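# Sort two stool screws by thread pitch on the comb gauge

### The arm

A 6-joint arm with a two-finger parallel gripper is mounted at the origin on the work surface. World frame = base frame: x ahead of the robot, y to its left, z up, the work surface at z = 0. Lengths are in m, angles in degrees, forces in N, time in s.
With the tool pointing down it reaches from about 0.375 to 0.9 m from the base axis. Payload 3.1 kg.
Tool frame: the origin (TCP) lies where the fingers leave the gripper's body, on its centre line; the fingertips stand bot.tips_ahead ahead of it and the grasp point (between the pads) lies 51 mm ahead of it (bot.tips_ahead is the distance from the TCP to the fingertips, in m); z points along the fingers, x is the direction in which the jaws open and shut, and the axes are right-handed (so a half turn about z gives the same grasp; the last joint's range is limited). The gripper opens to 87 mm and grips with 3 to 60 N. Pads are 19 mm wide; open, the fingers measure 117 mm over their backs; the gripper's body (75 mm by 190 mm) begins 51 mm behind the grasp point.
Start: joints at [-74.628, 30.224, 82.088, -0, 67.689, -10.227], TCP at [0.27, -0.564, 0.292] pointing down, gripper open.
Joint ranges: [-176.69, 176.69], [-43.24, 126.21], [12.49, 139.97], [-82, 262], [0, 151.66], [-163.58, 163.58]. Speed limits (degrees/s): [159.86, 159.86, 180, 180, 180, 180].

### API

Orientations are given as a 3x3 rotation matrix whose columns are the frame's x, y, z axes.
In Python, from rig import bot, vision, nets gives the robot as it stands.
- The arm moves only by the tool play_rows, never from a script. Its argument "series" is a list of rows, each an object of numbers: "tx", "ty", "tz": the shift along the world's x, y, z as a fraction of full scale; "turn": the turn about the world's z as a fraction of full scale. A call has 1 to 10 rows; each row shifts and turns the commanded pose from where the row before left it; what a row does not reach is not made up. Full scale, the value 1, is 0.8 m for a shift and 60 degrees for a turn. A row lasts 1/10 s, in which the tool goes at most 50 mm and 8.59 degrees, less where a joint would pass 70% of its speed; a pose out of reach is approached as far as the arm can. A call with a number of a shift or a turn outside -1 to 1 is refused whole. A call with a gripper value outside its range is refused whole. "gripper" is the opening, from 0 (shut) to 1 (fully open), set as the call begins (left out, the last holds). The fingers move at their own pace and stop on an object; the grip force is fixed at half the most. Time passes only in rows, so rows that do not move let the fingers close. It gives the time, the measured TCP pose, the force and the opening at its end, in the units of the state.
- bot.read_state(): the state, without advancing time (a new reading comes with each control period).
- vision.capture(name): name is "side" or "top" or "wrist"; returns a dict with "pixels" (400x640x3 uint8, blue, green, red), "fx", "fy", "cx", "cy" (pixels), "extrinsics" (4x4, takes a point from camera to world coordinates). Camera axes: x right, y down, z forward; pixel columns grow to the right and rows downward; lengths in m; the calibration is good to about 2 mm. The wrist camera is an equidistant fisheye: a pixel r from the principal point sees the ray r / f radians off the axis. A picture is of the moment at which its call begins. There is no depth.
- bot.hand_in(): hands the job in, once; it reports no verdict.
Trained networks look in a picture, given as the dict that the camera call returned (one of the last four; its "shot" number tells which), for a name from the list of things; names that differ only in an ending like _2 or _b are one class to them, and where a whole thing is asked for, a point or a joint stands for the part that bears it (a point fixed in the world has none). Each returns a list of dicts, best first, with "confidence" (0 to 1); they miss things now and then, are a little off and sometimes report something else, mostly with a low value. They report only what shows in the picture. A call takes as long as a camera call. They do not tell look-alikes from the thing itself.
- nets.look_for(picture, query): "at" ([column, row] as shares, 0 to 1, of the picture: columns of its width, rows of its height, amid what is visible of it).
- nets.masks_of(picture, query): "region" (400x640 bool, what is visible of it) and "at" ([column, row] as shares, 0 to 1, of the picture: columns of its width, rows of its height, amid what is visible of it).
The state is a dict: "time_s": time; "joint_positions": joint angles; "qvel": joint speeds; "tau": joint torques, N m; "position": TCP position; "tcp_rot": TCP orientation; "force": force on the tool from outside, world axes, zero at the start; "moment": the same for the moment, N m; "opening": opening from 0.0 (shut) to 1.0 (fully open).
Only numpy, scipy, OpenCV 4.12 (cv2) and the standard library are available. Lean on these libraries where they do the work, as an engineer would, in place of code of your own. Each camera call takes 0.05 s, during which the arm holds its last target.

### The job

Before the two yellow threaded spindles are packed, find out which is which on the sloping pitch gauge: try them on its two combs and leave each lying fully home in the comb that matches its thread, teeth between crests, one in each. Feel for the mesh by shifting a spindle slightly endwise, reach in slantwise under the lamp bar, don't drop a spindle, and leave everything else on the desk where it is.

Things in the scene. Friction and masses are not known exactly. Their poses are not given: they have to be found in the camera images.
- spindle_1_center (a point): yellow threaded spindle, 156 long, 30 across its ring crests (2.5 wide), 22 across the roots, about 0.16 kg, with a black square grip block 34 x 34, 24 long, round its middle, on which it lies level. Point: its centre, 17 above the table as it lies; y along its axis, z up. Pitch 8 or 10 mm, the other spindle has the other; which is not given, nor where the thread starts
- spindle_2_center (a point): the other yellow spindle, same sizes, same point and axes as spindle_1; its pitch is 10 mm if that one's is 8, and 8 if that one's is 10
- station_left (a point): left place of the gauge (towards +y). Point: where a spindle's centre lies when fully home, at the nominal middle of the place. y: along the lying spindle, level; x: up the slope, away from the robot; z: square out of the bed, tipped 30 degrees from vertical towards the robot. A spindle meshes with its centre somewhere within 5 mm either way of this point along y
- station_right (a point): right place of the gauge (towards -y), same point and axes as station_left. In either place an unmeshed or wrong spindle rides on the tooth tips, about 5.6 mm proud of home along z. Meshed, it has endwise play of 1.5 (8 mm pitch) or 2.5 mm (10 mm pitch) either way. The combs do not give way
- comb_gap (a point): middle of the bed's surface, between the places, which are 95 either side along y and 33.5 above the surface. Axes as the places'. Each place has a comb of 90 degree V teeth 2.5 thick, from 34 to 70 either side of its middle (on feet 10 high), the gap free for fingers. One comb has 8 mm pitch, one 10; which is where is not given, nor its endwise offset, up to 5
- gauge: fixed gauge stand: grey base 150 x 370, blue bed 100 x 350 sloping 30 degrees up away from the robot, and over both places a dark lamp bar 24 wide along y, underside 275 above the table, posts at its ends (176 either side, 68 behind). Origin on the table under the bed's centre; the bar is 5 nearer the robot. A tool slanted along a place's z passes the bar by 90; an upright one hits it
- marker: red marker pen lying on the table, 120 long, 12 thick; a bystander; origin at the centre of its underside
- tape_roll: roll of amber packing tape lying flat, 90 across, 48 high; a bystander; origin at the centre of its underside
- phone: black phone lying flat, 75 x 150 x 9; a bystander; origin at the centre of its underside
- carton: small closed cardboard carton 120 x 90 x 70 high; a bystander; origin at the centre of its underside
- pen_cup: black cup of pens, 76 across, 100 high (pens to 170); a bystander; origin at the centre of its underside
- flower_pot: metal pot with lilac flowers, 92 across, 170 high with the flowers; a bystander; origin at the centre of its underside
There are look-alikes about, which are no part of the job. What is shaped like the part that bears spindle_1_center but blue is not meant.

How it is judged (in metres and radians):
At the end, for the whole second after the job is handed in: Each spindle lies at rest, let go, home in its own place of the gauge: centre at most 2.2 mm proud of home (unmeshed: 5.6), within 5 mm across and 12 mm endwise of the place's point, axis within 0.03 rad of the place's y axis. Only the comb of its own pitch lets it lie so (((x of spindle_1_center in the frame of station_left between -0.005 and 0.005 m and y of spindle_1_center in the frame of station_left between -0.012 and 0.012 m and z of spindle_1_center in the frame of station_left between -0.003 and 0.0022 m and angle between the y axis of spindle_1_center and the y axis of station_left, either way round below 0.03 rad) or (x of spindle_1_center in the frame of station_right between -0.005 and 0.005 m and y of spindle_1_center in the frame of station_right between -0.012 and 0.012 m and z of spindle_1_center in the frame of station_right between -0.003 and 0.0022 m and angle between the y axis of spindle_1_center and the y axis of station_right, either way round below 0.03 rad)) and ((x of spindle_2_center in the frame of station_left between -0.005 and 0.005 m and y of spindle_2_center in the frame of station_left between -0.012 and 0.012 m and z of spindle_2_center in the frame of station_left between -0.003 and 0.0022 m and angle between the y axis of spindle_2_center and the y axis of station_left, either way round below 0.03 rad) or (x of spindle_2_center in the frame of station_right between -0.005 and 0.005 m and y of spindle_2_center in the frame of station_right between -0.012 and 0.012 m and z of spindle_2_center in the frame of station_right between -0.003 and 0.0022 m and angle between the y axis of spindle_2_center and the y axis of station_right, either way round below 0.03 rad)) and linear speed of each of spindle_1, spindle_2 below 0.02 m/s); the robot touches nothing.
It fails at once if a spindle is dropped (moves faster than 0.6 m/s with no finger on it) ((linear speed of spindle_1 above 0.6 m/s and contact force between the fingers and spindle_1 below 0.05 N) or (linear speed of spindle_2 above 0.6 m/s and contact force between the fingers and spindle_2 below 0.05 N)).
It fails at once if a bystander is moved by more than 30 mm (distance of any of marker, tape_roll, phone, carton, pen_cup, flower_pot from where it was at the start of the episode above 0.03 m).
It also fails if it takes over 61 s, if anything falls off the work surface, if the arm or the gripper's body presses on something with over 40 N, if the wrist force passes 120 N, or if a joint passes its speed limit or range.

## Working session

There is one attempt and no reset: what is moved stays moved. The work goes in short steps, Python scripts to look and compute and a tool call to move; the robot and the scene stay as the last step left them, time stands still between calls to the robot, and variables do not carry over. Pictures are saved under pics/ and viewed, and the job is handed in when it is done.

Besides the shell and the picture viewer there is one more tool, called after "Emit:" in YAML: its name, and indented under it one key for each argument. play_rows: Moves the arm, as the interface text tells. Shift numbers are shares of 0.8 m and turn numbers shares of 60 degrees, none past 1 either way. Its arguments: {"type":"object","properties":{"series":{"type":"array"},"gripper":{"type":"number"}},"required":["series"]}

```bash
ls -la; mkdir -p pics
python3 - <<'E'
from rig import bot,vision,nets
import cv2
print(bot.read_state(), bot.tips_ahead)
for n in ("side","top","wrist"):
    c=vision.capture(n); cv2.imwrite(f"pics/{n}0.png",c["pixels"]); print(n,c["fx"],c["fy"],c["cx"],c["cy"],c["extrinsics"].tolist() if hasattr(c["extrinsics"],'tolist') else c["extrinsics"],c.keys())
print([x for x in dir(bot) if x[0]!='_'],[x for x in dir(vision) if x[0]!='_'],[x for x in dir(nets) if x[0]!='_'])
E
```

```text
total 12
drwxr-xr-x  3 agent agent 4096 Dec  7 04:37 .
drwxr-xr-x 23 root  root  4096 Dec  7 04:37 ..
drwxr-xr-x  2 agent agent 4096 Dec  7 04:37 pics
{'time_s': 0.0, 'joint_positions': array([-7.46280305e+01,  3.02784941e+01,  8.21551805e+01, -6.71982744e-04,
        6.76890248e+01, -1.02285947e+01]), 'qvel': array([-0.02166004,  0.02477429,  0.1062776 , -0.09331551,  0.05635082,
       -0.05131503]), 'tau': array([ 2.47139214e-03, -4.40028334e+01, -1.76593333e+01,  6.35309145e-02,
        5.82491315e-02, -1.61283820e-04]), 'position': array([ 0.26991602, -0.5630749 ,  0.29128323]), 'tcp_rot': array([[ 4.32098046e-01, -9.01826449e-01, -5.78142465e-04],
       [-9.01824167e-01, -4.32098275e-01,  2.06201944e-03],
       [-2.10939803e-03, -3.69611724e-04, -9.99997707e-01]]), 'force': array([ 0.27911235,  0.0544647 , -0.21514432]), 'moment': array([-0.00499194,  0.0424043 , -0.00474665]), 'opening': 1.0009315350729744} 0.0697
side 468.09204045569356 468.09204045569356 320.9439387104903 203.92975005235684 [[-0.9019678114844085, -0.3250205957029536, 0.2842809867277856, 0.135948337637853],
[... 515 characters left out ...]
-0.005668339318496683, -0.08858949789099807, -0.996052092409223, 1.2681125836094427], [0.0, 0.0, 0.0, 1.0]] dict_keys(['pixels', 'fx', 'fy', 'cx', 'cy', 'extrinsics', 'shot'])
wrist 309.70691628693146 309.70691628693146 319.8751847323741 204.347126413395 [[0.43177954955050085, -0.87171972601568, -0.23167032581906805, 0.33311815579501564], [-0.901974390731012, -0.41812807459798795, -0.10775486856006836, -0.5334333968523508], [-0.0029358227781770703, 0.25548704958984886, -0.9668080204655358, 0.38330283571280466], [0.0, 0.0, 0.0, 1.0]] dict_keys(['pixels', 'fx', 'fy', 'cx', 'cy', 'extrinsics', 'shot'])
['PlanningError', 'hand_in', 'read_state', 'tips_ahead'] ['capture'] ['look_for', 'masks_of']
```

The top view shows two yellow spindles at about (262,208) and (398,204), with a blue look-alike at (374,263). The gauge is at about (330,135). Next I'll localise these.

```bash
cat > h.py <<'E'
import numpy as np, cv2
from rig import bot,vision,nets
def ray(c,u,v):
    E=np.array(c["extrinsics"]); x=(u-c["cx"])/c["fx"]; y=(v-c["cy"])/c["fy"]
    return E[:3,3],E[:3,:3]@np.array([x,y,1.])
def onz(c,u,v,z):
    o,d=ray(c,u,v); return o+d*(z-o[2])/d[2]
def proj(c,P):
    E=np.array(c["extrinsics"]); p=(np.atleast_2d(P)-E[:3,3])@E[:3,:3]
    return np.c_[c["fx"]*p[:,0]/p[:,2]+c["cx"],c["fy"]*p[:,1]/p[:,2]+c["cy"]]
def tri(c1,p1,c2,p2):
    o1,d1=ray(c1,*p1);o2,d2=ray(c2,*p2)
    A=np.c_[d1,-d2]; s=np.linalg.lstsq(A,o2-o1,rcond=None)[0]
    a=o1+d1*s[0];b=o2+d2*s[1]; return (a+b)/2,np.linalg.norm(a-b)
def crop(c,u,v,w,h,k,name):
    p=c["pixels"][max(0,v-h):v+h,max(0,u-w):u+w]; cv2.imwrite("pics/"+name,cv2.resize(p,None,fx=k,fy=k,interpolation=cv2.INTER_CUBIC))
E
python3 - <<'E'
from h import *
t=vision.capture("top"); s=vision.capture("side")
import pickle; pickle.dump((t,s),open("ts0.pkl","wb"))
for c,n in ((t,"top"),(s,"side")):
  for q in ("spindle_1_center","gauge","marker","tape_roll","phone","carton","pen_cup","flower_pot"):
    for r in nets.masks_of(c,q):
        m=r["region"]; u,v=r["at"][0]*640,r["at"][1]*400
        ys,xs=np.nonzero(m); 
        print(n,q,round(r["confidence"],2),round(u),round(v),m.sum(),onz(c,u,v,0.017).round(3), c["pixels"][m].mean(0).round())
crop(t,330,170,130,90,3,"c_top.png"); crop(s,300,200,110,80,3.5,"c_side.png")
E
```

```text
top spindle_1_center 0.84 262 209 625 [0.481 0.128 0.017] [ 53. 127. 144.]
top spindle_1_center 0.73 370 266 632 [ 0.334 -0.142  0.017] [122.  81.  65.]
top gauge 0.85 327 127 8785 [ 0.689 -0.041  0.017] [106.  88.  75.]
top marker 0.48 312 235 226 [0.414 0.003 0.017] [ 84.  90. 157.]
top tape_roll 0.87 154 206 779 [0.493 0.401 0.017] [ 72.  94. 114.]
top phone 0.83 235 269 1841 [0.331 0.196 0.017] [66. 68. 70.]
top carton 0.87 479 220 2202 [ 0.444 -0.418  0.017] [ 86. 123. 154.]
top pen_cup 0.78 158 162 1176 [0.605 0.391 0.017] [60. 67. 72.]
top flower_pot 0.75 328 135 3831 [ 0.668 -0.043  0.017] [119.  79.  54.]
top flower_pot 0.66 461 136 1489 [ 0.659 -0.381  0.017] [126. 100. 104.]
top flower_pot 0.38 235 269 1787 [0.332 0.196 0.017] [64. 66. 68.]
top flower_pot 0.25 396 203 632 [ 0.489 -0.212  0.017] [ 47. 124. 141.]
side spindle_1_center 0.94 304 260 534 [0.494 0.14  0.017] [ 13.  92. 110.]
side spindle_1_center 0.61 393 203 457 [ 0.342 -0.157  0.017] [91. 50. 28.]
side gauge 0.61 275 186 5924 [ 0.703 -0.066  0.017] [78. 62. 49.]
side tape_roll 0.76 259 325 938 [0.509 0.359 0.017] [29. 57. 84.]
side carton 0.91 390 134 1193 [ 0.459 -0.447  0.017] [ 57.  91. 121.]
side carton 0.32 346 307 1615 [0.334 0.222 0.017] [28. 26. 28.]
side pen_cup 0.67 276 188 2290 [ 0.695 -0.058  0.017] [96. 57. 27.]
side pen_cup 0.65 219 307 1344 [0.626 0.361 0.017] [25. 32. 41.]
side flower_pot 0.65 334 116 1124 [ 0.675 -0.452  0.017] [93. 80. 80.]
```

Emit:
play_rows:
  series:
    - {"tz":0.0625}
    - {"tz":0.0625}
    - {"tz":0.0625}
    - {"tz":0.0625}
    - {"tz":0.0625}
    - {"tz":0.0625}
    - {"tz":0.0625}
    - {"tz":0.0625}
    - {"tz":0.0625}
    - {"tz":0.0625}

```text
invalid input
```

Run:
```python
from h import *
s=bot.read_state(); print(s["joint_positions"].round(2),s["position"].round(4),s["tcp_rot"].round(3).tolist(),s["time_s"])
```

```text
[-74.63  30.22  82.09  -0.    67.69 -10.23] [ 0.2701 -0.5636  0.2922] [[0.432, -0.902, -0.0], [-0.902, -0.432, 0.0], [-0.0, -0.0, -1.0]] 1.05
```

Emit:
play_rows:
  series:
    - {"tx":0,"ty":0,"tz":0.06,"turn":0}
    - {"tx":0,"ty":0,"tz":0.06,"turn":0}
  gripper: 1

```text
time_s: 1.25
position: [0.2698, -0.5629, 0.3875]
tcp_rot: [[0.432, -0.902, -0.001], [-0.902, -0.432, 0.005], [-0.005, -0.001, -1.0]]
force: [0.9, -1.1, 1.2]
opening: 0.998
```

Run:
```python
from h import *
s=bot.read_state(); print(s["joint_positions"].round(2),s["position"].round(4),s["tcp_rot"].round(3).tolist(),s["time_s"])
```

```text
[-74.63  25.24  75.14   0.    79.9  -10.23] [ 0.2698 -0.5629  0.3875] [[0.432, -0.902, -0.001], [-0.902, -0.432, 0.005], [-0.005, -0.001, -1.0]] 1.25
```

Emit:
play_rows:
  series:
    - {"tx":0,"ty":0,"tz":0.06,"turn":0}
    - {"tx":0,"ty":0,"tz":0.06,"turn":0}
    - {"tx":0,"ty":0,"tz":0.06,"turn":0}
    - {"tx":0,"ty":0,"tz":0.06,"turn":0}
    - {"tx":0,"ty":0,"tz":0.06,"turn":0}
    - {"tx":0,"ty":0,"tz":0.06,"turn":0}
  gripper: 1

```text
time_s: 1.85
position: [0.2699, -0.5629, 0.6786]
tcp_rot: [[0.432, -0.902, 0.0], [-0.902, -0.432, -0.001], [0.001, 0.0, -1.0]]
force: [0.7, -0.7, -0.1]
opening: 1.0
```

Run:
```python
from h import *
s=bot.read_state(); print(s["joint_positions"].round(2),s["position"].round(4),s["tcp_rot"].round(3).tolist(),s["time_s"])
```

```text
[-74.62  21.66  38.83  -0.   119.47 -10.23] [ 0.2699 -0.5629  0.6786] [[0.432, -0.902, 0.0], [-0.902, -0.432, -0.001], [0.001, 0.0, -1.0]] 1.85
```

Emit:
play_rows:
  series:
    - {"tx":0,"ty":0,"tz":0.06,"turn":0}
    - {"tx":0,"ty":0,"tz":0.06,"turn":0}
    - {"tx":0,"ty":0,"tz":0.06,"turn":0}
    - {"tx":0,"ty":0,"tz":0.06,"turn":0}
  gripper: 1

```text
time_s: 2.25
position: [0.2538, -0.531, 0.8157]
tcp_rot: [[0.432, -0.902, 0.011], [-0.902, -0.432, -0.02], [0.022, -0.002, -1.0]]
force: [0.8, -0.2, -0.4]
opening: 1.005
```

Run:
```python
from h import *
s=bot.read_state(); print(s["joint_positions"].round(2),s["position"].round(4),s["tcp_rot"].round(3).tolist(),s["time_s"])
```

```text
[-75.46  24.56  12.73   0.54 141.46 -10.63] [ 0.2538 -0.531   0.8157] [[0.432, -0.902, 0.011], [-0.902, -0.432, -0.02], [0.022, -0.002, -1.0]] 2.25
```

Emit:
play_rows:
  series:
    - {"tx":0,"ty":0,"tz":0.06,"turn":0}
    - {"tx":0,"ty":0,"tz":0.06,"turn":0}
    - {"tx":0,"ty":0,"tz":0.06,"turn":0}
  gripper: 1

```text
time_s: 2.55
position: [0.226, -0.4715, 0.8712]
tcp_rot: [[0.431, -0.902, 0.036], [-0.899, -0.432, -0.076], [0.084, 0.0, -0.996]]
force: [0.4, 0.6, 0.3]
opening: 0.999
```

Run:
```python
from h import *
s=bot.read_state(); print(s["joint_positions"].round(2),s["position"].round(4),s["tcp_rot"].round(3).tolist(),s["time_s"])
```

```text
[-77.13  18.8   12.52   1.79 143.95 -11.24] [ 0.226  -0.4715  0.8712] [[0.431, -0.902, 0.036], [-0.899, -0.432, -0.076], [0.084, 0.0, -0.996]] 2.55
```

Emit:
play_rows:
  series:
    - {"tx":0,"ty":0,"tz":-0.06,"turn":0}
    - {"tx":0,"ty":0,"tz":-0.06,"turn":0}
    - {"tx":0,"ty":0,"tz":-0.06,"turn":0}
    - {"tx":0,"ty":0,"tz":-0.06,"turn":0}
  gripper: 1

```text
time_s: 2.95
position: [0.2264, -0.4725, 0.6867]
tcp_rot: [[0.43, -0.902, 0.036], [-0.899, -0.432, -0.076], [0.084, 0.0, -0.996]]
force: [-0.1, -0.7, 0.7]
opening: 1.002
```

Run:
```python
from h import *
s=bot.read_state(); print(s["joint_positions"].round(2),s["position"].round(4),s["tcp_rot"].round(3).tolist(),s["time_s"])
```

```text
[-77.11   8.73  55.68   1.13 110.89 -12.26] [ 0.2264 -0.4725  0.6867] [[0.43, -0.902, 0.036], [-0.899, -0.432, -0.076], [0.084, 0.0, -0.996]] 2.95
```

Pushing against the reach limit tilts the tool, and the tilt stays. That gives me the slant I need. Next I'll fit poses from the stored pictures.

Run:
```python
from h import *
import pickle
from scipy.optimize import least_squares
t,s=pickle.load(open("ts0.pkl","rb"))
# spindle: yellow mask axis in both
for c,n in ((t,"top"),(s,"side")):
    hsv=cv2.cvtColor(c["pixels"],cv2.COLOR_BGR2HSV)
    m=cv2.inRange(hsv,(22,150,60),(33,255,255)); m=cv2.morphologyEx(m,cv2.MORPH_CLOSE,np.ones((13,13)))
    k,l,st,ce=cv2.connectedComponentsWithStats(m)
    for i in range(1,k):
        if st[i,4]>250:
            ys,xs=np.nonzero(l==i); (cx,cy),(w,h),a=cv2.minAreaRect(np.c_[xs,ys].astype(np.float32))
            b=cv2.boxPoints(((cx,cy),(w,h),a)); 
            if w>h: d=np.array([np.cos(np.radians(a)),np.sin(np.radians(a))])*w/2
            else: d=np.array([-np.sin(np.radians(a)),np.cos(np.radians(a))])*h/2
            p0=onz(c,cx-d[0],cy-d[1],.02);p1=onz(c,cx+d[0],cy+d[1],.02)
            e=p1-p0; print(n,st[i,4],round(cx),round(cy),((p0+p1)/2).round(4),"len",np.linalg.norm(e).round(4),"yaw of axis vs y",(np.degrees(np.arctan2(-e[0],e[1]))+90)%180-90)
# gauge fit. params x,y,yaw,h0 (bed centre height)
def gp(p,L): # L local in bed axes frame origin gauge
    x,y,a=p[:3]; c_,s_=np.cos(a),np.sin(a); L=np.atleast_2d(L)
    return np.c_[x+c_*L[:,0]-s_*L[:,1], y+s_*L[:,0]+c_*L[:,1], L[:,2]]
C30,S30=np.cos(np.pi/6),np.sin(np.pi/6)
def bed(h,u,v): return [u*C30,v,h+u*S30]
# pixel observations (top: crop/3+(200,80); side: crop/3.5+(190,120))
T=lambda u,v:np.array([200+u/3,80+v/3]); S=lambda u,v:np.array([190+u/3.5,120+v/3.5])
def pts(p):
    h=p[3]; bt=p[4]
    return [ (t,[-.075,.185,bt],T(170,234)),(t,[-.075,-.185,bt],T(602,259)),
      (t,bed(h,-.05,.175),T(178,197)),(t,bed(h,-.05,-.175),T(602,223)),
      (t,[-.017,.188,.275],T(129,83)),(t,[-.017,-.188,.275],T(662,115)),
      (s,[-.075,.185,bt],S(265,446)),(s,[-.075,-.185,bt],S(487,165)),
      (s,bed(h,-.05,.175),S(240,406)),(s,bed(h,-.05,-.175),S(455,148)),
      (s,bed(h,.05,.175),S(150,335)),(s,bed(h,.05,-.175),S(378,82))]
def f(p):
    r=[]
    for c,L,o in pts(p): r+=list(proj(c,gp(p,L))[0]-o)
    return r
r=least_squares(f,[.65,-.04,0,.06,.01],loss="soft_l1")
print(r.x, np.degrees(r.x[2])); print(np.array(f(r.x)).reshape(-1,2).round(1).tolist())
```

```text
top 437 261 207 [0.4851 0.1302 0.02  ] len 0.1536 yaw of axis vs y -17.947270292969762
top 502 398 203 [ 0.4894 -0.2151  0.02  ] len 0.1547 yaw of axis vs y 5.82636230912766
side 313 355 176 [ 0.4899 -0.2099  0.02  ] len 0.17 yaw of axis vs y 6.852727251543939
[ 0.67299835 -0.04836579 -0.08045342  0.04224154  0.00522323] -4.609641227955144
[[-0.2, 0.3], [-0.4, 0.7], [1.3, -0.2], [-2.9, -0.6], [-2.9, -0.8], [3.7, -0.4], [1.0, 0.1], [1.5, -0.6], [0.6, 2.1], [0.7, 0.2], [-0.8, -0.3], [-0.5, -1.2]]
```

Emit:
play_rows:
  series:
    - {"tx":0.028,"ty":0.039,"tz":-0.034,"turn":0.1}
    - {"tx":0.028,"ty":0.039,"tz":-0.034,"turn":0.1}
    - {"tx":0.028,"ty":0.039,"tz":-0.034,"turn":0.1}
    - {"tx":0.028,"ty":0.039,"tz":-0.034,"turn":0.1}
    - {"tx":0.028,"ty":0.039,"tz":-0.034,"turn":0.1}
    - {"tx":0.028,"ty":0.039,"tz":-0.034,"turn":0.1}
    - {"tx":0.028,"ty":0.039,"tz":-0.034,"turn":0.1}
    - {"tx":0.028,"ty":0.039,"tz":-0.034,"turn":0.1}
    - {"tx":0.028,"ty":0.039,"tz":-0.034,"turn":0.1}
    - {"tx":0.028,"ty":0.039,"tz":-0.034,"turn":0.1}
  gripper: 1

```text
time_s: 3.95
position: [0.4512, -0.1601, 0.4156]
tcp_rot: [[0.994, -0.073, 0.083], [-0.072, -0.997, -0.006], [0.084, 0.0, -0.996]]
force: [-0.4, -0.9, 0.7]
opening: 0.997
```

Emit:
play_rows:
  series:
    - {"tx":0.028,"ty":0.039,"tz":-0.034,"turn":0}
    - {"tx":0,"ty":0,"tz":0,"turn":0}

```text
time_s: 4.15
position: [0.4728, -0.126, 0.3854]
tcp_rot: [[0.995, -0.071, 0.076], [-0.072, -0.997, -0.0], [0.076, -0.005, -0.997]]
force: [-0.3, -0.5, 0.0]
opening: 1.001
```

```bash
cat >> h.py <<'E'
def fproj(c,P):
    E=np.array(c["extrinsics"]); p=(np.atleast_2d(P)-E[:3,3])@E[:3,:3]
    r=np.hypot(p[:,0],p[:,1]); th=np.arctan2(r,p[:,2]); k=th/np.maximum(r,1e-9)
    return np.c_[c["fx"]*p[:,0]*k+c["cx"],c["fy"]*p[:,1]*k+c["cy"]]
def fray(c,u,v):
    E=np.array(c["extrinsics"]); x=(u-c["cx"])/c["fx"]; y=(v-c["cy"])/c["fy"]; th=np.hypot(x,y)
    d=np.array([x/th*np.sin(th),y/th*np.sin(th),np.cos(th)]) if th>1e-9 else np.array([0,0,1.])
    return E[:3,3],E[:3,:3]@d
def fonz(c,u,v,z):
    o,d=fray(c,u,v); return o+d*(z-o[2])/d[2]
def st():
    s=bot.read_state(); print("q",s["joint_positions"].round(2),"p",s["position"].round(4),"zt",s["tcp_rot"][:,2].round(3),"xt",s["tcp_rot"][:,0].round(3),"F",s["force"].round(1),"op",round(s["opening"],3),"t",s["time_s"]); return s
E
python3 - <<'E'
from h import *
import pickle
st(); w=vision.capture("wrist"); cv2.imwrite("pics/w1.png",w["pixels"]); pickle.dump(w,open("w1.pkl","wb"))
E
```

```text
q [-29.08  11.89  96.03   2.27  68.28 -25.74] p [ 0.4728 -0.126   0.3854] zt [ 0.076 -0.    -0.997] xt [ 0.995 -0.072  0.076] F [-0.3 -0.5  0. ] op 1.001 t 4.15
```

```bash
python3 - <<'E'
from h import *
import pickle
w=pickle.load(open("w1.pkl","rb")); p=w["pixels"]
a=cv2.resize(p[0:60,260:330],None,fx=6,fy=6,interpolation=cv2.INTER_CUBIC)
b=cv2.resize(p[170:265,290:340],None,fx=6,fy=6,interpolation=cv2.INTER_CUBIC)
H=600; o=np.zeros((H,740,3),np.uint8); o[:a.shape[0],:a.shape[1]]=a; o[:b.shape[0],430:430+b.shape[1]]=b[:H]
cv2.imwrite("pics/w1c.png",o)
d=cv2.resize(p[0:235,370:475],None,fx=2.5,fy=2.5,interpolation=cv2.INTER_CUBIC)
d1=cv2.resize(p[0:160,400:460],None,fx=3.7,fy=3.7,interpolation=cv2.INTER_CUBIC)
d2=cv2.resize(p[110:235,400:460],None,fx=4.7,fy=4.7,interpolation=cv2.INTER_CUBIC)
o=np.zeros((600,600,3),np.uint8);o[:min(600,d1.shape[0]),:d1.shape[1]]=d1[:600];o[:d2.shape[0],300:300+d2.shape[1]]=d2
cv2.imwrite("pics/w1d.png",o)
E
python3 - <<'E'
from h import *
import pickle
w=pickle.load(open("w1.pkl","rb"))
# block top-face centre for right spindle: crop b at (290,170) scale6 ; visible block corners
B=lambda u,v:(290+(u-430)/6,170+v/6)
for n,uv,z in (("blk tl",(522,293),.034),("blk tr",(636,270),.034),("blk br",(662,382),.034),("blk bl",(542,408),.034),("end",(540,50),.017)):
    print(n,fonz(w,*B(*uv),z).round(4))
# project predicted
for P in ([.4894,-.2151,.034],[.4899,-.2099,.034]): print(fproj(w,P))
A=lambda u,v:(260+u/6,v/6)
print("L block lower edge", fonz(w,*A(150,75),.034),fonz(w,*A(272,100),.034))
E
```

```text
blk tl [ 0.4728 -0.1941  0.034 ]
blk tr [ 0.5017 -0.1908  0.034 ]
blk br [ 0.5063 -0.2212  0.034 ]
blk bl [ 0.4752 -0.2252  0.034 ]
end [ 0.4827 -0.1362  0.017 ]
[[317.38514532 230.98570328]]
[[317.45762655 227.73525325]]
L block lower edge [0.46676329 0.11457199 0.034     ] [0.49547109 0.10549798 0.034     ]
```

Emit:
play_rows:
  series:
    - {"tx":0.0025,"ty":-0.018,"tz":-0.055,"turn":0.028}
    - {"tx":0.0025,"ty":-0.018,"tz":-0.055,"turn":0.028}
    - {"tx":0.0025,"ty":-0.018,"tz":-0.055,"turn":0.028}
    - {"tx":0.0025,"ty":-0.018,"tz":-0.055,"turn":0.028}
    - {"tx":0.0025,"ty":-0.018,"tz":-0.055,"turn":0.028}
    - {"tx":0.0025,"ty":-0.018,"tz":-0.055,"turn":0.028}
    - {"tx":0,"ty":0,"tz":0,"turn":0}
    - {"tx":0,"ty":0,"tz":0,"turn":0}

```text
time_s: 5.0
position: [0.4849, -0.2178, 0.1254]
tcp_rot: [[0.992, 0.096, 0.081], [0.096, -0.995, 0.009], [0.082, -0.001, -0.997]]
force: [-1.0, 0.0, 1.2]
opening: 0.997
```

Run:
```python
from h import *
import pickle
st(); w=vision.capture("wrist"); cv2.imwrite("pics/w2.png",w["pixels"]); pickle.dump(w,open("w2.pkl","wb"))
```

```text
q [-37.72  37.39 105.43   5.85  33.93 -48.01] p [ 0.4849 -0.2178  0.1254] zt [ 0.081  0.009 -0.997] xt [0.992 0.096 0.082] F [-1.   0.   1.2] op 0.997 t 5.0
```

Run:
```python
from h import *
import pickle
w=pickle.load(open("w2.pkl","rb")); p=w["pixels"]
for uv in ((289,203),(339,206),(341,246),(289,243)): print(fonz(w,*uv,.034).round(4))
print(fonz(w,314,104,.017).round(4))
a=cv2.resize(p[95:255,270:360],None,fx=3.7,fy=3.7,interpolation=cv2.INTER_CUBIC)
b=cv2.resize(p[20:260,480:640],None,fx=2.5,fy=2.5,interpolation=cv2.INTER_CUBIC)
o=np.zeros((600,740,3),np.uint8);o[:a.shape[0],:a.shape[1]]=a;o[:b.shape[0],340:340+b.shape[1]]=b
cv2.imwrite("pics/w2c.png",o)
```

```text
[ 0.4714 -0.1965  0.034 ]
[ 0.5023 -0.1961  0.034 ]
[ 0.5066 -0.2226  0.034 ]
[ 0.4732 -0.2226  0.034 ]
[ 0.4821 -0.1347  0.017 ]
```

Emit:
play_rows:
  series:
    - {"tx":-0.003,"ty":0.004,"tz":-0.02,"turn":0}
    - {"tx":-0.003,"ty":0.004,"tz":-0.02,"turn":0}
    - {"tx":0,"ty":0,"tz":-0.02,"turn":0}
    - {"tx":0,"ty":0,"tz":0,"turn":0}

```text
time_s: 5.45
position: [0.4811, -0.2103, 0.0797]
tcp_rot: [[0.991, 0.099, 0.085], [0.099, -0.995, 0.006], [0.086, 0.002, -0.996]]
force: [-0.4, -0.3, 1.0]
opening: 0.999
```

Emit:
play_rows:
  series:
    - {"tx":0,"ty":0,"tz":0,"turn":0}
    - {"tx":0,"ty":0,"tz":0,"turn":0}
    - {"tx":0,"ty":0,"tz":0,"turn":0}
    - {"tx":0,"ty":0,"tz":0,"turn":0}
    - {"tx":0,"ty":0,"tz":0,"turn":0}
  gripper: 0

```text
time_s: 5.95
position: [0.4804, -0.2105, 0.0774]
tcp_rot: [[0.992, 0.099, 0.083], [0.099, -0.995, 0.008], [0.083, 0.0, -0.997]]
force: [-0.1, -0.7, 0.1]
opening: 0.634
```

Emit:
play_rows:
  series:
    - {"tx":0,"ty":0,"tz":0,"turn":0}
    - {"tx":0,"ty":0,"tz":0,"turn":0}
    - {"tx":0,"ty":0,"tz":0,"turn":0}
    - {"tx":0,"ty":0,"tz":0,"turn":0}
    - {"tx":0,"ty":0,"tz":0,"turn":0}

```text
time_s: 6.45
position: [0.4806, -0.2105, 0.0772]
tcp_rot: [[0.992, 0.099, 0.083], [0.099, -0.995, 0.008], [0.083, 0.0, -0.997]]
force: [1.2, -0.8, 1.8]
opening: 0.399
```

Emit:
play_rows:
  series:
    - {"tx":0,"ty":0,"tz":0.03,"turn":0}
    - {"tx":0,"ty":0,"tz":0.055,"turn":0}
    - {"tx":0,"ty":0,"tz":0.055,"turn":0}
    - {"tx":0,"ty":0.025,"tz":0.055,"turn":0}
    - {"tx":0,"ty":0.025,"tz":0.055,"turn":0}
    - {"tx":0,"ty":0.025,"tz":0.055,"turn":0}

```text
time_s: 7.05
position: [0.4792, -0.1493, 0.3221]
tcp_rot: [[0.992, 0.098, 0.08], [0.098, -0.995, 0.009], [0.081, -0.002, -0.997]]
force: [1.3, -0.3, -1.3]
opening: 0.4
```

Run:
```python
from h import *
import pickle
st(); w=vision.capture("wrist"); cv2.imwrite("pics/w3.png",w["pixels"]); pickle.dump(w,open("w3.pkl","wb"))
crop(w,400,200,240,199,1.6,"w3c.png")
```

```text
q [-31.46  17.2   99.67   3.32  59.53 -38.69] p [ 0.4792 -0.1493  0.3221] zt [ 0.08   0.009 -0.997] xt [0.992 0.098 0.081] F [ 1.3 -0.3 -1.3] op 0.4 t 7.05
```

Emit:
play_rows:
  series:
    - {"tx":0,"ty":0.02,"tz":0.058,"turn":0}
    - {"tx":0,"ty":0.02,"tz":0.058,"turn":0}
    - {"tx":0,"ty":0.02,"tz":0.058,"turn":0}
    - {"tx":0,"ty":0.02,"tz":0.058,"turn":0}
    - {"tx":0,"ty":0.02,"tz":0.058,"turn":0}
    - {"tx":0,"ty":0.02,"tz":0.058,"turn":0}
    - {"tx":0.03,"ty":0.02,"tz":0.05,"turn":0}
    - {"tx":0.04,"ty":0.02,"tz":0.04,"turn":0}
    - {"tx":0.06,"ty":0,"tz":0.01,"turn":0}
    - {"tx":0.06,"ty":0,"tz":0.01,"turn":0}

```text
time_s: 8.1
position: [0.633, -0.0215, 0.6888]
tcp_rot: [[0.991, 0.1, 0.084], [0.1, -0.995, 0.008], [0.084, 0.001, -0.996]]
force: [0.5, -1.2, -1.2]
opening: 0.402
```

Run:
```python
from h import *
st()
```

```text
q [-12.6   20.7   38.95   1.65 115.73 -17.56] p [ 0.633  -0.0215  0.6888] zt [ 0.084  0.008 -0.996] xt [0.991 0.1   0.084] F [ 0.5 -1.2 -1.2] op 0.402 t 8.1
```

Emit:
play_rows:
  series:
    - {"tx":0.058,"ty":0.004,"tz":0.02,"turn":0}
    - {"tx":0.058,"ty":0.004,"tz":0.02,"turn":0}
    - {"tx":0.058,"ty":0.004,"tz":0.02,"turn":0}
    - {"tx":0.058,"ty":0.004,"tz":0.02,"turn":0}
    - {"tx":0.058,"ty":0.004,"tz":0.02,"turn":0}
    - {"tx":0.058,"ty":0.004,"tz":0.02,"turn":0}
    - {"tx":0.058,"ty":0.004,"tz":0.02,"turn":0}
    - {"tx":0.058,"ty":0.004,"tz":0.02,"turn":0}

```text
time_s: 8.9
position: [0.8125, 0.0044, 0.6555]
tcp_rot: [[0.966, 0.096, 0.24], [0.097, -0.995, 0.008], [0.24, 0.015, -0.971]]
force: [0.1, 0.2, -1.6]
opening: 0.389
```

Run:
```python
from h import *
st()
```

```text
q [ -8.26  38.92  12.85   2.68 114.52 -12.49] p [0.8125 0.0044 0.6555] zt [ 0.24   0.008 -0.971] xt [0.966 0.097 0.24 ] F [ 0.1  0.2 -1.6] op 0.389 t 8.9
```

Emit:
play_rows:
  series:
    - {"tx":0.058,"ty":0.016,"tz":0.005,"turn":0}
    - {"tx":0.058,"ty":0.016,"tz":0.005,"turn":0}
    - {"tx":0.058,"ty":0.016,"tz":0.005,"turn":0}
    - {"tx":0.058,"ty":0.016,"tz":0.005,"turn":0}

```text
time_s: 9.3
position: [0.8853, 0.0513, 0.5919]
tcp_rot: [[0.937, 0.095, 0.335], [0.096, -0.995, 0.012], [0.335, 0.021, -0.942]]
force: [-0.1, 0.7, -1.4]
opening: 0.388
```

Run:
```python
from h import *
st()
```

```text
q [ -4.46  44.12  12.87   2.24 103.5   -9.2 ] p [0.8853 0.0513 0.5919] zt [ 0.335  0.012 -0.942] xt [0.937 0.096 0.335] F [-0.1  0.7 -1.4] op 0.388 t 9.3
```

Emit:
play_rows:
  series:
    - {"tx":0.01,"ty":0.03,"tz":0.02,"turn":-0.085}
    - {"tx":0.01,"ty":0.03,"tz":0.02,"turn":-0.085}
    - {"tx":0.055,"ty":0.01,"tz":0.02,"turn":0}
    - {"tx":0.055,"ty":0.01,"tz":0.02,"turn":0}
    - {"tx":0.055,"ty":0.01,"tz":0.02,"turn":0}

```text
time_s: 9.8
position: [0.9095, 0.1071, 0.5908]
tcp_rot: [[0.897, -0.075, 0.436], [-0.065, -0.997, -0.037], [0.437, 0.005, -0.899]]
force: [-0.4, -1.4, -1.7]
opening: 0.392
```

Run:
```python
from h import *
st()
```

```text
q [ 0.34 44.92 12.86 -2.28 96.37  3.81] p [0.9095 0.1071 0.5908] zt [ 0.436 -0.037 -0.899] xt [ 0.897 -0.065  0.437] F [-0.4 -1.4 -1.7] op 0.392 t 9.8
```

Emit:
play_rows:
  series:
    - {"tx":0.055,"ty":0.005,"tz":0.02,"turn":0}
    - {"tx":0.055,"ty":0.005,"tz":0.02,"turn":0}
    - {"tx":0,"ty":0,"tz":0,"turn":0}

```text
time_s: 10.1
position: [0.9326, 0.1049, 0.5787]
tcp_rot: [[0.872, -0.071, 0.484], [-0.064, -0.997, -0.031], [0.484, -0.004, -0.875]]
force: [-0.3, -0.2, -0.7]
opening: 0.385
```

Run:
```python
from h import *
s=st(); print(s["tcp_rot"].round(4).tolist())
```

```text
q [ 8.000e-02  4.616e+01  1.292e+01 -1.800e+00  9.199e+01  3.700e+00] p [0.9326 0.1049 0.5787] zt [ 0.484 -0.031 -0.875] xt [ 0.872 -0.064  0.484] F [-0.3 -0.2 -0.7] op 0.385 t 10.1
[[0.8724, -0.0713, 0.4835], [-0.0644, -0.9974, -0.0308], [0.4845, -0.0043, -0.8748]]
```

Emit:
play_rows:
  series:
    - {"tx":-0.05,"ty":-0.015,"tz":-0.02,"turn":0}
    - {"tx":-0.05,"ty":-0.015,"tz":-0.02,"turn":0}
    - {"tx":-0.05,"ty":-0.015,"tz":-0.02,"turn":0}
    - {"tx":-0.05,"ty":-0.015,"tz":-0.02,"turn":0}
    - {"tx":-0.05,"ty":-0.015,"tz":-0.02,"turn":0}
    - {"tx":-0.05,"ty":-0.015,"tz":-0.02,"turn":0}
    - {"tx":-0.05,"ty":-0.015,"tz":-0.03,"turn":0}
    - {"tx":-0.05,"ty":-0.015,"tz":-0.03,"turn":0}
    - {"tx":-0.05,"ty":-0.015,"tz":-0.03,"turn":0}
    - {"tx":-0.05,"ty":-0.015,"tz":-0.03,"turn":0}

```text
time_s: 11.1
position: [0.541, -0.0116, 0.3952]
tcp_rot: [[0.869, -0.07, 0.489], [-0.063, -0.998, -0.031], [0.49, -0.004, -0.872]]
force: [0.2, -0.1, -2.8]
opening: 0.384
```

Run:
```python
from h import *
import pickle
st(); w=vision.capture("wrist"); cv2.imwrite("pics/w4.png",w["pixels"]); pickle.dump(w,open("w4.pkl","wb"))
```

```text
q [-15.7    8.99 103.33   9.34  39.26 -17.35] p [ 0.541  -0.0116  0.3952] zt [ 0.489 -0.031 -0.872] xt [ 0.869 -0.063  0.49 ] F [ 0.2 -0.1 -2.8] op 0.384 t 11.1
```

```bash
python3 - <<'E'
from h import *
import pickle
w=pickle.load(open("w1.pkl","rb"))["pixels"]
a=cv2.resize(w[0:120,370:480],None,fx=5,fy=5,interpolation=cv2.INTER_CUBIC); cv2.imwrite("pics/w1e.png",a)
a=cv2.resize(w[115:235,370:480],None,fx=5,fy=5,interpolation=cv2.INTER_CUBIC); cv2.imwrite("pics/w1f.png",a)
w=pickle.load(open("w4.pkl","rb"))["pixels"]
a=cv2.resize(w[60:180,220:360],None,fx=5,fy=5,interpolation=cv2.INTER_CUBIC); cv2.imwrite("pics/w4e.png",a)
E
cat > gfit.py <<'E'
from h import *
import pickle
from scipy.optimize import least_squares
t,s=pickle.load(open("ts0.pkl","rb")); w1=pickle.load(open("w1.pkl","rb"));w4=pickle.load(open("w4.pkl","rb"))
def gp(p,L):
    x,y,a=p[:3]; c_,s_=np.cos(a),np.sin(a); L=np.atleast_2d(L)
    return np.c_[x+c_*L[:,0]-s_*L[:,1], y+s_*L[:,0]+c_*L[:,1], L[:,2]]
C30,S30=np.cos(np.pi/6),np.sin(np.pi/6)
def bed(h,u,v,n=0): return [u*C30-n*S30,v,h+u*S30+n*C30]
T=lambda u,v:(200+u/3,80+v/3); S=lambda u,v:(190+u/3.5,120+v/3.5)
E1=lambda u,v:(370+u/5,v/5);F1=lambda u,v:(370+u/5,115+v/5);E4=lambda u,v:(220+u/5,60+v/5)
def pts(p):
    h,bt,hw=p[3:6]
    return [ (t,[-.075,.185,bt],T(170,234)),(t,[-.075,-.185,bt],T(602,259)),
      (t,bed(h,-.05,.175),T(178,197)),(t,bed(h,-.05,-.175),T(602,223)),
      (s,[-.075,.185,bt],S(265,446)),(s,[-.075,-.185,bt],S(487,165)),
      (s,bed(h,-.05,.175),S(240,406)),(s,bed(h,-.05,-.175),S(455,148)),
      (w1,bed(h,-.05,.175),E1(148,12)),(w1,bed(h,.05,.175),E1(470,10)),(w1,[-.075,.185,bt],E1(45,2)),
      (w1,bed(h,-.05,-.175),F1(122,540)),(w1,bed(h,.05,-.175),F1(435,575)),(w1,[-.075,-.185,bt],F1(20,545)),
      (w4,bed(h,-.05,.175),E4(155,62)),(w4,bed(h,.05,.175),E4(490,55)),(w4,[-.075,.185,bt],E4(45,45)),
      (w1,bed(h,-hw,.129),E1(232,127)),(w1,bed(h,hw,.129),E1(388,127)),(w1,bed(h,-hw,.025),E1(238,467)),(w1,bed(h,hw,.025),E1(393,470)),
      (w1,bed(h,-hw,-.025,.01),F1(232,47)),(w1,bed(h,hw,-.025,.01),F1(390,57)),(w1,bed(h,-hw,-.165,.01),F1(203,535)),
      (w4,bed(h,-hw,.025),E4(238,560)),(w4,bed(h,-hw,.129),E4(235,193)),(w4,bed(h,hw,.129),E4(398,192)),
      ]
def f(p,ret=False):
    r=[]
    for c,L,o in pts(p):
        fn=proj if (c is t or c is s) else fproj
        r.append(fn(c,gp(p,L))[0]-np.array(o))
    r=np.array(r); return r if ret else r.ravel()
if __name__=="__main__":
    r=least_squares(f,[.67,-.04,-.08,.05,.01,.02],loss="soft_l1")
    p=r.x; print(p.round(4),np.degrees(p[2])); print(f(p,True).round(1).tolist())
    cov=np.linalg.inv(r.jac.T@r.jac); print((np.sqrt(np.diag(cov))*1.0).round(5))
    pickle.dump(p,open("g.pkl","wb"))
    for n,y in (("left",.095),("right",-.095)): print(n,gp(p,bed(p[3],0,y,.0335)).round(4))
E
python3 gfit.py
```

```text
[ 0.6716 -0.0439 -0.0788  0.0505  0.0097  0.0237] -4.517278663017001
[[-2.1, 0.6], [-1.8, 0.9], [-0.8, -0.2], [-4.1, -0.7], [0.6, 0.6], [1.3, -0.6], [-0.0, 1.7], [0.4, -0.7], [-0.4, -0.0], [-0.5, -0.6], [-2.2, -2.4], [0.6, -1.7], [-0.1, -0.6], [-0.7, 0.7], [-0.2, -0.1], [0.2, -0.7], [-1.1, -1.7], [0.6, 2.9], [0.5, 2.9], [0.2, 0.6], [0.7, 1.4], [-0.2, 2.5], [0.2, 2.6], [-0.0, -2.9], [1.2, -1.1], [1.0, 3.0], [0.5, 2.5]]
[0.00084 0.00063 0.00311 0.00181 0.0033  0.00059]
left [[0.6624 0.0521 0.0796]]
right [[ 0.6474 -0.1373  0.0796]]
```

```bash
sed -i 's/h,bt,hw=p\[3:6\]/h,bt,hw,m=p[3:7]/; s/,\.129)/,.129+m)/g; s/,\.025)/,.025-m)/g; s/-\.025,\.01)/-.025+m,.01)/g; s/-\.165,\.01)/-.165-m,.01)/g; s/\.01,\.02\]/.01,.02,0]/' gfit.py; python3 gfit.py
```

```text
[ 0.672  -0.0441 -0.0789  0.0495  0.0089  0.0238  0.0038] -4.519776088400877
[[-2.0, 0.5], [-1.7, 0.8], [-0.6, -0.3], [-4.1, -0.8], [0.5, 0.6], [1.2, -0.5], [-0.1, 1.8], [0.4, -0.5], [-0.4, 0.3], [-0.6, -0.2], [-2.1, -2.1], [0.7, -1.8], [-0.2, -0.7], [-0.6, 0.6], [-0.1, 0.1], [0.1, -0.5], [-1.0, -1.5], [0.5, 1.0], [0.3, 1.0], [0.2, 3.3], [0.7, 4.1], [-0.1, 0.1], [0.3, 0.1], [-0.2, -0.7], [1.3, 1.4], [1.0, 0.7], [0.5, 0.2]]
[0.00079 0.00056 0.00305 0.00167 0.00318 0.00058 0.0008 ]
left [[0.6628 0.0519 0.0785]]
right [[ 0.6478 -0.1375  0.0785]]
```

Run:
```python
from h import *
import pickle
from scipy.spatial.transform import Rotation
w=pickle.load(open("w4.pkl","rb")); s=bot.read_state(); R=s["tcp_rot"];P=s["position"]
for d in (0.058,.0605,.063):
  for dy in (-.004,0,.004):
    print(d,dy,fproj(w,P+R@np.array([0,-.078+dy,d-.011])).round(1))
zt=R[:,2]; print("spindle centre now",(P+R@np.array([0,0,.0605])).round(4))
a=-.0789; z=np.array([-.5*np.cos(a),-.5*np.sin(a),np.cos(np.pi/6)]); L=np.array([.6628,.0519,.0785])
for k in (.06,.03,.01,0): 
    c=L+z*k; print(k,(c-R@np.array([0,0,.0605])).round(4))
```

```text
0.058 -0.004 [[281.4  95.3]]
0.058 0 [[281.4 103.9]]
0.058 0.004 [[281.5 112.6]]
0.0605 -0.004 [[281.9  95.7]]
0.0605 0 [[281.9 104.2]]
0.0605 0.004 [[282.  112.8]]
0.063 -0.004 [[282.4  96.2]]
0.063 0 [[282.4 104.6]]
0.063 0.004 [[282.5 113. ]]
spindle centre now [ 0.5563 -0.0112  0.3313]
0.06 [0.6047 0.0558 0.184 ]
0.03 [0.6197 0.0547 0.158 ]
0.01 [0.6296 0.0539 0.1407]
0 [0.6346 0.0535 0.132 ]
```

Run:
```python
from h import *
import pickle
w=vision.capture("wrist"); pickle.dump(w,open("w5.pkl","wb"))
s=st(); R=s["tcp_rot"];P=s["position"]
crop(w,320,120,160,120,2.5,"w5.png")
for d in (.058,.0605,.063):
  for dy in (-.004,0,.004):
    print(d,dy,fproj(w,P+R@np.array([0,-.078+dy,d-.011])).round(1))
w=pickle.load(open("w4.pkl","rb"));print(w["extrinsics"][:,3])
w=pickle.load(open("w5.pkl","rb"));print(w["extrinsics"][:,3])
```

```text
q [-15.77   8.98 104.33   9.23  39.7  -17.24] p [ 0.5315 -0.0096  0.3869] zt [ 0.468 -0.026 -0.884] xt [ 0.881 -0.067  0.468] F [-1.2  0.4 -1.4] op 0.388 t 11.2
0.058 -0.004 [[329.8  95.9]]
0.058 0 [[329.8 104.8]]
0.058 0.004 [[329.7 113.7]]
0.0605 -0.004 [[329.6  96.4]]
0.0605 0 [[329.6 105.2]]
0.0605 0.004 [[329.6 113.9]]
0.063 -0.004 [[329.5  96.9]]
0.063 0 [[329.4 105.5]]
0.063 0.004 [[329.4 114.1]]
[0.50069771 0.06064713 0.4755498  1.        ]
[0.49005902 0.06214296 0.46655938 1.        ]
```

Emit:
play_rows:
  series:
    - {"tx":0.05,"ty":0.012,"tz":0.03,"turn":0}
    - {"tx":0.05,"ty":0.012,"tz":0.03,"turn":0}
    - {"tx":0.05,"ty":0.012,"tz":0.03,"turn":0}
    - {"tx":0.05,"ty":0.012,"tz":0.03,"turn":0}
    - {"tx":0.05,"ty":0.012,"tz":0.02,"turn":0}
    - {"tx":0.05,"ty":0.012,"tz":0.02,"turn":0}
    - {"tx":0.05,"ty":0.012,"tz":0.02,"turn":0}
    - {"tx":0.05,"ty":0.012,"tz":0.02,"turn":0}
    - {"tx":0.05,"ty":0.005,"tz":0.02,"turn":0}
    - {"tx":0.055,"ty":0,"tz":0.02,"turn":0}

```text
time_s: 12.2
position: [0.9385, 0.0698, 0.5841]
tcp_rot: [[0.865, -0.069, 0.498], [-0.063, -0.998, -0.029], [0.499, -0.006, -0.867]]
force: [1.6, 0.7, -0.9]
opening: 0.384
```

Emit:
play_rows:
  series:
    - {"tx":0.055,"ty":0,"tz":0.02,"turn":0}
    - {"tx":0.055,"ty":0,"tz":0.02,"turn":0}
    - {"tx":0.055,"ty":0,"tz":0.02,"turn":0}
    - {"tx":0,"ty":0,"tz":0,"turn":0}

```text
time_s: 12.6
position: [0.9714, 0.0594, 0.5676]
tcp_rot: [[0.822, -0.065, 0.566], [-0.062, -0.998, -0.024], [0.566, -0.015, -0.824]]
force: [-1.6, -0.1, -1.7]
opening: 0.387
```

Run:
```python
from h import *
s=st(); print(s["tcp_rot"].round(4).tolist())
```

```text
q [-3.15 47.84 12.73  0.4  84.92  0.94] p [0.9714 0.0594 0.5676] zt [ 0.566 -0.024 -0.824] xt [ 0.822 -0.062  0.566] F [-1.6 -0.1 -1.7] op 0.387 t 12.6
[[0.8218, -0.065, 0.5661], [-0.0623, -0.9978, -0.0242], [0.5664, -0.0154, -0.824]]
```

Emit:
play_rows:
  series:
    - {"tx":0.01,"ty":-0.06,"tz":0,"turn":0}
    - {"tx":0.01,"ty":-0.06,"tz":0,"turn":0}
    - {"tx":0.055,"ty":-0.02,"tz":0.02,"turn":0}
    - {"tx":0.055,"ty":-0.02,"tz":0.02,"turn":0}
    - {"tx":0,"ty":0,"tz":0,"turn":0}

```text
time_s: 13.1
position: [0.9966, -0.0671, 0.5563]
tcp_rot: [[0.781, -0.067, 0.621], [-0.063, -0.998, -0.029], [0.622, -0.016, -0.783]]
force: [-1.1, -0.3, -1.9]
opening: 0.39
```

Run:
```python
from h import *
s=st(); print(s["tcp_rot"].round(4).tolist())
```

```text
q [-11.54  49.29  12.7    5.57  79.95  -6.44] p [ 0.9966 -0.0671  0.5563] zt [ 0.621 -0.029 -0.783] xt [ 0.781 -0.063  0.622] F [-1.1 -0.3 -1.9] op 0.39 t 13.1
[[0.7809, -0.0673, 0.621], [-0.0627, -0.9976, -0.0292], [0.6215, -0.0161, -0.7832]]
```

Run:
```python
from h import *
s=bot.read_state(); R=s["tcp_rot"];P=s["position"]
a=-.0789; z=np.array([-.5*np.cos(a),-.5*np.sin(a),np.cos(np.pi/6)]); L=np.array([.6628,.0519,.0785])
for k in (.09,.06,.03,.01,0): 
    c=L+z*k; T=c-R@np.array([0,.004,.0605]); print(k,T.round(4), (T-P).round(4))
```

```text
0.09 [0.5806 0.0612 0.2039] [-0.416   0.1283 -0.3524]
0.06 [0.5956 0.06   0.1779] [-0.4011  0.1272 -0.3784]
0.03 [0.6105 0.0588 0.1519] [-0.3861  0.126  -0.4044]
0.01 [0.6205 0.0581 0.1346] [-0.3761  0.1252 -0.4217]
0 [0.6255 0.0577 0.1259] [-0.3711  0.1248 -0.4304]
```

Emit:
play_rows:
  series:
    - {"tx":-0.057,"ty":0.016,"tz":-0.017,"turn":-0.01}
    - {"tx":-0.057,"ty":0.016,"tz":-0.017,"turn":0}
    - {"tx":-0.057,"ty":0.016,"tz":-0.017,"turn":0}
    - {"tx":-0.057,"ty":0.016,"tz":-0.017,"turn":0}
    - {"tx":-0.057,"ty":0.016,"tz":-0.017,"turn":0}
    - {"tx":-0.057,"ty":0.016,"tz":-0.017,"turn":0}
    - {"tx":-0.057,"ty":0.016,"tz":-0.017,"turn":0}
    - {"tx":-0.057,"ty":0.016,"tz":-0.017,"turn":0}
    - {"tx":-0.057,"ty":0.016,"tz":-0.017,"turn":0}
    - {"tx":-0.057,"ty":0.016,"tz":-0.017,"turn":0}

```text
time_s: 14.1
position: [0.5575, 0.061, 0.4294]
tcp_rot: [[0.777, -0.069, 0.625], [-0.065, -0.997, -0.03], [0.626, -0.018, -0.78]]
force: [0.6, -0.4, -1.2]
opening: 0.387
```

Emit:
play_rows:
  series:
    - {"tx":0,"ty":0,"tz":0,"turn":0}
    - {"tx":0,"ty":0,"tz":0,"turn":0}
    - {"tx":0,"ty":0,"tz":0,"turn":0}

```text
time_s: 14.4
position: [0.5618, 0.0597, 0.4313]
tcp_rot: [[0.774, -0.07, 0.629], [-0.065, -0.997, -0.031], [0.629, -0.017, -0.777]]
force: [0.2, 0.0, -1.0]
opening: 0.389
```

Run:
```python
from h import *
import pickle
s=st(); print(s["tcp_rot"].round(4).tolist())
R=s["tcp_rot"];P=s["position"]
a=-.0789; z=np.array([-.5*np.cos(a),-.5*np.sin(a),np.cos(np.pi/6)]); L=np.array([.6628,.0519,.0785])
for k in (.09,.06,.03,.01,0): 
    c=L+z*k; T=c-R@np.array([0,.004,.0605]); print(k,T.round(4), (T-P).round(4))
w=vision.capture("wrist"); pickle.dump((w,s),open("w6.pkl","wb"))
crop(w,320,120,160,120,2.5,"w6.png")
for dy in (0,.004):    print(dy,fproj(w,P+R@np.array([0,-.078+dy,.0605-.011])).round(1))
```

```text
q [ -6.17   7.44 102.84   4.13  30.82  -4.61] p [0.5618 0.0597 0.4313] zt [ 0.629 -0.031 -0.777] xt [ 0.774 -0.065  0.629] F [ 0.2  0.  -1. ] op 0.389 t 14.4
[[0.7744, -0.07, 0.6288], [-0.0651, -0.9974, -0.0308], [0.6293, -0.017, -0.777]]
0.09 [0.5802 0.0613 0.2035] [ 0.0184  0.0016 -0.2278]
0.06 [0.5951 0.0601 0.1775] [ 0.0333  0.0005 -0.2537]
0.03 [0.6101 0.0589 0.1516] [ 0.0483 -0.0007 -0.2797]
0.01 [0.6201 0.0581 0.1342] [ 0.0582 -0.0015 -0.297 ]
0 [0.625  0.0578 0.1256] [ 0.0632 -0.0019 -0.3057]
0 [[320.4 105.9]]
0.004 [[320.4 114.6]]
```

Emit:
play_rows:
  series:
    - {"tx":0.0046,"ty":0,"tz":-0.057,"turn":0}
    - {"tx":0.0046,"ty":0,"tz":-0.057,"turn":0}
    - {"tx":0.0046,"ty":0,"tz":-0.057,"turn":0}
    - {"tx":0.0046,"ty":0,"tz":-0.057,"turn":0}
    - {"tx":0.0046,"ty":0,"tz":-0.057,"turn":0}
    - {"tx":0.0187,"ty":-0.0014,"tz":-0.0325,"turn":0}
    - {"tx":0.0187,"ty":-0.0014,"tz":-0.0325,"turn":0}
    - {"tx":0,"ty":0,"tz":0,"turn":0}
    - {"tx":0,"ty":0,"tz":0,"turn":0}
    - {"tx":0,"ty":0,"tz":0,"turn":0}

```text
time_s: 15.45
position: [0.591, 0.067, 0.2496]
tcp_rot: [[0.772, -0.046, 0.634], [-0.063, -0.998, 0.005], [0.633, -0.044, -0.773]]
force: [0.3, -0.9, -1.0]
opening: 0.388
```

Run:
```python
from h import *
import pickle
s=st(); print(s["tcp_rot"].round(4).tolist())
R=s["tcp_rot"];P=s["position"]
a=-.0789; z=np.array([-.5*np.cos(a),-.5*np.sin(a),np.cos(np.pi/6)]); L=np.array([.6628,.0519,.0785])
for k in (.03,.02,.01,.0056,0): 
    c=L+z*k; T=c-R@np.array([0,.004,.0605]); print(k, (T-P).round(4))
w=vision.capture("wrist"); pickle.dump((w,s),open("w7.pkl","wb")); cv2.imwrite("pics/w7.png",w["pixels"])
t=vision.capture("top"); d=vision.capture("side"); crop(d,290,170,100,75,4,"s7.png"); crop(t,310,120,90,60,4,"t7.png")
pickle.dump((t,d),open("ts7.pkl","wb"))
```

```text
q [ -5.91  26.24 112.53  63.35   4.51 -64.22] p [0.591  0.067  0.2496] zt [ 0.634  0.005 -0.773] xt [ 0.772 -0.063  0.633] F [ 0.3 -0.9 -1. ] op 0.388 t 15.45
[[0.7716, -0.0459, 0.6344], [-0.0635, -0.998, 0.005], [0.6329, -0.0442, -0.773]]
0.03 [ 0.0186 -0.0103 -0.0982]
0.02 [ 0.0236 -0.0107 -0.1069]
0.01 [ 0.0286 -0.0111 -0.1155]
0.0056 [ 0.0308 -0.0112 -0.1193]
0 [ 0.0336 -0.0115 -0.1242]
```

```bash
cat > kin.py <<'E'
import numpy as np
from scipy.optimize import least_squares
from scipy.spatial.transform import Rotation as Ro
def Rm(q,s4=1):
    q=np.radians(q)
    rz=lambda a:Ro.from_euler('z',a).as_matrix(); ry=lambda a:Ro.from_euler('y',a).as_matrix()
    return rz(q[0])@ry(q[1]+q[2])@rz(s4*q[3])@ry(q[4])@rz(q[5]+np.pi)
def fk(q,p):
    a1,lat,d1,a2,d4,d6=p; R=Rm(q); qr=np.radians(q)
    w=np.array([a1+a2*np.sin(qr[1])+d4*np.sin(qr[1]+qr[2]),lat,d1+a2*np.cos(qr[1])+d4*np.cos(qr[1]+qr[2])])
    c,s=np.cos(qr[0]),np.sin(qr[0])
    return np.array([c*w[0]-s*w[1],s*w[0]+c*w[1],w[2]])+R[:,2]*d6,R
D=[([-74.63,30.22,82.09,0,67.69,-10.23],[.2701,-.5636,.2922]),([-74.63,25.24,75.14,0,79.9,-10.23],[.2698,-.5629,.3875]),
([-74.62,21.66,38.83,0,119.47,-10.23],[.2699,-.5629,.6786]),([-77.13,18.8,12.52,1.79,143.95,-11.24],[.226,-.4715,.8712]),
([-29.08,11.89,96.03,2.27,68.28,-25.74],[.4728,-.126,.3854]),([-37.72,37.39,105.43,5.85,33.93,-48.01],[.4849,-.2178,.1254]),
([-8.26,38.92,12.85,2.68,114.52,-12.49],[.8125,.0044,.6555]),([-11.54,49.29,12.7,5.57,79.95,-6.44],[.9966,-.0671,.5563]),
([-6.17,7.44,102.84,4.13,30.82,-4.61],[.5618,.0597,.4313]),([-5.91,26.24,112.53,63.35,4.51,-64.22],[.591,.067,.2496])]
r=least_squares(lambda p:np.concatenate([fk(np.array(q),p)[0]-x for q,x in D]),[0,.11,.35,.4,.4,.25])
KP=r.x
lo=np.array([-176.69,-43.24,12.49,-82,0,-163.58]);hi=np.array([176.69,126.21,139.97,262,151.66,163.58])
def ik(P,R,q0):
    f=lambda q:np.concatenate([(fk(q,KP)[0]-P)*10,(Ro.from_matrix(fk(q,KP)[1].T@R).as_rotvec())*3])
    s=least_squares(f,np.clip(q0,lo+.1,hi-.1),bounds=(lo,hi)); return s.x,np.abs(s.fun).max()
if __name__=="__main__":
    print(KP.round(4),np.abs(r.fun).max()); print(Rm(np.array(D[-1][0])).round(3)); print(Rm(np.array(D[-2][0])).round(3))
    az=-.0789
    for nm,L in (("left",[.6628,.0519,.0785]),("right",[.6478,-.1375,.0785])):
      for tilt in (20,25,28,30,34,38):
        t=np.radians(tilt); R=Ro.from_euler('z',az).as_matrix()@Ro.from_euler('y',-t).as_matrix()@np.diag([1,-1,-1.])
        z=np.array([-.5*np.cos(az),-.5*np.sin(az),.866])
        for k in (0,.1):
          P=np.array(L)+z*k-R@np.array([0,0.0,.0605])
          out=[]
          for q0 in ([-6,40,110,5,10,-5],[-6,40,110,180,10,175-20],[-6,40,110,180,10,-150]):
            q,e=ik(P,R,np.array(q0,float)); out.append((q.round(0).astype(int).tolist(),round(e,4)))
          print(nm,tilt,k,R[:,2].round(2),out)
E
python3 kin.py
```

```text
[-0.0145  0.1119  0.1247  0.625   0.3925  0.2094] 0.09942684623280856
[[ 0.772 -0.046  0.634]
 [-0.063 -0.998  0.005]
 [ 0.633 -0.044 -0.773]]
[[ 0.774 -0.07   0.629]
 [-0.065 -0.997 -0.031]
 [ 0.629 -0.017 -0.777]]
left 20 0 [ 0.34 -0.03 -0.94] [([-5, 33, 110, 1, 17, -2], np.float64(0.0)), ([-5, 34, 118, 262, 0, 97], np.float64(0.4426)), ([-5, 33, 110, 1, 17, -2], np.float64(0.0))]
left 20 0.1 [ 0.34 -0.03 -0.94] [([-5, 24, 112, 1, 25, -1], np.float64(0.0)), ([-6, 24, 123, 262, 0, 97], np.float64(0.6568)), ([-5, 24, 112, 1, 25, -1], np.float64(0.0))]
left 25 0 [ 0.42 -0.03 -0.91] [([-5, 33, 114, 2, 9, -3], np.float64(0.0)), ([-5, 33, 117, 223, 0, 136], np.float64(0.2257)), ([-5, 33, 114, 2, 9, -3], np.float64(0.0))]
left 25 0.1 [ 0.42 -0.03 -0.91] [([-5, 23, 115, 1, 17, -2], np.float64(0.0)), ([-5, 24, 123, 262, 0, 97], np.float64(0.4471)), ([-5, 23, 115, 1, 17, -2], np.float64(0.0))]
left 28 0 [ 0.47 -0.04 -0.88] [([-5, 33, 116, 6, 4, -7], np.float64(0.0)), ([-5, 33, 117, 213, 0, 146], np.float64(0.095)), ([-5, 33, 116, 6, 4, -7], np.float64(0.0))]
left 28 0.1 [ 0.47 -0.04 -0.88] [
[... 2682 characters left out ...]
 [([-27, 33, 120, 111, 13, -131], np.float64(0.0)), ([-22, 33, 119, 182, 4, 164], np.float64(0.4771)), ([-27, 33, 120, 111, 13, -131], np.float64(0.0))]
right 34 0.1 [ 0.56 -0.04 -0.83] [([-29, 22, 122, 71, 14, -91], np.float64(0.0)), ([-23, 22, 123, 186, 0, 159], np.float64(0.5375)), ([-29, 22, 122, 71, 14, -91], np.float64(0.0))]
right 38 0 [ 0.61 -0.05 -0.79] [([-27, 33, 123, 129, 18, -149], np.float64(0.0)), ([-21, 33, 122, 181, 11, 164], np.float64(0.5305)), ([-27, 33, 123, 129, 18, -149], np.float64(0.0))]
right 38 0.1 [ 0.61 -0.05 -0.79] [([-30, 22, 125, 96, 15, -117], np.float64(0.0)), ([-23, 22, 122, 187, 0, 158], np.float64(0.5434)), ([-30, 22, 125, 96, 15, -117], np.float64(0.0))]
```

```bash
sed -i 's/a1,lat,d1,a2,d4,d6=p;/a1,lat,d1,a2,d4,d6,b2,b4=p;/; s/a1+a2\*np.sin(qr\[1\])+d4\*np.sin(qr\[1\]+qr\[2\])/a1+a2*np.sin(qr[1])+b2*np.cos(qr[1])+d4*np.sin(qr[1]+qr[2])+b4*np.cos(qr[1]+qr[2])/; s/d1+a2\*np.cos(qr\[1\])+d4\*np.cos(qr\[1\]+qr\[2\])/d1+a2*np.cos(qr[1])-b2*np.sin(qr[1])+d4*np.cos(qr[1]+qr[2])-b4*np.sin(qr[1]+qr[2])/; s/\.4,\.4,\.25\])/.4,.4,.25,0,0])/' kin.py
python3 - <<'E'
exec(open('kin.py').read().split('lo=np')[0])
print(KP.round(4)); print(r.fun.reshape(-1,3).round(4))
E
```

```text
[0.     0.111  0.2742 0.588  0.3917 0.2357 0.     0.1141]
[[-0.0001 -0.      0.0001]
 [ 0.0001 -0.     -0.    ]
 [ 0.0001  0.     -0.    ]
 [ 0.      0.     -0.    ]
 [-0.      0.      0.    ]
 [-0.      0.     -0.    ]
 [-0.     -0.0001  0.0001]
 [ 0.     -0.0001 -0.0001]
 [ 0.     -0.     -0.    ]
 [ 0.      0.0001 -0.    ]]
```

Kinematics now exact to 0.1 mm. Next I'll check the wrist solutions at both places.

```bash
python3 kin.py | tail -24 | cut -c1-260
```

```text
left 20 0 [ 0.34 -0.03 -0.94] [([-5, 40, 98, 1, 22, -1], np.float64(0.0)), ([-5, 42, 107, 206, 0, 153], np.float64(0.5557)), ([-5, 40, 98, 1, 22, -1], np.float64(0.0))]
left 20 0.1 [ 0.34 -0.03 -0.94] [([-5, 29, 102, 1, 29, -1], np.float64(0.0)), ([-6, 32, 115, 203, 0, 156], np.float64(0.7094)), ([-5, 29, 102, 1, 29, -1], np.float64(0.0))]
left 25 0 [ 0.42 -0.03 -0.91] [([-5, 40, 102, 1, 13, -2], np.float64(0.0)), ([-5, 41, 107, 209, 0, 150], np.float64(0.3327)), ([-5, 40, 102, 1, 13, -2], np.float64(0.0))]
left 25 0.1 [ 0.42 -0.03 -0.91] [([-5, 29, 106, 1, 20, -2], np.float64(0.0)), ([-5, 31, 114, 204, 0, 156], np.float64(0.4947)), ([-5, 29, 106, 1, 20, -2], np.float64(0.0))]
left 28 0 [ 0.47 -0.04 -0.88] [([-5, 40, 104, 3, 8, -3], np.float64(0.0)), ([-5, 41, 107, 209, 0, 150], np.float64(0.1985)), ([-5, 40, 104, 3, 8, -3], np.float64(0.0))]
left 28 0.1 [ 0.47 -0.04 -0.88] [([-5, 29, 108, 2, 15, -2], np.float64(0.0)), ([-5, 31, 114, 204, 0, 155], np.float64(0.3653)), ([-5, 29, 108, 2, 15, -2], np.float64(0.0))]
left 30 0 [ 0.5  -0.04 -0.87] [([-5, 40, 105, 5, 4, -6], np.float64(0.0)
[... 2452 characters left out ...]
83] [([-27, 41, 109, 95, 13, -115], np.float64(0.0)), ([-21, 41, 107, 187, 0, 159], np.float64(0.4675)), ([-27, 41, 109, 95, 13, -115], np.float64(0.0))]
right 34 0.1 [ 0.56 -0.04 -0.83] [([-30, 29, 113, 65, 15, -85], np.float64(0.0)), ([-23, 30, 114, 182, 0, 164], np.float64(0.5453)), ([-30, 29, 113, 65, 15, -85], np.float64(0.0))]
right 38 0 [ 0.61 -0.05 -0.79] [([-28, 42, 111, 120, 17, -140], np.float64(0.0)), ([-21, 41, 110, 182, 7, 164], np.float64(0.5248)), ([-28, 42, 111, 120, 17, -140], np.float64(0.0))]
right 38 0.1 [ 0.61 -0.05 -0.79] [([-31, 30, 116, 91, 16, -113], np.float64(0.0)), ([-22, 29, 114, 188, 0, 158], np.float64(0.5496)), ([-31, 30, 116, 91, 16, -113], np.float64(0.0))]
```

```bash
cat > sim.py <<'E'
exec(open('kin.py').read().split('if __name__')[0])
VM=np.array([159.86,159.86,180,180,180,180])*.7*.1
def row(q,P,R,d,turn,w):
    Pt=P+d; Rt=Ro.from_euler('z',np.radians(turn)).as_matrix()@R
    f=lambda x:np.concatenate([(fk(x,KP)[0]-Pt)*10,Ro.from_matrix(fk(x,KP)[1].T@Rt).as_rotvec()*10*w])
    x=least_squares(f,np.clip(q,lo+.2,hi-.2),bounds=(lo,hi),max_nfev=60).x
    k=min(1,(VM/np.maximum(np.abs(x-q),1e-9)).min())
    q2=q+(x-q)*k; P2,R2=fk(q2,KP); return q2,P2,R2,k
def run(q,rows,w,verbose=False):
    q=np.array(q,float); P,R=fk(q,KP)
    for r in rows:
        q,P,R,k=row(q,P,R,np.array(r[:3])*.8,r[3]*60,w)
        if verbose: print(q.round(1),P.round(3),R[:,2].round(3),"yz",R[2,1].round(3),round(k,2))
    return q,P,R
if __name__=="__main__":
    for w in (.1,.2,.3,.5,1):
        q,P,R=run([-12.6,20.7,38.95,1.65,115.73,-17.56],[(.06,0,.01,0)]+[(.058,.004,.02,0)]*8,w); print(w,P.round(3),R[:,2].round(3),q.round(1))
    print("actual .8125 .0044 .6555 zt .24 .008 -.971 q -8.26 38.92 12.85 2.68 114.52 -12.49")
E
python3 sim.py
```

```text
0.1 [1.004 0.004 0.787] [ 0.956  0.    -0.294] [ -7.9  41.2  12.5   9.4  53.9 -13.5]
0.2 [0.94  0.004 0.729] [ 0.765  0.003 -0.644] [ -8.1  39.3  12.5   6.5  78.7 -12.1]
0.3 [0.889 0.005 0.686] [ 0.553  0.005 -0.833] [ -8.2  39.2  12.5   4.8  95.  -11.9]
0.5 [0.838 0.005 0.647] [ 0.303  0.007 -0.953] [ -8.1  40.1  12.5   3.  110.  -12.3]
1 [0.81  0.005 0.627] [ 0.144  0.008 -0.99 ] [ -8.   40.9  12.5   1.8 118.4 -12.7]
actual .8125 .0044 .6555 zt .24 .008 -.971 q -8.26 38.92 12.85 2.68 114.52 -12.49
```

Run:
```python
from sim import *
q0=[-5.91,26.24,112.53,63.35,4.51,-64.22]
print("back up"); q,P,R=run(q0,[(-.02,0,.055,0)]*5,.6,True)
print("xt",R[:,0].round(3))
print("inward A"); 
a=run(q,[(-.06,0,0,0)]*14,.6,True); print(a[2].round(3))
print("inward direct from now"); 
a=run(q0,[(-.06,0,0,0)]*10,.6,True); print(a[2].round(3))
```

```text
back up
[ -6.   24.2 112.4  50.8   6.1 -51.6] [0.587 0.07  0.266] [ 0.639  0.016 -0.769] yz -0.053 0.35
[ -6.1  21.3 112.2  38.2   8.7 -39. ] [0.58  0.072 0.289] [ 0.642  0.026 -0.767] yz -0.06 0.5
[ -6.3  16.8 111.5  25.7  13.4 -26.4] [0.568 0.073 0.325] [ 0.643  0.03  -0.766] yz -0.063 0.8
[ -6.6  11.3 110.1  17.7  19.8 -18.3] [0.552 0.073 0.369] [ 0.643  0.03  -0.766] yz -0.063 1
[ -6.8   6.3 108.1  13.7  26.6 -14. ] [0.536 0.073 0.413] [ 0.643  0.03  -0.766] yz -0.063 1
xt [ 0.766 -0.062  0.64 ]
inward A
[ -7.8   1.7 113.3  15.4  26.3 -16.3] [0.488 0.073 0.413] [ 0.643  0.03  -0.766] yz -0.063 1
[ -9.2  -3.2 118.1  17.1  26.8 -18.9] [0.44  0.073 0.413] [ 0.643  0.03  -0.766] yz -0.063 1
[-11.2  -8.7 122.5  18.9  28.3 -21.9] [0.392 0.073 0.413] [ 0.643  0.03  -0.766] yz -0.063 1
[-14.2 -15.1 126.4  20.9  31.6 -25.6] [0.344 0.073 0.413] [ 0.643  0.03  -0.766] yz -0.063 1
[-19.9 -22.8 129.7  23.8  37.8 -31.3] [0.296 0.073 0.413] [ 0.643  0.03  -0.766] yz -0.063 1
[-31.1 -30.6 131.3  28.2  48.2 -40.9] [0.263 0.068 0.414] [ 0.637  0.027 -0.77 ] yz -0.064 0.63
[-42.3 -38.9 131.9  30.5 
[... 1211 characters left out ...]
 -0.778] yz -0.061 0.42
[  -7.6   21.8  124.4  124.7    8.  -127.2] [0.501 0.072 0.248] [ 0.626  0.032 -0.779] yz -0.065 0.55
[  -8.6   20.   129.4  136.3   10.6 -139.8] [0.463 0.073 0.247] [ 0.626  0.034 -0.779] yz -0.067 0.79
[ -10.2   18.1  135.9  145.    14.6 -150.2] [0.415 0.073 0.247] [ 0.626  0.034 -0.779] yz -0.067 1
[ -11.    14.8  140.   144.5   14.9 -150.5] [0.377 0.076 0.255] [ 0.619  0.032 -0.784] yz -0.065 1
[ -10.1   11.1  140.   132.9   11.4 -137.9] [0.362 0.083 0.266] [ 0.608  0.039 -0.793] yz -0.07 0.56
[  -9.6    9.2  140.   120.8   10.1 -125.3] [0.354 0.089 0.272] [ 0.599  0.051 -0.799] yz -0.08 0.29
[[ 0.8   -0.02   0.599]
 [-0.064 -0.997  0.051]
 [ 0.596 -0.08  -0.799]]
```

Run:
```python
from sim import *
q0=[-5.91,26.24,112.53,63.35,4.51,-64.22]
q,P,R=run(q0,[(-.025,0,.055,0)]*5,.6)
print(P,R[:,2])
print("turn");q,P,R=run(q,[(.015,-.025,.012,.14)]*17,.6,True)
print(P,R.round(3))
print("push");q,P,R=run(q,[(.056,-.02,.01,0)]*10,.6,True)
```

```text
[0.52030143 0.07234298 0.41460947] [ 0.6421267   0.0282924  -0.76607626]
turn
[-10.4   4.8 108.6  21.7  30.3 -26.9] [0.526 0.061 0.418] [ 0.631  0.074 -0.773] yz -0.06 0.53
[-14.1   5.1 107.   28.7  35.3 -39.5] [0.534 0.048 0.423] [ 0.615  0.131 -0.777] yz -0.059 0.65
[-18.3   6.  104.5  34.4  42.2 -52.1] [0.543 0.031 0.431] [ 0.592  0.203 -0.78 ] yz -0.059 0.83
[-22.7   7.7 100.9  38.1  51.  -63.8] [0.555 0.011 0.44 ] [ 0.556  0.288 -0.78 ] yz -0.059 1
[-26.1   9.8  96.6  39.7  59.8 -72.8] [ 0.567 -0.009  0.45 ] [ 0.508  0.366 -0.78 ] yz -0.059 1
[-28.6  12.4  91.6  40.   68.4 -80.1] [ 0.579 -0.029  0.46 ] [ 0.45   0.436 -0.78 ] yz -0.059 1
[-30.5  15.3  86.   39.7  76.9 -86.3] [ 0.591 -0.049  0.469] [ 0.381  0.497 -0.78 ] yz -0.059 1
[-31.7  18.4  80.   38.9  85.2 -91.9] [ 0.603 -0.069  0.479] [ 0.304  0.547 -0.78 ] yz -0.059 1
[-32.5  21.7  73.4  37.9  93.4 -97. ] [ 0.615 -0.089  0.488] [ 0.221  0.586 -0.78 ] yz -0.059 1
[ -32.9   25.1   66.5   36.7  101.5 -101.9] [ 0.627 -0.109  0.498] [ 0.133  0.612 -0.78 ] yz -0.059 1
[ -33.    28.7   59.    35.5  109.6 -106.7] [ 0.639 -0.129  
[... 1078 characters left out ...]
0.1   52.7   12.5   21.   146.4 -144.5] [ 0.723 -0.237  0.498] [-0.367  0.443 -0.818] yz -0.01 1
[ -30.    53.3   12.5   21.1  144.8 -144.4] [ 0.731 -0.238  0.488] [-0.351  0.443 -0.825] yz 0.0 1
[ -29.9   53.8   12.5   21.3  143.3 -144.3] [ 0.739 -0.238  0.478] [-0.334  0.442 -0.832] yz 0.011 1
[ -29.8   54.4   12.5   21.4  141.7 -144.3] [ 0.746 -0.239  0.468] [-0.317  0.442 -0.839] yz 0.022 1
[ -29.7   54.9   12.5   21.5  140.1 -144.2] [ 0.754 -0.239  0.459] [-0.299  0.441 -0.846] yz 0.034 1
[ -29.7   55.3   12.5   21.6  138.5 -144.2] [ 0.762 -0.24   0.45 ] [-0.28   0.441 -0.853] yz 0.045 1
[ -29.6   55.8   12.5   21.8  136.9 -144.1] [ 0.769 -0.24   0.441] [-0.261  0.439 -0.859] yz 0.058 1
```

Run:
```python
from sim import *
q0=[-5.91,26.24,112.53,63.35,4.51,-64.22]
q,P,R=run(q0,[(-.025,0,.055,0)]*4,.6)
for T in (-8.8,-9.1,-9.6,-10.2):
  print("T",T); a=run(q,[(0,0,0,T/60/2)]*2,.6)
  print(a[0].round(1))
  b=run(a[0],[(-.02,0,-.055,0)]*8,.6,True)
```

```text
T -8.8
[ -4.   10.5 110.8  -0.9  18.9   6.7]
[ -4.2  13.6 116.2  -1.1  10.4   6.7] [0.524 0.072 0.326] [ 0.638 -0.05  -0.768] yz -0.061 1
[ -4.4  17.8 121.3  -3.7   1.1   9.3] [0.508 0.072 0.282] [ 0.638 -0.05  -0.768] yz -0.061 1
[ -4.4  18.2 121.5 -16.3   0.9  21.9] [0.507 0.072 0.278] [ 0.634 -0.053 -0.772] yz -0.058 0.19
[ -4.4  18.5 121.7 -28.9   0.7  34.5] [0.505 0.071 0.275] [ 0.629 -0.054 -0.776] yz -0.056 0.19
[ -4.4  19.  121.9 -41.5   0.6  47. ] [0.504 0.071 0.27 ] [ 0.623 -0.055 -0.78 ] yz -0.055 0.24
[ -4.4  19.5 122.1 -54.1   0.5  59.6] [0.502 0.071 0.265] [ 0.614 -0.054 -0.787] yz -0.054 0.31
[ -4.4  20.3 122.4 -66.7   0.4  72.2] [0.5   0.071 0.257] [ 0.602 -0.053 -0.797] yz -0.053 0.45
[ -4.4  21.8 122.8 -79.3   0.3  84.8] [0.496 0.072 0.243] [ 0.577 -0.049 -0.815] yz -0.052 0.82
T -9.1
[ -4.   10.5 110.8  -0.9  18.9   6.7]
[ -4.2  13.6 116.2  -1.1  10.4   6.7] [0.524 0.072 0.326] [ 0.638 -0.05  -0.768] yz -0.061 1
[ -4.4  17.8 121.3  -3.7   1.1   9.2] [0.508 0.072 0.282] [ 0.638 -0.05  -0.768] yz -0.061 1
[ -4.4  18.2 121.5 -16.3   0.9  21.8] [0.507 0.072 0.278] [ 0.
[... 1427 characters left out ...]
.636 -0.05  -0.77 ] yz -0.061 1
[ -4.4  17.8 121.3  -3.4   1.2   9. ] [0.508 0.072 0.282] [ 0.636 -0.05  -0.77 ] yz -0.061 1
[ -4.4  18.2 121.5 -16.    1.   21.6] [0.506 0.072 0.277] [ 0.631 -0.053 -0.774] yz -0.058 0.21
[ -4.4  18.6 121.7 -28.6   0.8  34.2] [0.505 0.071 0.274] [ 0.627 -0.055 -0.777] yz -0.055 0.19
[ -4.4  19.  121.9 -41.2   0.7  46.8] [0.504 0.071 0.27 ] [ 0.621 -0.055 -0.782] yz -0.054 0.24
[ -4.4  19.6 122.1 -53.8   0.6  59.4] [0.502 0.071 0.264] [ 0.612 -0.055 -0.789] yz -0.053 0.31
[ -4.4  20.4 122.4 -66.4   0.4  72. ] [0.5   0.071 0.256] [ 0.6   -0.054 -0.798] yz -0.052 0.45
[ -4.4  21.8 122.8 -79.    0.3  84.6] [0.496 0.072 0.242] [ 0.576 -0.05  -0.816] yz -0.051 0.81
```

```bash
cat > opt.py <<'E'
from sim import *
q0=[-5.91,26.24,112.53,63.35,4.51,-64.22]
qb,Pb,Rb=run(q0,[(-.025,0,.055,0)]*5,.6)
rng=np.random.default_rng(0); res=[]
import time; t0=time.time()
while time.time()-t0<400:
    n=17; T=rng.uniform(125,143); tgt=np.array([rng.uniform(.55,.8),rng.uniform(-.35,.2),rng.uniform(.35,.6)])
    d=(tgt-Pb)/n/.8
    try:
        q,P,R=run(qb,[(*d,T/60/n)]*n,.6)
        az=np.radians(rng.uniform(-50,10)); pz=rng.uniform(-.02,.03)
        v=np.array([.056*np.cos(az),.056*np.sin(az),pz]); v*=.06/np.linalg.norm(v)
        for m in range(1,9):
            q,P,R=run(q,[(*v,0)],.6)
            tilt=np.degrees(np.arccos(-R[2,2])); c=abs(tilt-27.5)/1.0+abs(np.degrees(R[2,1]))/0.8+m*.25
            res.append((c,m,T,tgt.round(3).tolist(),v.round(3).tolist(),round(tilt,1),R[2,1].round(3),P.round(3).tolist(),q.round(0).tolist()))
    except Exception as e: pass
res.sort(key=lambda r:r[0])
for r in res[:6]: print(r)
E
timeout 560 python3 opt.py
```

```text
(np.float64(6.554628969932516), 8, 142.3099709293762, [0.774, -0.329, 0.465], [0.047, -0.037, -0.005], np.float64(30.9), np.float64(0.016), [0.744, -0.375, 0.313], [-37.0, 64.0, 12.0, 12.0, 133.0, -158.0])
(np.float64(6.663456288422136), 7, 142.3099709293762, [0.774, -0.329, 0.465], [0.047, -0.037, -0.005], np.float64(31.9), np.float64(0.008), [0.741, -0.366, 0.327], [-37.0, 63.0, 12.0, 12.0, 135.0, -158.0])
(np.float64(6.897264685062033), 6, 142.3099709293762, [0.774, -0.329, 0.465], [0.047, -0.037, -0.005], np.float64(32.8), np.float64(-0.001), [0.738, -0.355, 0.342], [-36.0, 62.0, 12.0, 13.0, 136.0, -157.0])
(np.float64(7.051007119591645), 8, 139.7921045991126, [0.688, -0.323, 0.441], [0.049, -0.033, -0.01], np.float64(32.4), np.float64(0.001), [0.749, -0.369, 0.293], [-37.0, 65.0, 12.0, 13.0, 133.0, -155.0])
(np.float64(7.091914469478098), 6, 140.32674646333373, [0.772, -0.308, 0.352], [0.051, -0.032, 0.0], np.float64(32.9), np.float64(0.002), [0.772, -0.325, 0.292], [-34.0, 65.0, 12.0, 16.0, 132.0, -151.0])
(np.float64(7.099553175420512), 6, 142.69921252744638, [0.79, -0.348, 0.369], [0.058, -0.01, -0.01], np.float64(32.6), np.float64(0.007), [0.811, -0.255, 0.261], [-29.0, 67.0, 12.0, 17.0, 129.0, -148.0])
```

Run:
```python
from sim import *
q0=[-5.91,26.24,112.53,63.35,4.51,-64.22]
q,P,R=run(q0,[(-.025,0,.055,0)]*4,.6)
for T in (-12,-18,-25):
 for push in ((-.02,0,-.055),(-.055,0,-.02),(.0,0,-.06)):
  print("T",T,push); n=3; a=run(q,[(0,0,0,T/60/n)]*n,.6)
  x=a[0]
  for i in range(8):
    x,P2,R2=run(x,[(*push,0)]*2,.6); 
    print(x.round(1),P2.round(3),"tilt",np.degrees(np.arccos(-R2[2,2])).round(1),"yz",R2[2,1].round(3))
```

```text
T -12 (-0.02, 0, -0.055)
[ -2.8  14.9 117.1 -30.1   9.2  39.3] [0.521 0.067 0.316] tilt 40.2 yz -0.046
[ -2.8  16.8 119.1 -55.1   7.2  64.5] [0.515 0.062 0.297] tilt 40.4 yz -0.029
[ -2.5  19.8 121.2 -79.8   6.3  89.7] [0.504 0.063 0.266] tilt 38.3 yz -0.023
[ -1.7  23.6 122.  -82.    6.6  93.1] [0.494 0.07  0.23 ] tilt 34.1 yz -0.014
[ -0.4  28.  121.9 -82.    7.1  94.7] [0.488 0.078 0.193] tilt 29.9 yz -0.003
[  1.2  33.2 121.1 -82.    7.8  96.7] [0.485 0.089 0.152] tilt 25.8 yz 0.011
[  3.1  39.1 119.4 -82.    8.5  99.1] [0.485 0.103 0.106] tilt 21.9 yz 0.029
[  5.2  45.8 116.8 -82.    9.2 101.7] [0.485 0.118 0.053] tilt 18.4 yz 0.05
T -12 (-0.055, 0, -0.02)
[ -3.4   6.8 123.2 -15.8  10.7  24.5] [0.452 0.072 0.338] tilt 39.8 yz -0.061
[ -4.2   4.9 130.9 -37.2   5.2  45.5] [0.399 0.069 0.319] tilt 40.1 yz -0.052
[ -4.9   3.4 134.7 -62.4   3.7  70.1] [0.37  0.066 0.314] tilt 40.3 yz -0.044
[ -4.3  -1.  139.5 -62.4   4.5  70.6] [0.32  0.071 0.312] tilt 39.6 yz -0.039
[  5.   -8.1 140.  -44.2  15.4  59.1] [0.265 0.091 0.325] tilt 38.3 yz -0.023
[ 24.9 -13.1 140.  -46.8  31.3  75.8] [0
[... 4052 characters left out ...]
 52.6 120.5] [0.063 0.142 0.302] tilt 34.2 yz 0.001
T -25 (0.0, 0, -0.06)
[ -2.5  17.9 115.3 -28.9   9.3  38.6] [0.539 0.069 0.299] tilt 38.9 yz -0.049
[ -2.5  20.7 116.3 -53.9   7.3  63.8] [0.542 0.063 0.278] tilt 39.1 yz -0.032
[ -2.2  25.7 116.  -78.4   6.4  89. ] [0.552 0.064 0.239] tilt 37.5 yz -0.025
[ -1.4  33.1 112.8 -82.    6.7  93.7] [0.576 0.07  0.182] tilt 33.7 yz -0.016
[ -0.5  41.1 108.6 -82.    7.   94.8] [0.601 0.077 0.118] tilt 30.1 yz -0.006
[  0.2  49.5 103.4 -82.    7.3  95.8] [0.627 0.083 0.045] tilt 27.0 yz 0.004
[  0.8  58.3  97.3 -82.    7.5  96.7] [ 0.65   0.089 -0.035] tilt 24.4 yz 0.014
[  1.2  67.3  90.4 -82.    7.7  97.4] [ 0.668  0.094 -0.123] tilt 22.5 yz 0.022
```

Emit:
play_rows:
  series:
    - {"tx":-0.025,"ty":0,"tz":0.055,"turn":0}
    - {"tx":-0.025,"ty":0,"tz":0.055,"turn":0}
    - {"tx":-0.025,"ty":0,"tz":0.055,"turn":0}
    - {"tx":-0.025,"ty":0,"tz":0.055,"turn":0}
    - {"tx":0,"ty":0,"tz":0,"turn":-0.067}
    - {"tx":0,"ty":0,"tz":0,"turn":-0.067}
    - {"tx":0,"ty":0,"tz":0,"turn":-0.067}
    - {"tx":0,"ty":0,"tz":0,"turn":0}

```text
time_s: 16.4
position: [0.539, 0.0731, 0.3697]
tcp_rot: [[0.745, -0.208, 0.634], [-0.199, -0.976, -0.087], [0.637, -0.061, -0.768]]
force: [-0.2, 0.5, -0.6]
opening: 0.388
```

Run:
```python
from h import *
from sim import *
s=st(); R=s["tcp_rot"]; print(R[2,1])
x=s["joint_positions"]
for i in range(8):
    x,P2,R2=run(x,[(-.02,0,-.055,0)]*2,.6); 
    print(x.round(1),P2.round(3),"tilt",np.degrees(np.arccos(-R2[2,2])).round(1),"yz",R2[2,1].round(3))
```

```text
q [ -2.56  10.75 110.57 -10.31  19.28  19.27] p [0.539  0.0731 0.3697] zt [ 0.634 -0.087 -0.768] xt [ 0.745 -0.199  0.637] F [-0.2  0.5 -0.6] op 0.388 t 16.4
-0.06086828324306131
[ -2.7  14.9 117.2 -30.2   9.2  39.3] [0.52  0.068 0.315] tilt 40.2 yz -0.046
[ -2.7  16.8 119.1 -55.2   7.2  64.5] [0.514 0.062 0.297] tilt 40.3 yz -0.029
[ -2.5  19.8 121.3 -79.8   6.3  89.7] [0.504 0.064 0.266] tilt 38.3 yz -0.022
[ -1.6  23.6 122.  -82.    6.6  93.1] [0.494 0.07  0.23 ] tilt 34.0 yz -0.014
[ -0.3  28.  122.  -82.    7.1  94.7] [0.487 0.079 0.193] tilt 29.8 yz -0.003
[  1.3  33.1 121.1 -82.    7.8  96.7] [0.484 0.09  0.152] tilt 25.8 yz 0.012
[  3.2  39.1 119.4 -82.    8.6  99.1] [0.484 0.104 0.106] tilt 21.9 yz 0.03
[  5.4  45.8 116.9 -82.    9.3 101.7] [0.484 0.119 0.053] tilt 18.4 yz 0.051
```

The simulation matches the arm closely, so I'll go ahead.

Emit:
play_rows:
  series:
    - {"tx":-0.02,"ty":0,"tz":-0.055,"turn":0}
    - {"tx":-0.02,"ty":0,"tz":-0.055,"turn":0}
    - {"tx":-0.02,"ty":0,"tz":-0.055,"turn":0}
    - {"tx":-0.02,"ty":0,"tz":-0.055,"turn":0}
    - {"tx":-0.02,"ty":0,"tz":-0.055,"turn":0}
    - {"tx":-0.02,"ty":0,"tz":-0.055,"turn":0}
    - {"tx":-0.02,"ty":0,"tz":-0.055,"turn":0}
    - {"tx":-0.02,"ty":0,"tz":-0.055,"turn":0}

```text
time_s: 17.2
position: [0.4968, 0.0688, 0.2262]
tcp_rot: [[0.803, -0.251, 0.54], [-0.217, -0.968, -0.128], [0.555, -0.015, -0.832]]
force: [0.2, 0.4, -0.8]
opening: 0.39
```

Run:
```python
from h import *
s=st(); R=s["tcp_rot"]; print(R[2,1],np.degrees(np.arccos(-R[2,2])))
```

```text
q [ -1.89  24.17 121.72 -81.77   6.36  92.74] p [0.4968 0.0688 0.2262] zt [ 0.54  -0.128 -0.832] xt [ 0.803 -0.217  0.555] F [ 0.2  0.4 -0.8] op 0.39 t 17.2
-0.014650738852818963 33.71330582324507
```

Emit:
play_rows:
  series:
    - {"tx":-0.02,"ty":0,"tz":-0.055,"turn":0}
    - {"tx":-0.02,"ty":0,"tz":-0.055,"turn":0}
    - {"tx":-0.02,"ty":0,"tz":-0.055,"turn":0}
    - {"tx":0,"ty":0,"tz":0,"turn":0}

```text
time_s: 17.6
position: [0.4921, 0.0816, 0.1646]
tcp_rot: [[0.859, -0.261, 0.441], [-0.23, -0.965, -0.124], [0.458, 0.005, -0.889]]
force: [0.4, 0.1, -1.0]
opening: 0.389
```

Run:
```python
from h import *
from sim import *
s=st(); R=s["tcp_rot"]; print(R.round(4).tolist(),np.degrees(np.arccos(-R[2,2])), np.degrees(np.arctan2(R[0,1],-R[1,1])))
for rows in ([(.0,0,.03,0)]*3+[(0,0,0,.07)]*2+[(0,0,0,.02)],[(-.03,0,.03,0)]*2+[(.0,0,.0,.07)]*2+[(0,0,0,.02)]):
    run(s["joint_positions"],rows,.6,True); print()
```

```text
q [-2.0000e-02  3.1710e+01  1.2087e+02 -8.1790e+01  7.1900e+00  9.5100e+01] p [0.4921 0.0816 0.1646] zt [ 0.441 -0.124 -0.889] xt [ 0.859 -0.23   0.458] F [ 0.4  0.1 -1. ] op 0.389 t 17.6
[[0.8587, -0.2612, 0.4408], [-0.2299, -0.9653, -0.124], [0.4579, 0.0052, -0.889]] 27.25494593530381 -15.141247405481513
[ -0.   30.2 120.5 -69.3   7.9  82.5] [0.493 0.08  0.175] [ 0.442 -0.129 -0.888] yz 0.009 0.44
[ -0.   28.5 119.9 -56.9   9.2  69.9] [0.493 0.079 0.189] [ 0.443 -0.134 -0.886] yz 0.013 0.55
[ -0.   26.2 119.1 -44.5  11.3  57.3] [0.493 0.079 0.206] [ 0.444 -0.137 -0.886] yz 0.015 0.72
[ -1.2  26.  119.7 -37.4   9.   45.7] [0.493 0.079 0.206] [ 0.453 -0.104 -0.886] yz 0.015 1
[ -2.   25.9 120.  -28.2   7.7  33.1] [0.493 0.079 0.206] [ 0.456 -0.079 -0.886] yz 0.015 0.73
[ -2.4  25.8 120.1 -23.8   7.2  27.3] [0.493 0.079 0.206] [ 0.458 -0.07  -0.886] yz 0.015 1

[ -0.   28.  122.9 -69.3   7.6  82.5] [0.471 0.082 0.186] [ 0.441 -0.124 -0.889] yz 0.006 0.89
[ -0.   24.3 124.5 -56.8   8.6  69.9] [0.451 0.081 0.206] [ 0.441 -0.125 -0.889] yz 0.006 0.83
[ -1.3  24.1 125.1 -51.1   6.1  59.4] [0.451 0.081 0.206] [ 0.449 -0.093 -0.889] yz 0.006 1
[ -2.1  24.1 125.4 -41.4   4.8  46.8] [0.451 0.082 0.206] [ 0.45  -0.072 -0.89 ] yz 0.005 0.6
[ -2.5  24.  125.5 -35.5   4.2  39.5] [0.451 0.082 0.206] [ 0.452 -0.062 -0.89 ] yz 0.005 1
```

Run:
```python
from h import *
from sim import *
s=bot.read_state()
for rows in ([(.012,-.003,.003,.022)]*8, [(.0,0,.006,.022)]*8,[(.02,-.003,-.002,.022)]*8):
    run(s["joint_positions"],rows,.6,True); print()
```

```text
[ -0.7  31.6 119.8 -71.8   6.5  83.2] [0.502 0.079 0.167] [ 0.444 -0.114 -0.889] yz 0.005 1
[ -1.3  31.5 118.7 -60.8   6.2  70.6] [0.51  0.077 0.169] [ 0.446 -0.105 -0.889] yz 0.005 0.92
[ -1.9  31.5 117.7 -49.7   6.1  58. ] [0.519 0.075 0.171] [ 0.447 -0.096 -0.889] yz 0.006 0.86
[ -2.4  31.5 116.7 -38.7   6.3  45.4] [0.527 0.073 0.173] [ 0.449 -0.087 -0.889] yz 0.006 0.87
[ -3.   31.5 115.5 -27.7   6.7  32.8] [0.536 0.07  0.175] [ 0.451 -0.078 -0.889] yz 0.006 0.94
[ -3.6  31.5 114.3 -17.7   7.4  21.1] [0.546 0.068 0.178] [ 0.452 -0.067 -0.889] yz 0.006 1
[ -4.1  31.5 113.1  -9.6   8.3  11.5] [0.555 0.066 0.18 ] [ 0.454 -0.057 -0.889] yz 0.006 1
[ -4.6  31.6 111.8  -3.3   9.4   3.6] [0.565 0.063 0.183] [ 0.455 -0.046 -0.889] yz 0.006 1

[ -0.4  31.  120.9 -76.3   6.6  88.1] [0.492 0.082 0.169] [ 0.444 -0.114 -0.889] yz 0.005 1
[ -0.7  30.3 120.9 -69.4   6.   79.6] [0.492 0.082 0.174] [ 0.446 -0.104 -0.889] yz 0.005 1
[ -1.1  29.6 120.8 -60.8   5.6  69.6] [0.492 0.082 0.179] [ 0.448 -0.093 -0.889] yz 0.005 1
[ -1.5  28.9 120.8 -50.8   5.3  58. ] [0.492 0.082 0.184] [ 0.45  -0.083 -0
[... 436 characters left out ...]
079 0.163] [ 0.444 -0.114 -0.889] yz 0.005 1
[ -1.3  32.9 117.3 -60.8   6.2  70.6] [0.523 0.077 0.161] [ 0.446 -0.105 -0.889] yz 0.005 0.91
[ -1.8  33.5 115.6 -49.7   6.2  58. ] [0.536 0.075 0.16 ] [ 0.447 -0.096 -0.889] yz 0.006 0.86
[ -2.3  34.1 113.9 -38.5   6.4  45.4] [0.55  0.073 0.159] [ 0.449 -0.087 -0.889] yz 0.006 0.87
[ -2.8  34.8 112.  -27.5   6.9  32.8] [0.565 0.07  0.157] [ 0.451 -0.078 -0.889] yz 0.006 0.95
[ -3.3  35.5 110.  -17.9   7.7  21.6] [0.581 0.068 0.156] [ 0.452 -0.067 -0.889] yz 0.006 1
[ -3.8  36.3 108.  -10.2   8.7  12.4] [0.597 0.066 0.154] [ 0.454 -0.057 -0.889] yz 0.006 1
[ -4.2  37.1 105.9  -4.3   9.9   4.9] [0.613 0.063 0.152] [ 0.455 -0.046 -0.889] yz 0.006 1
```

Emit:
play_rows:
  series:
    - {"tx":0.009,"ty":-0.002,"tz":0.001,"turn":0.021}
    - {"tx":0.009,"ty":-0.002,"tz":0.001,"turn":0.021}
    - {"tx":0.009,"ty":-0.002,"tz":0.001,"turn":0.021}
    - {"tx":0.009,"ty":-0.002,"tz":0.001,"turn":0.021}
    - {"tx":0.009,"ty":-0.002,"tz":0.001,"turn":0.021}
    - {"tx":0.009,"ty":-0.002,"tz":0.001,"turn":0.021}
    - {"tx":0.009,"ty":-0.002,"tz":0.001,"turn":0.021}
    - {"tx":0.009,"ty":-0.002,"tz":0.001,"turn":0.021}
    - {"tx":0,"ty":0,"tz":0,"turn":0}

```text
time_s: 18.5
position: [0.5505, 0.0679, 0.1741]
tcp_rot: [[0.882, -0.093, 0.462], [-0.081, -0.996, -0.047], [0.464, 0.004, -0.886]]
force: [0.8, 0.0, -1.4]
opening: 0.389
```

Run:
```python
from h import *
import pickle
s=st(); R=s["tcp_rot"];P=s["position"]; print("yz",R[2,1],"tilt",np.degrees(np.arccos(-R[2,2])),"yaw", np.degrees(np.arctan2(R[0,1],-R[1,1])))
w=vision.capture("wrist"); pickle.dump((w,s),open("w8.pkl","wb")); cv2.imwrite("pics/w8.png",w["pixels"])
a=-.0789; L=np.array([.6628,.0519,.0785])
T=L-R@np.array([0,.004,.0605]); print("home",T.round(4),(T-P).round(4))
```

```text
q [ -4.18  32.12 114.23  -7.25   6.04   8.14] p [0.5505 0.0679 0.1741] zt [ 0.462 -0.047 -0.886] xt [ 0.882 -0.081  0.464] F [ 0.8  0.  -1.4] op 0.389 t 18.5
yz 0.004287981656896374 tilt 27.66429354411032 yaw -5.34785801031089
home [0.6352 0.0587 0.1321] [ 0.0847 -0.0092 -0.042 ]
```

Run:
```python
import pickle
from h import *
w,s=pickle.load(open("w8.pkl","rb"))
a=cv2.resize(w["pixels"][100:250,280:450],None,fx=4.5,fy=4,interpolation=cv2.INTER_CUBIC); cv2.imwrite("pics/w8c.png",a)
from gfit import gp,bed
p=pickle.load(open("g.pkl","rb")); h=p[3]
for y in (.129,.165): print(y,[fproj(w,gp(p,bed(h,x,y,n)))[0].round(1).tolist() for x,n in ((-.0238,0.01),(.0238,.01),(-.02,.0335-.0156+.02),(.02,.0335-.0156+.02))])
print(fproj(w,gp(p,bed(h,-.05,.175))),fproj(w,gp(p,bed(h,.05,.175))))
```

```text
0.129 [[359.5, 173.8], [414.9, 174.3], [367.8, 180.2], [419.4, 180.6]]
0.165 [[359.9, 130.4], [416.5, 131.8], [368.4, 131.7], [421.4, 133.2]]
[[327.80053333 118.27801801]] [[441.97304722 121.33871774]]
```

Run:
```python
import pickle
from h import *
w,s=pickle.load(open("w8.pkl","rb")); R=s["tcp_rot"];P=s["position"]
from gfit import gp,bed
from scipy.optimize import brentq
p=pickle.load(open("g.pkl","rb")); h=p[3]; a=p[2]
rows=100+np.array([85,152,217,282,345,408,468])/4
ys=[brentq(lambda y:fproj(w,P+R@np.array([.0155,y,.0605]))[0,1]-r,-.1,0) for r in rows]; ys=np.array(ys)
print((ys*1e3).round(1),np.diff(ys).mean())
ph=np.mean((ys*1e3+8*np.arange(7)[::-1])); 
k=np.arange(7); off=(ys*1e3-8*k).mean(); print("crest0 tool y",off, "resid",(ys*1e3-8*k-off).round(2))
tr=100+np.array([120,163,207,248,292])/4
for xx,nn in ((.021,.038),(.0238,.03)):
  ty=np.array([brentq(lambda y:fproj(w,gp(p,bed(h,xx,y,nn)))[0,1]-r,.1,.2) for r in tr])*1e3-95; print("teeth st y",ty.round(1), "mid", (ty+8*np.arange(5)).mean()-16)
```

```text
[-71.2 -62.9 -54.9 -46.7 -38.7 -30.5 -22.5] 0.00811808473683706
crest0 tool y -70.78559768111003 resid [-0.44 -0.16 -0.09  0.06  0.08  0.27  0.27]
teeth st y [72.4 64.4 56.1 48.3 39.9] mid 56.21206248602786
teeth st y [72.2 63.9 55.3 47.3 38.6] mid 55.462921584429296
```

Emit:
play_rows:
  series:
    - {"tx":0.026,"ty":-0.0025,"tz":-0.005,"turn":0.007}
    - {"tx":0.026,"ty":-0.0025,"tz":-0.005,"turn":0.007}
    - {"tx":0.026,"ty":-0.0025,"tz":-0.005,"turn":0}
    - {"tx":0.026,"ty":-0.0025,"tz":-0.005,"turn":0}
    - {"tx":0,"ty":0,"tz":0,"turn":0}
    - {"tx":0,"ty":0,"tz":0,"turn":0}
    - {"tx":0,"ty":0,"tz":0,"turn":0}

```text
time_s: 19.25
position: [0.6302, 0.0611, 0.1563]
tcp_rot: [[0.886, -0.077, 0.456], [-0.066, -0.997, -0.04], [0.458, 0.005, -0.889]]
force: [-0.3, 0.7, -2.3]
opening: 0.389
```

```bash
cat > chk.py <<'E'
import pickle,sys
from h import *
def chk(side="left",off=(0,.004,.0605)):
    s=st(); R=s["tcp_rot"];P=s["position"]; print("yz",R[2,1].round(4),"tilt",np.degrees(np.arccos(-R[2,2])).round(2),"yaw", np.degrees(np.arctan2(R[0,1],-R[1,1])).round(2),"M",s["moment"].round(2))
    L=np.array([.6628,.0519,.0785]) if side=="left" else np.array([.6478,-.1375,.0785])
    a=-.0789; X=np.array([np.cos(a)*C,np.sin(a)*C,.5]);Y=np.array([-np.sin(a),np.cos(a),0]);Z=np.cross(X,Y)
    c=P+R@np.array(off); d=c-L; print("spindle in station (mm) x,y,z:",(1e3*np.array([d@X,d@Y,d@Z])).round(1),"world d",(d*1e3).round(1),"| F st",np.array([s["force"]@X,s["force"]@Y,s["force"]@Z]).round(1))
    return s
C=np.cos(np.pi/6)
E
python3 - <<'E'
from chk import *
s=chk(); w=vision.capture("wrist"); pickle.dump((w,s),open("w9.pkl","wb")); cv2.imwrite("pics/w9.png",w["pixels"])
d=vision.capture("side"); crop(d,280,190,100,75,4,"s9.png")
E
```

```text
q [ -4.48  37.35 103.5   -1.06  11.88   0.85] p [0.6302 0.0611 0.1563] zt [ 0.456 -0.04  -0.889] xt [ 0.886 -0.066  0.458] F [-0.3  0.7 -2.3] op 0.389 t 19.25
yz 0.0049 tilt 27.27 yaw -4.42 M [0.01 0.31 0.02]
spindle in station (mm) x,y,z: [ 7.3  2.3 23.5] world d [-5.2  2.8 24. ] | F st [-1.4  0.7 -1.8]
```

Emit:
play_rows:
  series:
    - {"tx":0.0005,"ty":-0.0006,"tz":-0.01,"turn":0}
    - {"tx":0.0005,"ty":-0.0006,"tz":-0.01,"turn":0}
    - {"tx":0,"ty":0,"tz":0,"turn":0}
    - {"tx":0,"ty":0,"tz":0,"turn":0}
    - {"tx":0,"ty":0,"tz":0,"turn":0}

```text
time_s: 19.85
position: [0.633, 0.0598, 0.1404]
tcp_rot: [[0.885, -0.077, 0.459], [-0.067, -0.997, -0.04], [0.46, 0.005, -0.888]]
force: [-0.8, -0.8, -1.8]
opening: 0.388
```

```bash
python3 -c "
from chk import *
chk()"
```

```text
q [ -4.6   39.12 103.58  -0.93   9.89   0.65] p [0.633  0.0598 0.1404] zt [ 0.459 -0.04  -0.888] xt [ 0.885 -0.067  0.46 ] F [-0.8 -0.8 -1.8] op 0.388 t 19.85
yz 0.0046 tilt 27.42 yaw -4.43 M [0.04 0.32 0.05]
spindle in station (mm) x,y,z: [1.9 1.3 8.4] world d [-2.4  1.5  8.2] | F st [-1.6 -0.9 -1.2]
```

Next I'll step down along the place's axis in 2 mm steps, watching the force.

Emit:
play_rows:
  series:
    - {"tx":0.0005,"ty":0,"tz":-0.0026,"turn":0}
    - {"tx":0.0005,"ty":0,"tz":-0.0026,"turn":0}
    - {"tx":0,"ty":0,"tz":0,"turn":0}

```text
time_s: 20.15
position: [0.6325, 0.0599, 0.1377]
tcp_rot: [[0.885, -0.079, 0.459], [-0.068, -0.997, -0.04], [0.46, 0.004, -0.888]]
force: [-9.3, -0.0, 11.9]
opening: 0.388
```

```bash
python3 -c "
from chk import *
chk()"
```

```text
q [ -4.59  39.38 103.69  -0.95   9.52   0.78] p [0.6325 0.0599 0.1377] zt [ 0.459 -0.04  -0.888] xt [ 0.885 -0.068  0.46 ] F [-9.3 -0.  11.9] op 0.388 t 20.15
yz 0.0037 tilt 27.41 yaw -4.53 M [ 0.07  0.68 -0.28]
spindle in station (mm) x,y,z: [0.2 1.4 6.3] world d [-2.9  1.6  5.5] | F st [-2.1 -0.8 14.9]
```

Emit:
play_rows:
  series:
    - {"tx":0.0005,"ty":0,"tz":-0.0022,"turn":0}
    - {"tx":0,"ty":0,"tz":0,"turn":0}

```text
time_s: 20.35
position: [0.6325, 0.0599, 0.1375]
tcp_rot: [[0.885, -0.078, 0.46], [-0.068, -0.997, -0.04], [0.461, 0.004, -0.887]]
force: [-15.3, -1.3, 21.5]
opening: 0.385
```

```bash
python3 -c "
from chk import *
chk()"
```

```text
q [ -4.59  39.41 103.74  -1.     9.37   0.79] p [0.6325 0.0599 0.1375] zt [ 0.46  -0.04  -0.887] xt [ 0.885 -0.068  0.461] F [-15.3  -1.3  21.5] op 0.385 t 20.35
yz 0.0041 tilt 27.48 yaw -4.49 M [-0.17  0.7  -0.38]
spindle in station (mm) x,y,z: [0.2 1.4 6.1] world d [-2.8  1.6  5.4] | F st [-2.4 -2.5 26.2]
```

Emit:
play_rows:
  series:
    - {"tx":0,"ty":-0.0013,"tz":0,"turn":0}
    - {"tx":0,"ty":0,"tz":0,"turn":0}

```text
time_s: 20.55
position: [0.6325, 0.0598, 0.1375]
tcp_rot: [[0.885, -0.078, 0.46], [-0.067, -0.997, -0.039], [0.462, 0.004, -0.887]]
force: [-13.8, 3.1, 21.5]
opening: 0.389
```

```bash
python3 -c "
from chk import *
chk()"
```

```text
q [ -4.62  39.4  103.75  -0.62   9.35   0.37] p [0.6325 0.0598 0.1375] zt [ 0.46  -0.039 -0.887] xt [ 0.885 -0.067  0.462] F [-13.8   3.1  21.5] op 0.389 t 20.55
yz 0.0035 tilt 27.49 yaw -4.45 M [ 0.54  0.63 -0.01]
spindle in station (mm) x,y,z: [0.2 1.3 6.1] world d [-2.8  1.6  5.4] | F st [-1.3  2.  25.6]
```

Emit:
play_rows:
  series:
    - {"tx":0,"ty":-0.0013,"tz":0,"turn":0}
    - {"tx":0,"ty":0,"tz":0,"turn":0}

```text
time_s: 20.75
position: [0.6325, 0.0597, 0.1375]
tcp_rot: [[0.884, -0.077, 0.46], [-0.067, -0.997, -0.038], [0.462, 0.003, -0.887]]
force: [-13.9, 6.9, 21.1]
opening: 0.387
```

```bash
python3 -c "
from chk import *
chk()"
```

```text
q [-4.6600e+00  3.9400e+01  1.0377e+02 -2.5000e-01  9.3300e+00 -5.0000e-02] p [0.6325 0.0597 0.1375] zt [ 0.46  -0.038 -0.887] xt [ 0.884 -0.067  0.462] F [-13.9   6.9  21.1] op 0.387 t 20.75
yz 0.003 tilt 27.5 yaw -4.41 M [1.12 0.57 0.21]
spindle in station (mm) x,y,z: [0.2 1.3 6.1] world d [-2.8  1.5  5.4] | F st [-1.9  5.8 25.5]
```

Emit:
play_rows:
  series:
    - {"tx":-0.001,"ty":0,"tz":0.0017,"turn":0}
    - {"tx":0,"ty":0,"tz":0,"turn":0}

```text
time_s: 20.95
position: [0.6324, 0.0592, 0.1376]
tcp_rot: [[0.885, -0.077, 0.46], [-0.067, -0.997, -0.039], [0.461, 0.003, -0.887]]
force: [-8.4, 4.5, 11.2]
opening: 0.387
```

```bash
python3 -c "
from chk import *
chk()"
```

```text
q [-4.7000e+00  3.9380e+01  1.0377e+02 -2.5000e-01  9.3800e+00 -8.0000e-02] p [0.6324 0.0592 0.1376] zt [ 0.46  -0.039 -0.887] xt [ 0.885 -0.067  0.461] F [-8.4  4.5 11.2] op 0.387 t 20.95
yz 0.0033 tilt 27.47 yaw -4.43 M [1.01 0.44 0.21]
spindle in station (mm) x,y,z: [0.2 0.8 6.2] world d [-2.9  1.   5.5] | F st [-2.   3.8 14.1]
```

Emit:
play_rows:
  series:
    - {"tx":0,"ty":-0.0015,"tz":0,"turn":0}
    - {"tx":0,"ty":0,"tz":0,"turn":0}

```text
time_s: 21.15
position: [0.6324, 0.0586, 0.1376]
tcp_rot: [[0.885, -0.077, 0.46], [-0.067, -0.997, -0.038], [0.461, 0.003, -0.887]]
force: [-6.8, 9.4, 11.9]
opening: 0.387
```

```bash
python3 -c "
from chk import *
chk()"
```

```text
q [ -4.78  39.38 103.79   0.17   9.36  -0.57] p [0.6324 0.0586 0.1376] zt [ 0.46  -0.038 -0.887] xt [ 0.885 -0.067  0.461] F [-6.8  9.4 11.9] op 0.387 t 21.15
yz 0.0028 tilt 27.48 yaw -4.41 M [1.45 0.41 0.4 ]
spindle in station (mm) x,y,z: [0.2 0.2 6.2] world d [-2.9  0.5  5.4] | F st [-0.6  8.9 14.1]
```

Emit:
play_rows:
  series:
    - {"tx":0,"ty":-0.0015,"tz":0,"turn":0}
    - {"tx":0,"ty":0,"tz":0,"turn":0}

```text
time_s: 21.35
position: [0.6323, 0.0578, 0.1376]
tcp_rot: [[0.885, -0.077, 0.46], [-0.067, -0.997, -0.038], [0.461, 0.003, -0.887]]
force: [-7.4, 9.8, 11.3]
opening: 0.386
```

```bash
python3 -c "
from chk import *
chk()"
```

```text
q [ -4.88  39.37 103.81   0.56   9.35  -1.05] p [0.6323 0.0578 0.1376] zt [ 0.46  -0.038 -0.887] xt [ 0.885 -0.067  0.461] F [-7.4  9.8 11.3] op 0.386 t 21.35
yz 0.0026 tilt 27.46 yaw -4.39 M [1.71 0.42 0.49]
spindle in station (mm) x,y,z: [ 0.2 -0.6  6.2] world d [-3.  -0.3  5.4] | F st [-1.4  9.2 13.8]
```

Emit:
play_rows:
  series:
    - {"tx":0,"ty":-0.0015,"tz":0,"turn":0}
    - {"tx":0,"ty":-0.0015,"tz":0,"turn":0}

```text
time_s: 21.55
position: [0.6323, 0.0575, 0.1376]
tcp_rot: [[0.885, -0.075, 0.46], [-0.066, -0.997, -0.036], [0.461, 0.001, -0.887]]
force: [-5.9, 26.3, 11.5]
opening: 0.389
```

```bash
python3 -c "
from chk import *
chk()"
```

```text
q [ -4.96  39.37 103.84   1.45   9.33  -2.04] p [0.6323 0.0575 0.1376] zt [ 0.46  -0.036 -0.887] xt [ 0.885 -0.066  0.461] F [-5.9 26.3 11.5] op 0.389 t 21.55
yz 0.0012 tilt 27.47 yaw -4.32 M [4.06 0.11 1.62]
spindle in station (mm) x,y,z: [ 0.2 -0.8  6.2] world d [-3.  -0.6  5.4] | F st [-1.2 25.8 13.9]
```

Emit:
play_rows:
  series:
    - {"tx":0,"ty":-0.0015,"tz":0,"turn":0}
    - {"tx":0,"ty":-0.001,"tz":0,"turn":0}

```text
time_s: 21.75
position: [0.6323, 0.0573, 0.1376]
tcp_rot: [[0.885, -0.073, 0.46], [-0.065, -0.997, -0.034], [0.461, 0.001, -0.887]]
force: [-3.8, 33.2, 10.7]
opening: 0.391
```

```bash
python3 -c "
from chk import *
chk()"
```

```text
q [ -5.03  39.36 103.86   2.14   9.32  -2.87] p [0.6323 0.0573 0.1376] zt [ 0.46  -0.034 -0.887] xt [ 0.885 -0.065  0.461] F [-3.8 33.2 10.7] op 0.391 t 21.75
yz 0.0007 tilt 27.47 yaw -4.2 M [ 4.82 -0.02  2.16]
spindle in station (mm) x,y,z: [ 0.2 -0.9  6.1] world d [-3.  -0.7  5.4] | F st [-0.2 32.8 12.5]
```

Emit:
play_rows:
  series:
    - {"tx":0,"ty":0.0035,"tz":0,"turn":0}
    - {"tx":0,"ty":0.0035,"tz":0,"turn":0}
    - {"tx":0,"ty":0.0015,"tz":0,"turn":0}

```text
time_s: 22.05
position: [0.6324, 0.058, 0.1376]
tcp_rot: [[0.885, -0.077, 0.459], [-0.066, -0.997, -0.04], [0.461, 0.005, -0.887]]
force: [-10.2, -6.9, 11.5]
opening: 0.39
```

```bash
python3 -c "
from chk import *
chk()"
```

```text
q [-4.8000e+00  3.9380e+01  1.0378e+02 -3.9000e-01  9.3900e+00 -6.0000e-02] p [0.6324 0.058  0.1376] zt [ 0.459 -0.04  -0.887] xt [ 0.885 -0.066  0.461] F [-10.2  -6.9  11.5] op 0.39 t 22.05
yz 0.0046 tilt 27.46 yaw -4.43 M [-0.77  0.63 -0.57]
spindle in station (mm) x,y,z: [ 0.2 -0.5  6.2] world d [-2.9 -0.2  5.5] | F st [-2.6 -7.7 14.7]
```

Emit:
play_rows:
  series:
    - {"tx":0,"ty":0.002,"tz":0,"turn":0}
    - {"tx":0,"ty":0.002,"tz":0,"turn":0}
    - {"tx":0,"ty":0,"tz":0,"turn":0}

```text
time_s: 22.35
position: [0.6325, 0.0594, 0.1376]
tcp_rot: [[0.885, -0.079, 0.459], [-0.068, -0.997, -0.041], [0.461, 0.005, -0.887]]
force: [-9.1, -8.5, 12.5]
opening: 0.389
```

```bash
python3 -c "
from chk import *
chk()"
```

```text
q [ -4.61  39.39 103.72  -1.42   9.45   1.19] p [0.6325 0.0594 0.1376] zt [ 0.459 -0.041 -0.887] xt [ 0.885 -0.068  0.461] F [-9.1 -8.5 12.5] op 0.389 t 22.35
yz 0.0053 tilt 27.44 yaw -4.53 M [-1.16  0.67 -0.71]
spindle in station (mm) x,y,z: [0.2 0.8 6.2] world d [-2.8  1.   5.4] | F st [-1.  -9.1 15. ]
```

Emit:
play_rows:
  series:
    - {"tx":0,"ty":0.002,"tz":0,"turn":0}
    - {"tx":0,"ty":0.002,"tz":0,"turn":0}
    - {"tx":0,"ty":0.0015,"tz":0,"turn":0}

```text
time_s: 22.65
position: [0.6327, 0.0615, 0.1376]
tcp_rot: [[0.885, -0.081, 0.459], [-0.068, -0.997, -0.043], [0.46, 0.007, -0.888]]
force: [-10.2, -23.3, 11.6]
opening: 0.387
```

```bash
python3 -c "
from chk import *
chk()
d=vision.capture('side'); crop(d,280,190,100,75,4,'s10.png')"
```

```text
q [ -4.32  39.42 103.62  -2.91   9.56   2.96] p [0.6327 0.0615 0.1376] zt [ 0.459 -0.043 -0.888] xt [ 0.885 -0.068  0.46 ] F [-10.2 -23.3  11.6] op 0.387 t 22.65
yz 0.0067 tilt 27.42 yaw -4.63 M [-3.41  0.83 -1.86]
spindle in station (mm) x,y,z: [0.2 2.8 6.2] world d [-2.7  3.   5.4] | F st [ -1.4 -24.1  14.2]
```

Emit:
play_rows:
  series:
    - {"tx":-0.0006,"ty":-0.0025,"tz":0.0011,"turn":0}
    - {"tx":0,"ty":-0.0025,"tz":0,"turn":0}
    - {"tx":0,"ty":0,"tz":0,"turn":0}

```text
time_s: 23.0
position: [0.6326, 0.0611, 0.1377]
tcp_rot: [[0.885, -0.078, 0.459], [-0.067, -0.997, -0.04], [0.461, 0.004, -0.887]]
force: [-6.4, -3.9, 7.6]
opening: 0.39
```

```bash
python3 -c "
from chk import *
chk()"
```

```text
q [ -4.46  39.4  103.69  -1.42   9.45   1.3 ] p [0.6326 0.0611 0.1377] zt [ 0.459 -0.04  -0.887] xt [ 0.885 -0.067  0.461] F [-6.4 -3.9  7.6] op 0.39 t 23.0
yz 0.0044 tilt 27.46 yaw -4.48 M [-0.5   0.46 -0.4 ]
spindle in station (mm) x,y,z: [0.2 2.5 6.2] world d [-2.7  2.8  5.5] | F st [-1.5 -4.4  9.6]
```

Emit:
play_rows:
  series:
    - {"tx":0,"ty":-0.0022,"tz":0,"turn":0}
    - {"tx":0,"ty":-0.0018,"tz":0,"turn":0}
    - {"tx":0,"ty":0,"tz":0,"turn":0}

```text
time_s: 23.3
position: [0.6325, 0.0597, 0.1376]
tcp_rot: [[0.885, -0.077, 0.46], [-0.066, -0.997, -0.038], [0.461, 0.003, -0.887]]
force: [-4.2, 4.2, 7.2]
opening: 0.393
```

```bash
python3 -c "
from chk import *
chk()"
```

```text
q [-4.6500e+00  3.9390e+01  1.0375e+02 -3.5000e-01  9.4000e+00  3.0000e-02] p [0.6325 0.0597 0.1376] zt [ 0.46  -0.038 -0.887] xt [ 0.885 -0.066  0.461] F [-4.2  4.2  7.2] op 0.393 t 23.3
yz 0.0034 tilt 27.47 yaw -4.4 M [0.74 0.37 0.21]
spindle in station (mm) x,y,z: [0.2 1.3 6.2] world d [-2.8  1.5  5.5] | F st [-0.3  3.9  8.5]
```

Emit:
play_rows:
  series:
    - {"tx":0,"ty":0,"tz":0,"turn":0}
    - {"tx":0,"ty":0,"tz":0,"turn":0}
    - {"tx":0,"ty":0,"tz":0,"turn":0}
    - {"tx":0,"ty":0,"tz":0,"turn":0}
  gripper: 0.65

```text
time_s: 23.7
position: [0.6332, 0.058, 0.1368]
tcp_rot: [[0.885, -0.077, 0.459], [-0.066, -0.997, -0.04], [0.461, 0.005, -0.887]]
force: [-1.1, 0.6, 0.6]
opening: 0.62
```

```bash
python3 -c "
from chk import *
s=chk(); w=vision.capture('wrist'); pickle.dump((w,s),open('w10.pkl','wb')); cv2.imwrite('pics/w10.png',w['pixels'])"
```

```text
q [-4.7900e+00  3.9500e+01  1.0367e+02 -4.6000e-01  9.3700e+00  1.0000e-02] p [0.6332 0.058  0.1368] zt [ 0.459 -0.04  -0.887] xt [ 0.885 -0.066  0.461] F [-1.1  0.6  0.6] op 0.62 t 23.7
yz 0.0047 tilt 27.45 yaw -4.44 M [-0.01  0.23  0.01]
spindle in station (mm) x,y,z: [ 0.5 -0.5  5. ] world d [-2.1 -0.3  4.6] | F st [-0.7  0.5  1.1]
```

```bash
python3 -c "
from h import *
import pickle
w,s=pickle.load(open('w10.pkl','rb'))
cv2.imwrite('pics/w10c.png',cv2.resize(w['pixels'][100:250,270:380],None,fx=6,fy=4,interpolation=cv2.INTER_CUBIC))"
python3 - <<'E'
import pickle
from h import *
from sim import *
w,s=pickle.load(open("w8.pkl","rb"))
cv2.imwrite('pics/w8L.png',cv2.resize(w['pixels'][30:260,90:190],None,fx=4,fy=2.6,interpolation=cv2.INTER_CUBIC))
for tilt in (27,24,20,16,10,5):
  for hd in (-18,):
    t=np.radians(tilt);R=Ro.from_euler('z',np.radians(hd)).as_matrix()@Ro.from_euler('y',-t).as_matrix()@np.diag([1,-1,-1.])
    P=np.array([.485,.13,.017])-R[:,2]*.0697
    for q0 in ([4,40,110,-60,10,70],[4,40,110,5,10,5],[4,40,110,160,10,-140]):
      q,e=ik(P,R,np.array(q0,float)); print(tilt,P.round(3),q.round(1),round(e,3))
E
```

```text
27 [0.455 0.14  0.079] [ 10.5  40.9 119.  -82.   12.7 108.9] 0.267
27 [0.455 0.14  0.079] [  2.7  39.9 121.  -18.6   0.   37.7] 0.473
27 [0.455 0.14  0.079] [   3.9   45.   127.4  185.9   19.1 -163.6] 0.406
24 [0.458 0.139 0.081] [  9.2  41.2 119.3 -82.   10.8 107.6] 0.168
24 [0.458 0.139 0.081] [  9.2  41.2 119.3 -82.   10.8 107.6] 0.168
24 [0.458 0.139 0.081] [   3.2   43.5  125.3  184.5   12.2 -163.6] 0.384
20 [0.462 0.137 0.082] [  7.5  41.6 119.7 -82.    8.6 106.2] 0.032
20 [0.462 0.137 0.082] [  7.5  41.6 119.7 -82.    8.6 106.2] 0.032
20 [0.462 0.137 0.082] [   2.6   42.   122.5  183.3    3.8 -163.6] 0.339
16 [0.467 0.136 0.084] [  6.2  41.1 118.  -46.4   9.   69.5] 0.0
16 [0.467 0.136 0.084] [  6.2  41.1 118.  -46.4   9.   69.5] 0.0
16 [0.467 0.136 0.084] [   2.3   41.8  121.1  182.7    0.  -163.2] 0.306
10 [0.473 0.134 0.086] [  4.6  40.6 114.4 -13.8  16.3  35.6] 0.0
10 [0.473 0.134 0.086] [  4.6  40.6 114.4 -13.8  16.3  35.6] 0.0
10 [0.473 0.134 0.086] [   1.9   42.9  121.1  183.     0.  -163.6] 0.282
5 [0.479 0.132 0.086] [  3.4  40.6 111.2  -4.6  23.6  25.5] 0.0
5 [0.479 0.132 0.086] [  3.4  40.6 111.2  -4.6  23.6  25.5] 0.0
5 [0.479 0.132 0.086] [  3.4  40.6 111.2  -4.6  23.6  25.5] 0.0
```

```bash
cat > opt2.py <<'E'
from h import *
from sim import *
import time
s=bot.read_state(); q0=s["joint_positions"]
q1,P1,R1=run(q0,[(-.013,.0012,.0246,0)]*1,.6)
q1,P1,R1=run(q1,[(-.02,0,.004,0)]*2+[(-.05,.0,.01,-.05)]*2,.6); print(q1.round(1),P1.round(3))
rng=np.random.default_rng(1); res=[]; t0=time.time()
while time.time()-t0<300:
    T=rng.uniform(-35,5); n=max(1,int(np.ceil(abs(T)/8)))
    a=np.radians(rng.uniform(-10,100)) # angle below horizontal inward
    b=rng.uniform(-.02,.02); nu=rng.integers(0,5)
    v=np.array([-.06*np.cos(a),b,-.06*np.sin(a)])
    q,P,R=run(q1,[(-.02,0,.05,T/60/n)]*max(n,nu) if nu>=n else [(-.02,0,.05*nu/n,T/60/n)]*n,.6)
    rows=max(n,nu)
    for m in range(1,22):
        q,P,R=run(q,[(*v,0)],.6)
        if P[2]<.13 or P[0]<.3: break
        tilt=np.degrees(np.arccos(-R[2,2])); c=max(0,tilt-11)/1.0+abs(np.degrees(R[2,1]))/1.+(m+rows)*.25
        res.append((round(c,2),m,n,nu,round(T,1),v.round(3).tolist(),round(tilt,1),R[2,1].round(3),P.round(3).tolist(),q.round(0).tolist()))
res.sort(key=lambda r:r[0])
for r in res[:3000:400]+res[:5]: print(r)
E
timeout 500 python3 opt2.py
```

```text
[ -4.8  32.  115.3 -21.2   5.8  24. ] [0.542 0.058 0.172]
(np.float64(6.03), 13, 1, np.int64(0), 3.7, [-0.049, -0.001, -0.035], np.float64(10.5), np.float64(0.044), [0.307, 0.081, 0.141], [-3.0, 31.0, 139.0, -82.0, 3.0, 86.0])
(np.float64(16.3), 8, 1, np.int64(0), -0.8, [-0.058, -0.013, -0.015], np.float64(21.8), np.float64(0.056), [0.335, 0.011, 0.206], [-17.0, 19.0, 139.0, -70.0, 0.0, 62.0])
(np.float64(17.4), 8, 2, np.int64(3), -13.0, [-0.047, -0.019, -0.037], np.float64(22.4), np.float64(0.056), [0.319, -0.04, 0.212], [-23.0, 17.0, 140.0, -81.0, 5.0, 85.0])
(np.float64(17.89), 1, 2, np.int64(3), -13.5, [-0.054, 0.012, -0.027], np.float64(27.4), np.float64(0.009), [0.451, 0.067, 0.27], [1.0, 16.0, 119.0, -34.0, 25.0, 59.0])
(np.float64(18.16), 1, 2, np.int64(2), -11.4, [-0.002, 0.0, -0.06], np.float64(27.6), np.float64(0.014), [0.509, 0.056, 0.216], [-2.0, 26.0, 117.0, -38.0, 15.0, 52.0])
(np.float64(18.41), 1, 4, np.int64(1), -27.0, [-0.045, -0.006, -0.04], np.float64(27.3), np.float64(0.015), [0.482, 0.054, 0.189], [-1.0, 28.0, 120.0, -61.0, 15.0, 84.0])
(np.float64(18.72), 2, 4
[... 462 characters left out ...]
39.0, -82.0, 3.0, 86.0])
(np.float64(6.05), 13, 1, np.int64(1), -2.4, [-0.045, -0.009, -0.04], np.float64(10.8), np.float64(0.045), [0.313, -0.012, 0.149], [-22.0, 29.0, 140.0, -82.0, 1.0, 71.0])
(np.float64(6.3), 14, 1, np.int64(1), -2.4, [-0.045, -0.009, -0.04], np.float64(9.1), np.float64(0.045), [0.308, -0.02, 0.141], [-24.0, 31.0, 140.0, -82.0, 1.0, 70.0])
(np.float64(6.51), 15, 1, np.int64(1), -2.4, [-0.045, -0.009, -0.04], np.float64(7.4), np.float64(0.044), [0.303, -0.028, 0.133], [-26.0, 33.0, 140.0, -82.0, 1.0, 68.0])
(np.float64(6.69), 12, 1, np.int64(0), 3.7, [-0.049, -0.001, -0.035], np.float64(12.1), np.float64(0.04), [0.329, 0.075, 0.14], [-4.0, 31.0, 137.0, -82.0, 3.0, 85.0])
```

Emit:
play_rows:
  series:
    - {"tx":-0.0072,"ty":0.0006,"tz":0.0139,"turn":0}
    - {"tx":-0.0072,"ty":0.0006,"tz":0.0139,"turn":0}
    - {"tx":-0.015,"ty":0,"tz":0.004,"turn":0}
    - {"tx":-0.03,"ty":0,"tz":0.004,"turn":0}
    - {"tx":-0.05,"ty":0,"tz":0.01,"turn":-0.02}
    - {"tx":-0.05,"ty":0,"tz":0.01,"turn":-0.02}

```text
time_s: 24.35
position: [0.5034, 0.0591, 0.1822]
tcp_rot: [[0.881, -0.12, 0.457], [-0.105, -0.993, -0.059], [0.461, 0.004, -0.887]]
force: [-0.1, -1.1, 0.6]
opening: 0.651
```

Run:
```python
from chk import *
from sim import *
s=chk(); w=vision.capture("wrist"); pickle.dump((w,s),open("w11.pkl","wb")); cv2.imwrite("pics/w11.png",w["pixels"])
x=bot.read_state()["joint_positions"]
for i in range(9):
    x,P2,R2=run(x,[(-.049,0,-.035,0)]*2,.6)
    print(x.round(1),P2.round(3),"tilt",np.degrees(np.arccos(-R2[2,2])).round(1),"yz",R2[2,1].round(3))
```

```text
q [ -5.56  29.26 120.42 -15.85   3.    16.94] p [0.5034 0.0591 0.1822] zt [ 0.457 -0.059 -0.887] xt [ 0.881 -0.105  0.461] F [-0.1 -1.1  0.6] op 0.651 t 24.35
yz 0.0038 tilt 27.44 yaw -6.92 M [0.   0.21 0.05]
spindle in station (mm) x,y,z: [-89.2 -10.7 109.2] world d [-132.3   -0.3   50. ] | F st [ 0.3 -1.1  0.6]
[ -5.6  29.2 122.8 -41.6   2.4  42.7] [0.482 0.058 0.177] tilt 26.3 yz 0.017
[ -5.7  29.2 125.1 -66.8   1.9  67.8] [0.462 0.058 0.172] tilt 25.1 yz 0.02
[ -5.6  28.5 129.7 -82.    1.8  83.2] [0.415 0.063 0.166] tilt 21.6 yz 0.021
[ -5.1  27.6 134.3 -82.    2.   83.8] [0.366 0.071 0.163] tilt 18.0 yz 0.023
[ -3.5  26.6 138.6 -82.    2.6  85.4] [0.317 0.081 0.164] tilt 14.6 yz 0.028
[  2.5  28.4 140.  -82.    4.6  91.5] [0.287 0.105 0.154] tilt 11.9 yz 0.046
[ 12.   32.  140.  -82.    7.  101.2] [0.259 0.139 0.137] tilt 9.9 yz 0.073
[ 23.7  36.1 140.  -82.    8.7 113.4] [0.217 0.178 0.118] tilt 9.1 yz 0.104
[ 37.7  40.8 140.  -82.    9.3 127.9] [0.158 0.215 0.097] tilt 9.5 yz 0.137
```

Emit:
play_rows:
  series:
    - {"tx":-0.049,"ty":0,"tz":-0.035,"turn":0}
    - {"tx":-0.049,"ty":0,"tz":-0.035,"turn":0}
    - {"tx":-0.049,"ty":0,"tz":-0.035,"turn":0}
    - {"tx":-0.049,"ty":0,"tz":-0.035,"turn":0}
    - {"tx":-0.049,"ty":0,"tz":-0.035,"turn":0}
    - {"tx":-0.049,"ty":0,"tz":-0.035,"turn":0}
    - {"tx":-0.049,"ty":0,"tz":-0.035,"turn":0}
    - {"tx":-0.049,"ty":0,"tz":-0.035,"turn":0}
    - {"tx":-0.049,"ty":0,"tz":-0.035,"turn":0}
    - {"tx":-0.049,"ty":0,"tz":-0.035,"turn":0}

```text
time_s: 25.4
position: [0.299, 0.0841, 0.1435]
tcp_rot: [[0.979, -0.117, 0.166], [-0.116, -0.993, -0.016], [0.167, -0.004, -0.986]]
force: [-0.3, 1.0, 0.8]
opening: 0.647
```

Run:
```python
from chk import *
s=chk()
w,s0=pickle.load(open("w11.pkl","rb"))
for n,uv,z in (("bl tl",(171,111),.034),("tr",(214,114),.034),("br",(208,146),.034),("bl",(166,142),.034),("end",(209,27),.017)): print(n,fonz(w,*uv,z).round(4))
```

```text
q [-5.1800e+00  3.0430e+01  1.3994e+02 -6.6080e+01  5.0000e-02  6.7630e+01] p [0.299  0.0841 0.1435] zt [ 0.166 -0.016 -0.986] xt [ 0.979 -0.116  0.167] F [-0.3  1.   0.8] op 0.647 t 25.4
yz -0.0037 tilt 9.61 yaw -6.71 M [0.03 0.08 0.05]
spindle in station (mm) x,y,z: [-305.    -0.7  182.2] world d [-354.2   27.3    5.3] | F st [0.1 1.  0.9]
bl tl [0.4724 0.1465 0.034 ]
tr [0.5032 0.1387 0.034 ]
br [0.4952 0.1163 0.034 ]
bl [0.4652 0.1255 0.034 ]
end [0.5095 0.2103 0.017 ]
```

Emit:
play_rows:
  series:
    - {"tx":0.042,"ty":0.0127,"tz":0,"turn":-0.036}
    - {"tx":0.042,"ty":0.0127,"tz":0,"turn":-0.036}
    - {"tx":0.042,"ty":0.0127,"tz":0,"turn":-0.036}
    - {"tx":0.042,"ty":0.0127,"tz":0,"turn":-0.036}
    - {"tx":0.042,"ty":0.0127,"tz":0,"turn":-0.036}
    - {"tx":0,"ty":0,"tz":0,"turn":0}
    - {"tx":0,"ty":0,"tz":0,"turn":0}
    - {"tx":0,"ty":0,"tz":0,"turn":0}

```text
time_s: 26.2
position: [0.4059, 0.1068, 0.1419]
tcp_rot: [[0.956, -0.239, 0.169], [-0.23, -0.97, -0.073], [0.181, 0.031, -0.983]]
force: [-0.3, 0.2, -0.2]
opening: 0.651
```

Run:
```python
from chk import *
s=chk();R=s["tcp_rot"];P=s["position"]; w=vision.capture("wrist"); pickle.dump((w,s),open("w12.pkl","wb")); cv2.imwrite("pics/w12.png",w["pixels"])
T=np.array([.484,.1317,.017])-R[:,2]*.065; print(T,(T-P).round(4))
```

```text
q [  2.01  31.33 123.32 -16.21  16.38  30.92] p [0.4059 0.1068 0.1419] zt [ 0.169 -0.073 -0.983] xt [ 0.956 -0.23   0.181] F [-0.3  0.2 -0.2] op 0.651 t 26.2
yz 0.0309 tilt 10.59 yaw -13.86 M [0.07 0.03 0.01]
spindle in station (mm) x,y,z: [-214.9   26.9  128.8] world d [-247.6   46.6    4. ] | F st [-0.4  0.1 -0.1]
[0.47303809 0.13643638 0.08089369] [ 0.0671  0.0297 -0.061 ]
```

Emit:
play_rows:
  series:
    - {"tx":0.042,"ty":0.0185,"tz":0,"turn":-0.033}
    - {"tx":0.042,"ty":0.0185,"tz":0,"turn":-0.033}
    - {"tx":0,"ty":0,"tz":-0.02,"turn":0}
    - {"tx":0,"ty":0,"tz":0,"turn":0}
    - {"tx":0,"ty":0,"tz":0,"turn":0}

```text
time_s: 26.75
position: [0.4729, 0.136, 0.1253]
tcp_rot: [[0.938, -0.306, 0.161], [-0.296, -0.951, -0.085], [0.18, 0.032, -0.983]]
force: [-0.2, -0.0, -0.1]
opening: 0.648
```

Run:
```python
from chk import *
s=chk();R=s["tcp_rot"];P=s["position"]; w=vision.capture("wrist"); pickle.dump((w,s),open("w13.pkl","wb")); cv2.imwrite("pics/w13.png",w["pixels"])
T=np.array([.484,.1317,.017])-R[:,2]*.065; print(T,(T-P).round(4))
for c in ([.484,.1317,.034],): print(fproj(w,c))
```

```text
q [  5.84  35.75 113.11 -14.94  23.05  36.87] p [0.4729 0.136  0.1253] zt [ 0.161 -0.085 -0.983] xt [ 0.938 -0.296  0.18 ] F [-0.2 -0.  -0.1] op 0.648 t 26.75
yz 0.0319 tilt 10.51 yaw -17.85 M [-0.02  0.1   0.03]
spindle in station (mm) x,y,z: [-168.    60.7   82.5] world d [-181.4   75.2  -12.5] | F st [-0.2 -0.1 -0. ]
[0.4735057  0.13722299 0.08090905] [ 0.0006  0.0012 -0.0444]
[[312.45955523 233.26245937]]
```

Emit:
play_rows:
  series:
    - {"tx":0.0008,"ty":0.004,"tz":-0.03,"turn":0}
    - {"tx":0,"ty":0,"tz":-0.0245,"turn":0}
    - {"tx":0,"ty":0,"tz":0,"turn":0}
    - {"tx":0,"ty":0,"tz":0,"turn":0}

```text
time_s: 27.2
position: [0.4751, 0.1394, 0.0825]
tcp_rot: [[0.938, -0.306, 0.165], [-0.296, -0.951, -0.085], [0.182, 0.031, -0.983]]
force: [-0.2, 0.4, 0.2]
opening: 0.65
```

Emit:
play_rows:
  series:
    - {"tx":0,"ty":0,"tz":0,"turn":0}
    - {"tx":0,"ty":0,"tz":0,"turn":0}
    - {"tx":0,"ty":0,"tz":0,"turn":0}
    - {"tx":0,"ty":0,"tz":0,"turn":0}
    - {"tx":0,"ty":0,"tz":0,"turn":0}
    - {"tx":0,"ty":0,"tz":0,"turn":0}
  gripper: 0

```text
time_s: 27.8
position: [0.476, 0.1398, 0.0829]
tcp_rot: [[0.937, -0.306, 0.167], [-0.296, -0.952, -0.084], [0.184, 0.03, -0.982]]
force: [-1.3, 1.5, 5.7]
opening: 0.413
```

Emit:
play_rows:
  series:
    - {"tx":0,"ty":0,"tz":0,"turn":0}
    - {"tx":0,"ty":0,"tz":0.01,"turn":0}
    - {"tx":0,"ty":0,"tz":0.05,"turn":0}
    - {"tx":0,"ty":0,"tz":0.055,"turn":0}
    - {"tx":0,"ty":0,"tz":0.055,"turn":0}
    - {"tx":0,"ty":0,"tz":0,"turn":0}
    - {"tx":0,"ty":0,"tz":0,"turn":0}

```text
time_s: 28.5
position: [0.4759, 0.1398, 0.2194]
tcp_rot: [[0.937, -0.306, 0.168], [-0.296, -0.952, -0.084], [0.186, 0.029, -0.982]]
force: [-0.1, -0.1, -1.7]
opening: 0.41
```

Run:
```python
from chk import *
s=chk(); w=vision.capture("wrist"); pickle.dump((w,s),open("w14.pkl","wb")); cv2.imwrite("pics/w14.png",w["pixels"])
R=s["tcp_rot"]; print(R.round(4).tolist())
```

```text
q [  6.27  25.22 109.09  -9.74  36.96  31.3 ] p [0.4759 0.1398 0.2194] zt [ 0.168 -0.084 -0.982] xt [ 0.937 -0.296  0.186] F [-0.1 -0.1 -1.7] op 0.41 t 28.5
yz 0.0288 tilt 10.83 yaw -17.84 M [ 0.08  0.13 -0.02]
spindle in station (mm) x,y,z: [-118.2   64.8  162.4] world d [-177.9   79.1   81.5] | F st [-1.  -0.1 -1.4]
[[0.937, -0.3063, 0.1681], [-0.296, -0.9515, -0.0839], [0.1856, 0.0288, -0.9822]]
```

```bash
cat > plan.py <<'E'
from h import *
from sim import *
import time
s=bot.read_state(); q0=s["joint_positions"]; R0=s["tcp_rot"]
ax=np.array([-np.sin(np.radians(-17.84)),np.cos(np.radians(-17.84)),0]) # spindle axis world now (level)
axt=R0.T@ax; print("axis in tool",axt.round(4))
def ev(R):
    a=R@axt; return np.degrees(np.arccos(-R[2,2])),np.degrees(a[2]),np.degrees(np.arctan2(-a[0],a[1]))
rng=np.random.default_rng(3);res=[];t0=time.time()
while time.time()-t0<200:
    T=rng.uniform(-8,30); tgt=np.array([rng.uniform(.7,.85),rng.uniform(-.25,.15),rng.uniform(.5,.65)])
    d=tgt-s["position"]; n=int(np.ceil(np.linalg.norm(d)/.047)); d=d/n/.8
    q,P,R=run(q0,[(*d,T/60/n)]*n,.6)
    az=np.radians(rng.uniform(-30,30)); pz=rng.uniform(0,.03); v=np.array([.056*np.cos(az),.056*np.sin(az),pz]); v*=.06/np.linalg.norm(v)
    for m in range(1,14):
        q,P,R=run(q,[(*v,0)],.6); t,l,y=ev(R)
        if P[1]<-.3 : break
        if 27<t<30: res.append((abs(l)*2+.1*(m+n)+abs(y+4.5)*.02,n,m,round(T,1),tgt.round(3).tolist(),v.round(3).tolist(),round(t,1),round(l,2),round(y,1),P.round(3).tolist()))
res.sort(key=lambda r:r[0])
for r in res[:8]: print(r)
E
python3 plan.py
```

```text
axis in tool [ 0.0056 -0.9995 -0.0299]
(np.float64(2.714772340773063), 11, 13, 21.4, [0.836, 0.129, 0.573], [0.059, -0.009, 0.002], np.float64(27.8), np.float64(-0.08), np.float64(3.6), [1.027, 0.009, 0.389])
(np.float64(2.7315989587954146), 13, 12, 7.8, [0.827, -0.155, 0.6], [0.059, -0.006, 0.008], np.float64(27.6), np.float64(0.06), np.float64(-9.6), [0.988, -0.147, 0.456])
(np.float64(2.8067892725573333), 11, 12, 29.7, [0.794, 0.125, 0.61], [0.049, 0.022, 0.027], np.float64(27.5), np.float64(0.09), np.float64(12.2), [0.887, 0.242, 0.6])
(np.float64(2.8729511782210455), 13, 13, 7.8, [0.827, -0.155, 0.6], [0.059, -0.006, 0.008], np.float64(29.1), np.float64(0.09), np.float64(-9.5), [0.999, -0.146, 0.448])
(np.float64(2.9125313533447574), 14, 12, 2.1, [0.776, -0.241, 0.637], [0.056, -0.009, 0.021], np.float64(28.0), np.float64(-0.05), np.float64(-15.2), [0.918, -0.224, 0.565])
(np.float64(2.9655314622469464), 14, 13, 2.1, [0.776, -0.241, 0.637], [0.056, -0.009, 0.021], np.float64(29.5), np.float64(-0.03), np.float64(-15.1), [0.928, -0.224, 0.561])
(np.float64(3.03094772196264), 11, 13, 29.7, [0.794, 0.125, 0.61], [0.049, 0.022, 0.027], np.float64(29.0), np.float64(0.15), np.float64(12.3), [0.894, 0.25, 0.599])
(np.float64(3.0367745400427393), 11, 13, 25.3, [0.767, 0.076, 0.596], [0.055, 0.017, 0.018], np.float64(27.5), np.float64(0.19), np.float64(8.1), [0.942, 0.18, 0.535])
```

Emit:
play_rows:
  series:
    - {"tx":0.0268,"ty":-0.034,"tz":0.0373,"turn":0.0025}
    - {"tx":0.0268,"ty":-0.034,"tz":0.0373,"turn":0.0025}
    - {"tx":0.0268,"ty":-0.034,"tz":0.0373,"turn":0.0025}
    - {"tx":0.0268,"ty":-0.034,"tz":0.0373,"turn":0.0025}
    - {"tx":0.0268,"ty":-0.034,"tz":0.0373,"turn":0.0025}
    - {"tx":0.0268,"ty":-0.034,"tz":0.0373,"turn":0.0025}
    - {"tx":0.0268,"ty":-0.034,"tz":0.0373,"turn":0.0025}
    - {"tx":0.0268,"ty":-0.034,"tz":0.0373,"turn":0.0025}
    - {"tx":0.0268,"ty":-0.034,"tz":0.0373,"turn":0.0025}
    - {"tx":0.0268,"ty":-0.034,"tz":0.0373,"turn":0.0025}

```text
time_s: 29.55
position: [0.6909, -0.1335, 0.5136]
tcp_rot: [[0.946, -0.281, 0.162], [-0.272, -0.959, -0.078], [0.177, 0.029, -0.984]]
force: [1.5, 0.1, -2.0]
opening: 0.415
```

Emit:
play_rows:
  series:
    - {"tx":0.0268,"ty":-0.034,"tz":0.0373,"turn":0.0025}
    - {"tx":0.0268,"ty":-0.034,"tz":0.0373,"turn":0.0025}
    - {"tx":0.0268,"ty":-0.034,"tz":0.0373,"turn":0.0025}
    - {"tx":0.0268,"ty":-0.034,"tz":0.0373,"turn":0.0025}
    - {"tx":0.056,"ty":-0.009,"tz":0.021,"turn":0}
    - {"tx":0.056,"ty":-0.009,"tz":0.021,"turn":0}
    - {"tx":0.056,"ty":-0.009,"tz":0.021,"turn":0}
    - {"tx":0.056,"ty":-0.009,"tz":0.021,"turn":0}
    - {"tx":0.056,"ty":-0.009,"tz":0.021,"turn":0}
    - {"tx":0.056,"ty":-0.009,"tz":0.021,"turn":0}

```text
time_s: 30.55
position: [0.8579, -0.2296, 0.5922]
tcp_rot: [[0.908, -0.272, 0.319], [-0.246, -0.962, -0.12], [0.34, 0.031, -0.94]]
force: [0.5, 0.6, -1.9]
opening: 0.415
```

```bash
cat > ev.py <<'E'
from h import *
axt=np.array([.0056,-.9995,-.0299])
def ev():
    s=st(); R=s["tcp_rot"]; a=R@axt; print("tilt %.2f level %.2f yaw %.2f"%(np.degrees(np.arccos(-R[2,2])),np.degrees(a[2]),np.degrees(np.arctan2(-a[0],a[1])))); return s
E
python3 - <<'E'
from ev import *
from sim import *
s=ev(); x=s["joint_positions"]
for i in range(8):
    x,P2,R2=run(x,[(.056,-.009,.021,0)],.6); a=R2@axt; print(P2.round(3),np.degrees(np.arccos(-R2[2,2])).round(1),np.degrees(a[2]).round(2))
E
```

```text
q [-22.32  44.19  12.76   0.59 103.1   -6.61] p [ 0.8579 -0.2296  0.5922] zt [ 0.319 -0.12  -0.94 ] xt [ 0.908 -0.246  0.34 ] F [ 0.5  0.6 -1.9] op 0.415 t 30.55
tilt 19.96 level -0.04 yaw -15.50
[ 0.87  -0.229  0.587] 21.4 -0.03
[ 0.881 -0.227  0.582] 22.9 -0.03
[ 0.892 -0.226  0.577] 24.5 -0.01
[ 0.903 -0.226  0.572] 26.0 0.0
[ 0.914 -0.225  0.567] 27.5 0.02
[ 0.924 -0.224  0.563] 29.1 0.04
[ 0.934 -0.223  0.559] 30.6 0.07
[ 0.944 -0.223  0.556] 32.1 0.1
```

Emit:
play_rows:
  series:
    - {"tx":0.056,"ty":-0.009,"tz":0.021,"turn":0}
    - {"tx":0.056,"ty":-0.009,"tz":0.021,"turn":0}
    - {"tx":0.056,"ty":-0.009,"tz":0.021,"turn":0}
    - {"tx":0.056,"ty":-0.009,"tz":0.021,"turn":0}
    - {"tx":0,"ty":0,"tz":0,"turn":0}

```text
time_s: 31.05
position: [0.9058, -0.2258, 0.5712]
tcp_rot: [[0.864, -0.27, 0.424], [-0.229, -0.962, -0.146], [0.447, 0.029, -0.894]]
force: [-1.1, 0.4, -3.3]
opening: 0.411
```

Run:
```python
from ev import *
from sim import *
s=ev(); x=s["joint_positions"];P=s["position"]
# plan travel: to (.50,-.10,.42) then down to approach
L=np.array([.6478,-.1375,.0785+.0055]); 
def go(x,tgt,T,nmin=1):
    P,_=fk(np.array(x),KP); d=np.array(tgt)-P; n=max(nmin,int(np.ceil(np.linalg.norm(d)/.046))); print("n",n,"row",(d/n/.8).round(4),round(T/n/60,4))
    x,P,R=run(x,[(*(d/n/.8),T/n/60)]*n,.6); a=R@axt
    print(x.round(1),P.round(3),"tilt",np.degrees(np.arccos(-R[2,2])).round(1),"lev",np.degrees(a[2]).round(2),"yaw",np.degrees(np.arctan2(-a[0],a[1])).round(2)); return x,R
x,R=go(x,[.56,-.16,.46],11)
x,R=go(x,[.50,-.135,.30],0)
x,R=go(x,[.53,-.133,.165],0)
x,R=go(x,[.61,-.133,.165],0)
```

```text
q [-21.06  46.4   12.84   0.93  94.14  -5.47] p [ 0.9058 -0.2258  0.5712] zt [ 0.424 -0.146 -0.894] xt [ 0.864 -0.229  0.447] F [-1.1  0.4 -3.3] op 0.411 t 31.05
tilt 26.64 level 0.02 yaw -15.21
n 9 row [-0.048   0.0091 -0.0154] 0.0204
[-30.8  10.4  89.4  12.   55.9 -30.9] [ 0.568 -0.162  0.463] tilt 26.6 lev 0.02 yaw -4.41
n 4 row [-0.0211  0.0083 -0.0508] 0.0
[-32.5  15.6 112.1  21.9  29.5 -45. ] [ 0.5   -0.135  0.3  ] tilt 26.6 lev 0.02 yaw -4.41
n 4 row [ 0.0094  0.0006 -0.0422] 0.0
[-30.1  32.2 115.5  53.2  12.2 -76.1] [ 0.53  -0.133  0.169] tilt 26.7 lev 0.08 yaw -4.37
n 2 row [ 0.0503 -0.0001 -0.0026] 0.0
[-26.1  35.5 105.9  32.1  15.4 -50.9] [ 0.6   -0.133  0.165] tilt 26.7 lev 0.15 yaw -4.31
```

Emit:
play_rows:
  series:
    - {"tx":-0.048,"ty":0.009,"tz":-0.015,"turn":0.0204}
    - {"tx":-0.048,"ty":0.009,"tz":-0.015,"turn":0.0204}
    - {"tx":-0.048,"ty":0.009,"tz":-0.015,"turn":0.0204}
    - {"tx":-0.048,"ty":0.009,"tz":-0.015,"turn":0.0204}
    - {"tx":-0.048,"ty":0.009,"tz":-0.015,"turn":0.0204}
    - {"tx":-0.048,"ty":0.009,"tz":-0.015,"turn":0.0204}
    - {"tx":-0.048,"ty":0.009,"tz":-0.015,"turn":0.0204}
    - {"tx":-0.048,"ty":0.009,"tz":-0.015,"turn":0.0204}
    - {"tx":-0.048,"ty":0.009,"tz":-0.015,"turn":0.0204}

```text
time_s: 31.95
position: [0.5639, -0.1621, 0.4723]
tcp_rot: [[0.889, -0.085, 0.451], [-0.062, -0.996, -0.064], [0.454, 0.029, -0.89]]
force: [-0.8, -0.4, -1.0]
opening: 0.41
```

Emit:
play_rows:
  series:
    - {"tx":-0.021,"ty":0.008,"tz":-0.051,"turn":0}
    - {"tx":-0.021,"ty":0.008,"tz":-0.051,"turn":0}
    - {"tx":-0.021,"ty":0.008,"tz":-0.051,"turn":0}
    - {"tx":-0.021,"ty":0.008,"tz":-0.051,"turn":0}
    - {"tx":0,"ty":0,"tz":0,"turn":0}
    - {"tx":0,"ty":0,"tz":0,"turn":0}

```text
time_s: 32.55
position: [0.4992, -0.1374, 0.3107]
tcp_rot: [[0.888, -0.087, 0.453], [-0.064, -0.996, -0.065], [0.456, 0.029, -0.889]]
force: [0.9, -0.1, -1.0]
opening: 0.412
```

Run:
```python
from ev import *
import pickle
from sim import *
s=ev(); x=s["joint_positions"]; w=vision.capture("wrist"); pickle.dump((w,s),open("w15.pkl","wb")); cv2.imwrite("pics/w15.png",w["pixels"])
run(x,[(.0094,0,-.042,0)]*4,.6,True)
```

```text
q [-32.93  14.45 111.7   21.99  30.68 -45.06] p [ 0.4992 -0.1374  0.3107] zt [ 0.453 -0.065 -0.889] xt [ 0.888 -0.064  0.456] F [ 0.9 -0.1 -1. ] op 0.412 t 32.55
tilt 27.21 level -0.00 yaw -4.47
[-32.3  18.4 113.1  25.7  25.5 -48.8] [ 0.507 -0.137  0.277] [ 0.453 -0.065 -0.889] yz 0.029 1
[-31.8  22.6 114.2  31.1  20.7 -54.3] [ 0.514 -0.137  0.244] [ 0.453 -0.065 -0.889] yz 0.029 1
[-31.2  26.9 115.   39.5  16.3 -62.7] [ 0.522 -0.137  0.21 ] [ 0.453 -0.065 -0.889] yz 0.029 1
[-30.7  31.3 115.4  52.1  12.8 -75.3] [ 0.529 -0.137  0.177] [ 0.453 -0.065 -0.889] yz 0.029 0.97
```

Run:
```python
import pickle
from h import *
from gfit import gp,bed
from scipy.optimize import brentq, least_squares
p=pickle.load(open("g.pkl","rb")); h=p[3]
w=pickle.load(open("w2.pkl","rb"))
tips=np.array([[612,63.2],[611.2,77.2],[610.4,92],[609.2,106]])
for hh in (h,h+.005):
  for xx,nn in ((.021,.038),(.0238,.03)):
    ty=np.array([brentq(lambda y:fproj(w,gp(p,bed(hh,xx,y,nn)))[0,1]-r[1],-.12,.02) for r in tips])*1e3+95; print("teeth st y",ty.round(1),"col",[fproj(w,gp(p,bed(hh,xx,(t-95)/1e3,nn)))[0,0].round(0) for t in ty],"phase(mod10)",np.mean((ty+10*np.arange(4)))%10)
# current spindle crests
w,s=pickle.load(open("w15.pkl","rb"));R=s["tcp_rot"];P=s["position"]
cv2.imwrite('pics/w15c.png',cv2.resize(w['pixels'][100:250,280:380],None,fx=6,fy=4,interpolation=cv2.INTER_CUBIC))
w14,s14=pickle.load(open("w14.pkl","rb"))
for d in (.062,.065,.068):
  for dy in (0,.004,.006): print(d,dy,fproj(w,P+R@np.array([0,-.078+dy,d-.011])).round(1))
```

```text
teeth st y [67.8 57.6 47.  37.2] col [np.float64(616.0), np.float64(615.0), np.float64(614.0), np.float64(613.0)] phase(mod10) 7.412704174672683
teeth st y [71.1 60.4 49.4 39.3] col [np.float64(614.0), np.float64(614.0), np.float64(613.0), np.float64(612.0)] phase(mod10) 0.0465091153453443
teeth st y [67.6 57.5 47.1 37.4] col [np.float64(621.0), np.float64(621.0), np.float64(620.0), np.float64(619.0)] phase(mod10) 7.370740391175417
teeth st y [70.8 60.3 49.5 39.5] col [np.float64(620.0), np.float64(619.0), np.float64(618.0), np.float64(617.0)] phase(mod10) 9.999000535933448
0.062 0 [[320.2 106.1]]
0.062 0.004 [[320.2 114.8]]
0.062 0.006 [[320.2 119.1]]
0.065 0 [[320.2 106.5]]
0.065 0.004 [[320.2 115. ]]
0.065 0.006 [[320.2 119.2]]
0.068 0 [[320.2 106.9]]
0.068 0.004 [[320.2 115.2]]
0.068 0.006 [[320.2 119.3]]
```

Run:
```python
import pickle
from h import *
w,s=pickle.load(open("w15.pkl","rb"))
a=cv2.resize(w['pixels'][98:145,320:370],None,fx=12,fy=12,interpolation=cv2.INTER_CUBIC)
cv2.imwrite('pics/w15d.png',a)
print(w["extrinsics"][:3,3])
```

```text
[ 0.46343669 -0.06202549  0.39039819]
```

Run:
```python
import pickle
from h import *
from gfit import gp,bed
from scipy.optimize import brentq
p=pickle.load(open("g.pkl","rb")); h=p[3]
w,s=pickle.load(open("w15.pkl","rb"));R=s["tcp_rot"];P=s["position"]
rows=98+np.array([155,262,365,470])/12
for hh in (h,h+.005):
  for xx,nn in ((.018,.0375),(.021,.038),(.0238,.03)):
    ty=np.array([brentq(lambda y:fproj(w,gp(p,bed(hh,xx,y,nn)))[0,1]-r,-.12,.02) for r in rows])*1e3+95
    print(xx,nn,ty.round(1),"col",fproj(w,gp(p,bed(hh,xx,(ty[1]-95)/1e3,nn)))[0,0].round(1),"phase",round(np.mean(ty+10*np.arange(4))%10,2))
cr=100+np.array([148,228,303,375,445,515])/4
ys=np.array([brentq(lambda y:fproj(w,P+R@np.array([.0155,y,.064]))[0,1]-r,-.1,0) for r in cr])*1e3
print(ys.round(1),"crest phase tool y",round(np.mean(ys[:4]-10*np.arange(4)),2))
```

```text
0.018 0.0375 [66.4 56.  46.  35.8] col 358.3 phase 6.04
0.021 0.038 [66.5 56.1 46.1 35.9] col 360.9 phase 6.14
0.0238 0.03 [66.7 56.1 45.8 35.4] col 362.7 phase 6.0
0.018 0.0375 [66.4 56.2 46.3 36.1] col 360.7 phase 6.24
0.021 0.038 [66.5 56.3 46.4 36.3] col 363.4 phase 6.35
0.0238 0.03 [66.7 56.2 46.1 35.8] col 365.2 phase 6.2
[-63.3 -53.1 -43.5 -34.  -24.6 -14.9] crest phase tool y -63.49
```

```bash
sed -i 's/off=(0,.004,.0605)/off=(0,.004,.0605)/' chk.py
python3 - <<'E'
from chk import *
from sim import *
s=chk("right",(0,.004,.064)); R=s["tcp_rot"];P=s["position"]
a=-.0789; Y=np.array([-np.sin(a),np.cos(a),0]); L=np.array([.6478,-.1375,.0785])+Y*.0036
T1=L+np.array([-.075,.006,.034])-R@np.array([0,.004,.064]); T2=L+np.array([-.006,.0005,.032])-R@np.array([0,.004,.064])
print("T1",T1.round(4),"d",(T1-P).round(4),"T2",T2.round(4),"d",(T2-T1).round(4))
x=s["joint_positions"]
d=(T1-P); x,P1,R1=run(x,[(*(d/5/.8),0)]*5,.6,True)
d=(T2-P1); run(x,[(*(d/4/.8),0)]*4,.6,True)
E
```

```text
q [-32.92  14.38 111.5   22.    30.65 -45.08] p [ 0.5008 -0.1383  0.3126] zt [ 0.456 -0.068 -0.887] xt [ 0.886 -0.062  0.46 ] F [ 0.6 -0.2 -0.8] op 0.408 t 32.6
yz 0.0317 tilt 27.48 yaw -4.97 M [ 0.01  0.29 -0.02]
spindle in station (mm) x,y,z: [-12.7 -18.5 212.2] world d [-118.2   -9.2  177.4] | F st [ 0.1 -0.2 -1. ]
T1 [ 0.5442 -0.1196  0.1692] d [ 0.0435  0.0188 -0.1434] T2 [ 0.6132 -0.1251  0.1672] d [ 0.069  -0.0055 -0.002 ]
[-31.8  17.8 112.6  24.5  26.1 -47.2] [ 0.509 -0.135  0.284] [ 0.456 -0.068 -0.887] yz 0.032 1
[-30.7  21.4 113.5  28.1  21.8 -50.3] [ 0.518 -0.131  0.255] [ 0.456 -0.068 -0.887] yz 0.032 1
[-29.7  25.1 114.1  33.2  17.7 -54.9] [ 0.527 -0.127  0.227] [ 0.456 -0.068 -0.887] yz 0.032 1
[-28.7  28.9 114.4  40.8  14.1 -62. ] [ 0.536 -0.123  0.198] [ 0.456 -0.068 -0.887] yz 0.032 1
[-27.7  32.7 114.4  52.4  11.  -73. ] [ 0.544 -0.12   0.169] [ 0.456 -0.068 -0.887] yz 0.032 1
[-26.8  33.4 112.   45.3  11.8 -65. ] [ 0.561 -0.121  0.169] [ 0.456 -0.068 -0.887] yz 0.032 1
[-26.   34.2 109.6  39.2  12.7 -58.2] [ 0.579 -0.122  0.168] [ 0.456 -0.068 -0.887] yz 0.032 1
[-25.3  35.  107.1  34.2  13.7 -52.3] [ 0.596 -0.124  0.168] [ 0.456 -0.068 -0.887] yz 0.032 1
[-24.6  35.8 104.7  29.9  14.9 -47.3] [ 0.613 -0.125  0.167] [ 0.456 -0.068 -0.887] yz 0.032 1
```

Emit:
play_rows:
  series:
    - {"tx":0.0108,"ty":0.0047,"tz":-0.038,"turn":0}
    - {"tx":0.0108,"ty":0.0047,"tz":-0.038,"turn":0}
    - {"tx":0.0108,"ty":0.0047,"tz":-0.038,"turn":0}
    - {"tx":0.0108,"ty":0.0047,"tz":-0.038,"turn":0}
    - {"tx":0.0108,"ty":0.0047,"tz":-0.038,"turn":0}
    - {"tx":0,"ty":0,"tz":0,"turn":0}
    - {"tx":0,"ty":0,"tz":0,"turn":0}

```text
time_s: 33.3
position: [0.5437, -0.1196, 0.1649]
tcp_rot: [[0.885, -0.085, 0.458], [-0.061, -0.996, -0.066], [0.462, 0.03, -0.886]]
force: [0.5, -0.9, -1.3]
opening: 0.413
```

Run:
```python
from chk import *
from ev import ev
s=chk("right",(0,.004,.064)); R=s["tcp_rot"];P=s["position"]; ev()
a=-.0789; Y=np.array([-np.sin(a),np.cos(a),0]); L=np.array([.6478,-.1375,.0785])+Y*.0036
T2=L+np.array([-.006,.0005,.022])-R@np.array([0,.004,.064]); print("d",(T2-P).round(4))
```

```text
q [-27.77  33.21 114.64  56.66  10.7  -77.45] p [ 0.5437 -0.1196  0.1649] zt [ 0.458 -0.066 -0.886] xt [ 0.885 -0.061  0.462] F [ 0.5 -0.9 -1.3] op 0.413 t 33.3
yz 0.0305 tilt 27.59 yaw -4.87 M [0.08 0.29 0.  ]
spindle in station (mm) x,y,z: [-50.6   3.8  63.6] world d [-75.1   9.7  29.8] | F st [-0.2 -0.8 -1.4]
q [-27.77  33.21 114.64  56.66  10.7  -77.45] p [ 0.5437 -0.1196  0.1649] zt [ 0.458 -0.066 -0.886] xt [ 0.885 -0.061  0.462] F [ 0.5 -0.9 -1.3] op 0.413 t 33.3
tilt 27.59 level -0.08 yaw -4.36
d [ 0.0694 -0.0056 -0.0078]
```

Emit:
play_rows:
  series:
    - {"tx":0.0217,"ty":-0.0018,"tz":-0.0024,"turn":0}
    - {"tx":0.0217,"ty":-0.0018,"tz":-0.0024,"turn":0}
    - {"tx":0.0217,"ty":-0.0018,"tz":-0.0024,"turn":0}
    - {"tx":0.0217,"ty":-0.0018,"tz":-0.0024,"turn":0}
    - {"tx":0,"ty":0,"tz":0,"turn":0}
    - {"tx":0,"ty":0,"tz":0,"turn":0}

```text
time_s: 33.9
position: [0.6113, -0.1248, 0.1579]
tcp_rot: [[0.885, -0.085, 0.458], [-0.061, -0.996, -0.066], [0.461, 0.03, -0.887]]
force: [-0.6, -0.3, -1.8]
opening: 0.41
```

Run:
```python
from chk import *
from ev import ev
s=chk("right",(0,.004,.064)); ev()
w=vision.capture("wrist"); pickle.dump((w,s),open("w16.pkl","wb")); cv2.imwrite("pics/w16.png",w["pixels"])
```

```text
q [-24.68  36.69 105.24  33.56  13.72 -51.25] p [ 0.6113 -0.1248  0.1579] zt [ 0.458 -0.066 -0.887] xt [ 0.885 -0.061  0.461] F [-0.6 -0.3 -1.8] op 0.41 t 33.9
yz 0.0303 tilt 27.54 yaw -4.87 M [0.1  0.31 0.02]
spindle in station (mm) x,y,z: [ 4.6  3.9 23.7] world d [-7.5  4.5 22.8] | F st [-1.4 -0.4 -1.3]
q [-24.68  36.69 105.24  33.56  13.72 -51.25] p [ 0.6113 -0.1248  0.1579] zt [ 0.458 -0.066 -0.887] xt [ 0.885 -0.061  0.461] F [-0.6 -0.3 -1.8] op 0.41 t 33.9
tilt 27.54 level -0.07 yaw -4.37
```

Emit:
play_rows:
  series:
    - {"tx":0.0017,"ty":-0.0002,"tz":-0.0084,"turn":0}
    - {"tx":0.0017,"ty":-0.0002,"tz":-0.0084,"turn":0}
    - {"tx":0,"ty":0,"tz":0,"turn":0}
    - {"tx":0,"ty":0,"tz":0,"turn":0}

```text
time_s: 34.35
position: [0.6144, -0.1252, 0.1438]
tcp_rot: [[0.885, -0.086, 0.458], [-0.063, -0.996, -0.067], [0.462, 0.03, -0.886]]
force: [0.4, 1.9, 5.1]
opening: 0.41
```

```bash
python3 -c "
from chk import *
chk('right',(0,.004,.064))"
```

```text
q [-24.56  38.33 105.14  37.27  12.37 -54.88] p [ 0.6144 -0.1252  0.1438] zt [ 0.458 -0.067 -0.886] xt [ 0.885 -0.063  0.462] F [0.4 1.9 5.1] op 0.41 t 34.35
yz 0.0303 tilt 27.57 yaw -4.96 M [ 0.15 -0.38  0.11]
spindle in station (mm) x,y,z: [0.3 3.7 9.8] world d [-4.4  4.1  8.6] | F st [2.8 1.9 4.3]
```

Emit:
play_rows:
  series:
    - {"tx":0.0008,"ty":0,"tz":-0.0026,"turn":0}
    - {"tx":0.0008,"ty":0,"tz":-0.0022,"turn":0}
    - {"tx":0,"ty":0,"tz":0,"turn":0}

```text
time_s: 34.65
position: [0.6153, -0.1252, 0.1419]
tcp_rot: [[0.884, -0.086, 0.46], [-0.062, -0.996, -0.068], [0.464, 0.031, -0.885]]
force: [-7.0, 2.0, 20.5]
opening: 0.397
```

```bash
python3 -c "
from chk import *
chk('right',(0,.004,.064))"
```

```text
q [-24.52  38.57 105.14  38.16  12.07 -55.79] p [ 0.6153 -0.1252  0.1419] zt [ 0.46  -0.068 -0.885] xt [ 0.884 -0.062  0.464] F [-7.   2.  20.5] op 0.397 t 34.65
yz 0.0314 tilt 27.69 yaw -4.95 M [ 0.12 -0.24  0.08]
spindle in station (mm) x,y,z: [0.2 3.7 7.9] world d [-3.5  4.   6.9] | F st [ 4.   1.4 21.3]
```

Emit:
play_rows:
  series:
    - {"tx":0,"ty":-0.003,"tz":0,"turn":0}
    - {"tx":0,"ty":-0.003,"tz":0,"turn":0}
    - {"tx":0,"ty":0,"tz":0,"turn":0}

```text
time_s: 34.95
position: [0.6153, -0.1265, 0.1418]
tcp_rot: [[0.885, -0.082, 0.458], [-0.062, -0.996, -0.06], [0.461, 0.025, -0.887]]
force: [-3.5, 12.5, 20.5]
opening: 0.392
```

```bash
python3 -c "
from chk import *
chk('right',(0,.004,.064))"
```

```text
q [-24.82  38.59 104.97  38.64  12.75 -56.52] p [ 0.6153 -0.1265  0.1418] zt [ 0.458 -0.06  -0.887] xt [ 0.885 -0.062  0.461] F [-3.5 12.5 20.5] op 0.392 t 34.95
yz 0.0249 tilt 27.5 yaw -4.72 M [ 1.75 -0.97  0.85]
spindle in station (mm) x,y,z: [0.1 2.9 7.6] world d [-3.5  3.2  6.6] | F st [ 6.4 12.2 20. ]
```

Emit:
play_rows:
  series:
    - {"tx":0,"ty":-0.003,"tz":0,"turn":0}
    - {"tx":0,"ty":-0.0015,"tz":0,"turn":0}
    - {"tx":0,"ty":0,"tz":0,"turn":0}

```text
time_s: 35.25
position: [0.6152, -0.1284, 0.1417]
tcp_rot: [[0.886, -0.081, 0.457], [-0.061, -0.997, -0.057], [0.46, 0.022, -0.888]]
force: [-2.1, 16.5, 21.7]
opening: 0.396
```

```bash
python3 -c "
from chk import *
chk('right',(0,.004,.064))"
```

```text
q [-25.09  38.61 104.86  38.92  13.11 -57.05] p [ 0.6152 -0.1284  0.1417] zt [ 0.457 -0.057 -0.888] xt [ 0.886 -0.061  0.46 ] F [-2.1 16.5 21.7] op 0.396 t 35.25
yz 0.0221 tilt 27.42 yaw -4.62 M [ 2.42 -1.28  1.12]
spindle in station (mm) x,y,z: [-0.   1.2  7.5] world d [-3.7  1.5  6.5] | F st [ 7.9 16.3 20.5]
```

Emit:
play_rows:
  series:
    - {"tx":0,"ty":-0.002,"tz":0,"turn":0}
    - {"tx":0,"ty":-0.002,"tz":0,"turn":0}
    - {"tx":0,"ty":0,"tz":0,"turn":0}

```text
time_s: 35.55
position: [0.6152, -0.129, 0.1417]
tcp_rot: [[0.887, -0.077, 0.456], [-0.06, -0.997, -0.051], [0.458, 0.018, -0.889]]
force: [1.8, 24.2, 23.8]
opening: 0.4
```

```bash
python3 -c "
from chk import *
chk('right',(0,.004,.064))"
```

```text
q [-25.27  38.62 104.75  39.19  13.58 -57.52] p [ 0.6152 -0.129   0.1417] zt [ 0.456 -0.051 -0.889] xt [ 0.887 -0.06   0.458] F [ 1.8 24.2 23.8] op 0.4 t 35.55
yz 0.0179 tilt 27.29 yaw -4.41 M [ 3.44 -1.73  1.75]
spindle in station (mm) x,y,z: [-0.1  1.   7.4] world d [-3.7  1.2  6.3] | F st [11.8 24.3 20.7]
```

Emit:
play_rows:
  series:
    - {"tx":-0.0006,"ty":0.004,"tz":0.0011,"turn":0}
    - {"tx":0,"ty":0.004,"tz":0,"turn":0}
    - {"tx":0,"ty":0.003,"tz":0,"turn":0}
    - {"tx":0,"ty":0,"tz":0,"turn":0}

```text
time_s: 35.95
position: [0.6151, -0.1277, 0.1417]
tcp_rot: [[0.884, -0.087, 0.459], [-0.063, -0.996, -0.067], [0.463, 0.03, -0.886]]
force: [-3.6, 2.9, 12.7]
opening: 0.394
```

```bash
python3 -c "
from chk import *
chk('right',(0,.004,.064))"
```

```text
q [-24.79  38.61 105.05  38.25  12.26 -56.05] p [ 0.6151 -0.1277  0.1417] zt [ 0.459 -0.067 -0.886] xt [ 0.884 -0.063  0.463] F [-3.6  2.9 12.7] op 0.394 t 35.95
yz 0.0304 tilt 27.63 yaw -4.99 M [ 0.34 -0.39  0.01]
spindle in station (mm) x,y,z: [-0.   1.2  7.6] world d [-3.7  1.5  6.6] | F st [ 3.   2.6 12.9]
```

Emit:
play_rows:
  series:
    - {"tx":0,"ty":0.0025,"tz":0,"turn":0}
    - {"tx":0,"ty":0.0025,"tz":0,"turn":0}
    - {"tx":0,"ty":0,"tz":0,"turn":0}

```text
time_s: 36.25
position: [0.6152, -0.1265, 0.1416]
tcp_rot: [[0.883, -0.091, 0.46], [-0.064, -0.995, -0.072], [0.464, 0.034, -0.885]]
force: [-5.7, -6.1, 9.5]
opening: 0.398
```

```bash
python3 -c "
from chk import *
chk('right',(0,.004,.064))"
```

```text
q [-24.55  38.61 105.16  37.89  11.78 -55.41] p [ 0.6152 -0.1265  0.1416] zt [ 0.46  -0.072 -0.885] xt [ 0.883 -0.064  0.464] F [-5.7 -6.1  9.5] op 0.398 t 36.25
yz 0.0342 tilt 27.76 yaw -5.2 M [-0.67  0.14 -0.63]
spindle in station (mm) x,y,z: [0.1 2.1 7.6] world d [-3.5  2.4  6.6] | F st [ 0.3 -6.5 10.9]
```

Emit:
play_rows:
  series:
    - {"tx":0,"ty":0.0025,"tz":0,"turn":0}
    - {"tx":0,"ty":0.0025,"tz":0,"turn":0}
    - {"tx":0,"ty":0.001,"tz":0,"turn":0}
    - {"tx":0,"ty":0,"tz":0,"turn":0}

```text
time_s: 36.65
position: [0.6155, -0.1223, 0.1416]
tcp_rot: [[0.883, -0.091, 0.461], [-0.065, -0.995, -0.073], [0.465, 0.035, -0.885]]
force: [-4.0, -6.8, 9.3]
opening: 0.397
```

```bash
python3 -c "
from chk import *
chk('right',(0,.004,.064))"
```

```text
q [-24.09  38.59 105.27  37.5   11.48 -54.61] p [ 0.6155 -0.1223  0.1416] zt [ 0.461 -0.073 -0.885] xt [ 0.883 -0.065  0.465] F [-4.  -6.8  9.3] op 0.397 t 36.65
yz 0.0348 tilt 27.8 yaw -5.24 M [-0.93  0.11 -0.75]
spindle in station (mm) x,y,z: [0.1 6.3 7.6] world d [-3.2  6.6  6.7] | F st [ 1.7 -7.1  9.8]
```

Emit:
play_rows:
  series:
    - {"tx":0,"ty":0.0025,"tz":0,"turn":0}
    - {"tx":0,"ty":0.0015,"tz":0,"turn":0}
    - {"tx":0,"ty":0,"tz":0,"turn":0}

```text
time_s: 36.95
position: [0.6155, -0.1217, 0.1415]
tcp_rot: [[0.882, -0.094, 0.462], [-0.065, -0.995, -0.079], [0.467, 0.039, -0.883]]
force: [-6.6, -15.5, 6.8]
opening: 0.391
```

```bash
python3 -c "
from chk import *
chk('right',(0,.004,.064))"
```

```text
q [-23.91  38.6  105.37  37.12  11.02 -54.05] p [ 0.6155 -0.1217  0.1415] zt [ 0.462 -0.079 -0.883] xt [ 0.882 -0.065  0.467] F [ -6.6 -15.5   6.8] op 0.391 t 36.95
yz 0.0392 tilt 27.93 yaw -5.42 M [-2.2   0.84 -1.41]
spindle in station (mm) x,y,z: [0.1 6.5 7.6] world d [-3.2  6.8  6.6] | F st [ -1.2 -16.    8.6]
```

Emit:
play_rows:
  series:
    - {"tx":0,"ty":-0.004,"tz":0,"turn":0}
    - {"tx":0,"ty":-0.004,"tz":0,"turn":0}
    - {"tx":0,"ty":-0.002,"tz":0,"turn":0}
    - {"tx":0,"ty":0,"tz":0,"turn":0}

```text
time_s: 37.35
position: [0.6155, -0.123, 0.1417]
tcp_rot: [[0.885, -0.085, 0.459], [-0.063, -0.996, -0.065], [0.462, 0.029, -0.886]]
force: [0.7, 5.9, 10.4]
opening: 0.392
```

```bash
python3 -c "
from chk import *
chk('right',(0,.004,.064))"
```

```text
q [-24.35  38.59 105.11  38.    12.2  -55.44] p [ 0.6155 -0.123   0.1417] zt [ 0.459 -0.065 -0.886] xt [ 0.885 -0.063  0.462] F [ 0.7  5.9 10.4] op 0.392 t 37.35
yz 0.0285 tilt 27.59 yaw -4.9 M [ 0.74 -0.73  0.37]
spindle in station (mm) x,y,z: [-0.   6.   7.6] world d [-3.3  6.3  6.5] | F st [5.4 5.9 8.9]
```

Emit:
play_rows:
  series:
    - {"tx":0,"ty":-0.0025,"tz":0,"turn":0}
    - {"tx":0,"ty":-0.001,"tz":0,"turn":0}
    - {"tx":0,"ty":0,"tz":0,"turn":0}

```text
time_s: 37.65
position: [0.6154, -0.1247, 0.1417]
tcp_rot: [[0.885, -0.084, 0.458], [-0.062, -0.996, -0.063], [0.462, 0.027, -0.887]]
force: [1.4, 7.8, 12.3]
opening: 0.395
```

```bash
python3 -c "
from chk import *
chk('right',(0,.004,.064))"
```

```text
q [-24.56  38.59 105.04  38.23  12.45 -55.89] p [ 0.6154 -0.1247  0.1417] zt [ 0.458 -0.063 -0.887] xt [ 0.885 -0.062  0.462] F [ 1.4  7.8 12.3] op 0.395 t 37.65
yz 0.0272 tilt 27.54 yaw -4.81 M [ 1.23 -0.94  0.54]
spindle in station (mm) x,y,z: [-0.   4.5  7.5] world d [-3.4  4.8  6.5] | F st [ 6.8  7.8 10.3]
```

Emit:
play_rows:
  series:
    - {"tx":0,"ty":0.001,"tz":0,"turn":0}
    - {"tx":0,"ty":0,"tz":0,"turn":0}
    - {"tx":0,"ty":0,"tz":0,"turn":0}
    - {"tx":0,"ty":0,"tz":0,"turn":0}
    - {"tx":0,"ty":0,"tz":0,"turn":0}
  gripper: 0.65

```text
time_s: 38.15
position: [0.6141, -0.1258, 0.139]
tcp_rot: [[0.887, -0.086, 0.454], [-0.063, -0.996, -0.065], [0.458, 0.029, -0.888]]
force: [-0.3, 0.4, -0.5]
opening: 0.64
```

```bash
python3 -c "
from chk import *
s=chk('right',(0,.004,.064)); w=vision.capture('wrist'); cv2.imwrite('pics/w17.png',cv2.resize(w['pixels'][0:260,240:400],None,fx=4,fy=2.3,interpolation=cv2.INTER_CUBIC))"
```

```text
q [-24.64  38.83 105.13  38.01  12.22 -55.74] p [ 0.6141 -0.1258  0.139 ] zt [ 0.454 -0.065 -0.888] xt [ 0.887 -0.063  0.458] F [-0.3  0.4 -0.5] op 0.64 t 38.15
yz 0.029 tilt 27.33 yaw -4.92 M [ 0.    0.17 -0.  ]
spindle in station (mm) x,y,z: [-2.6  3.2  5.8] world d [-4.9  3.6  3.7] | F st [-0.6  0.3 -0.2]
```

Emit:
play_rows:
  series:
    - {"tx":-0.0072,"ty":0.001,"tz":0.0139,"turn":0}
    - {"tx":-0.0072,"ty":0.001,"tz":0.0139,"turn":0}
    - {"tx":-0.0072,"ty":0.001,"tz":0.0139,"turn":0}
    - {"tx":-0.015,"ty":0,"tz":0.004,"turn":0}
    - {"tx":-0.03,"ty":0,"tz":0.004,"turn":0}
    - {"tx":-0.05,"ty":0,"tz":0.01,"turn":0}
    - {"tx":-0.05,"ty":0,"tz":0.01,"turn":0}
    - {"tx":0,"ty":0,"tz":0,"turn":0}
    - {"tx":0,"ty":0,"tz":0,"turn":0}

```text
time_s: 39.1
position: [0.483, -0.1236, 0.1951]
tcp_rot: [[0.886, -0.087, 0.455], [-0.064, -0.996, -0.066], [0.459, 0.029, -0.888]]
force: [0.2, -0.1, 0.4]
opening: 0.65
```

Run:
```python
from rig import bot,vision
import cv2
for n in ("wrist","side","top"):
    p=vision.capture(n); cv2.imwrite(f"pics/fin_{n}.png",p["pixels"])
import numpy as np
p=cv2.imread("pics/fin_wrist.png"); cv2.imwrite("pics/fin_w2.png",cv2.resize(p,(800,500)))
```

```text
(no output)
```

View pics/fin_w2.png

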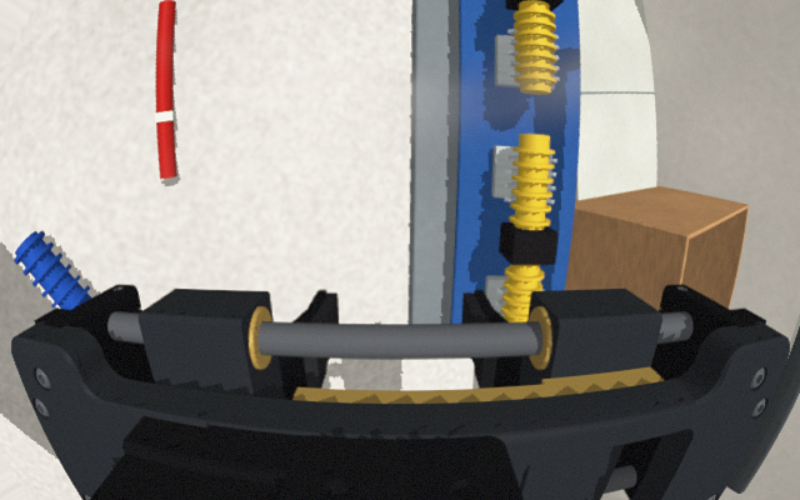

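View pics/fin_top.png

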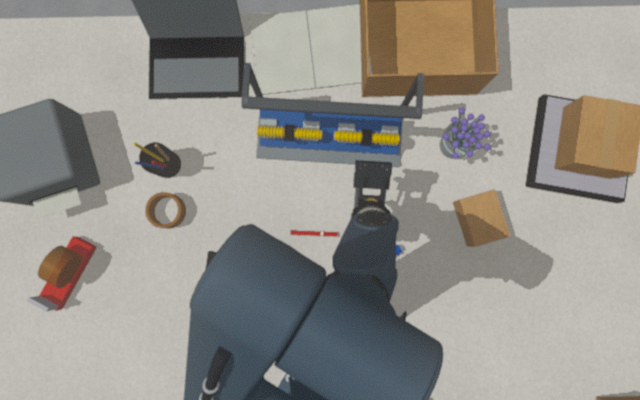

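View pics/fin_side.png

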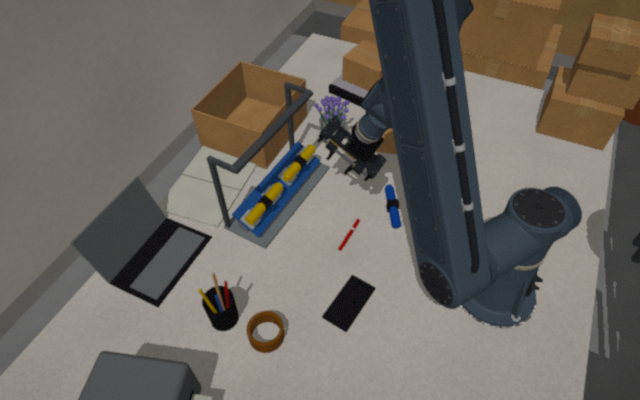

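The wrist picture shows both yellow spindles on the blue bed, at about (535,50) and (525,230). The top view shows them in line at rows 130–138, with the gripper clear and the bystanders where they were. One closer crop for mesh depth next.

Run:
```python
import cv2,numpy as np
p=cv2.imread("pics/fin_wrist.png")
a=cv2.resize(p[100:260,380:460],None,fx=3.6,fy=3.6,interpolation=cv2.INTER_CUBIC)
b=cv2.resize(p[0:80,380:460],(288,288),interpolation=cv2.INTER_CUBIC)
c=np.zeros((a.shape[0],a.shape[1]+288+10,3),np.uint8);c[:,:288]=a;c[:288,298:]=b
cv2.imwrite("pics/fin_z.png",c);print(c.shape)
```

```text
(576, 586, 3)
```

View pics/fin_z.png

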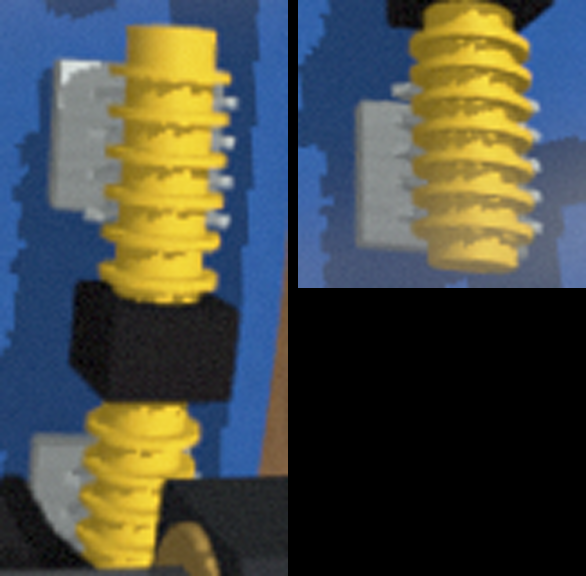

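The crop shows light tooth tips in every gap between crests on both spindles: four on the right comb (rows 100–220 of the crop), and those visible on the left comb. I'm handing in.

Run:
```python
from rig import bot
s=bot.read_state();print(s["time_s"],s["force"]);print(bot.hand_in())
```

```text
39.25 [0.35029109 0.18119756 0.56344514]
the job is handed in; nothing more can be done
None
```

I identified both spindles, placed each in its matching comb, and handed the job in at about 39 s of the 61 s allowed. The hand-in gives no verdict.

- **8 mm spindle:** it started on the right of the table and now lies in the left comb. I felt endwise stops about 3 mm apart, as expected for 8 mm pitch.
- **10 mm spindle:** it started on the left of the table and now lies in the right comb. I felt stops about 5 mm apart, as expected for 10 mm pitch.
- **Last checks:** the final wrist crop shows comb teeth in the gaps between crests on both spindles. In the top and side pictures they lie in line, the gripper is clear and empty with almost no force, and the bystanders look unmoved by eye.
- **Disagreement:** my camera fit of the bed reads both spindles 6–7.6 mm above home, close to the 5.6 mm of an unmeshed spindle. I put this down to the fit placing the bed 5–6 mm too low, since both places read alike. The felt stops and the visible mesh both indicate the spindles are home, but I did not measure that height any other way.

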